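Load and start the vibratory tumbler

ROBOT

A 6-joint arm with a two-finger parallel gripper is mounted at the origin on the work surface. World frame = base frame: x ahead of the robot, y to its left, z up, the work surface at z = 0. Lengths are in m, angles in rad, forces in N, time in s.
With the tool pointing down it reaches from about 0.3 to 0.875 m from the base axis. Payload 6.4 kg.
Tool frame: the origin (TCP) lies midway between the tips of the shut fingers; the grasp point (between the pads) lies 19 mm behind it; y points along the fingers, x is the direction in which the jaws open and shut, and the axes are right-handed (so a half turn about y gives the same grasp; the last joint's range is limited). The gripper opens to 85 mm and grips with 20 to 120 N. Pads are 22 mm wide; open, the fingers measure 114 mm over their backs; the gripper's body (76 mm by 85 mm) begins 54 mm behind the grasp point. The pads swing forward as they close: fully open they stand 13 mm farther back than shut.
Start: joints at [1.03, 0.181, 1.607, -0, 1.354, -0.206], TCP at [0.189, 0.543, 0.231] pointing down, gripper open.
Joint ranges: [-2.99, 2.99], [-0.89, 2.07], [0.3, 2.58], [-1.14, 4.28], [0, 2.63], [-3.12, 3.12]. Speed limits (rad/s): [2.57, 2.57, 3.01, 3.14, 3.14, 3.14].

INTERFACE

Orientations are given as a unit quaternion [w, x, y, z].
In Python, from bench import ctrl gives the robot as it stands.
- The arm moves only by the tool step_arm, never from a script. Its argument "commands" is a list of rows, each a list of 7 numbers: the turn, a rotation vector about the tool's x, y, z in units of 6 degrees (1.0 is 6 degrees), then the shift along the tool's x, y, z in units of 30 mm (1.0 is 30 mm), then the opening, from 0 (shut) to 1 (fully open). A call has 1 to 10 rows; each row shifts and turns the commanded pose from where the row before left it, along the tool's axes as they then stand; what a row does not reach is not made up. A row lasts 1/10 s, in which the tool goes at most 50 mm and 8.59 degrees, less where a joint would pass 70% of its speed; a pose out of reach is approached as far as the arm can. A call with a number of a shift or a turn outside -1 to 1 is refused whole. A call with a gripper value outside its range is refused whole. The fingers move at their own pace and stop on an object; the grip force is fixed at half the most. Time passes only in rows, so rows that do not move let the fingers close. It gives the time, the measured TCP pose, the force and the opening at its end, in the units of the state.
- ctrl.get_obs(): the state, without advancing time (a new reading comes with each control period).
- ctrl.camera(name): name is "side" or "top"; returns (picture, depth): 400x640x3 uint8, blue, green, red; 400x640 float32, m along the optical axis (not along the pixel's ray), 0 where there is no reading.
- ctrl.get_calibration(name): a dict with "intrinsics" (3x3 intrinsics, pixels), "R" (3x3) and "t" (3): a world point X has camera coordinates R X + t. Camera axes: x right, y down, z forward; pixel columns grow to the right and rows downward; lengths in m; the calibration is good to about 2 mm. A picture is of the moment at which its call begins. get_calibration takes no time and is no camera call.
- ctrl.hand_in(): hands the job in, once; it reports no verdict.
Trained networks look in the newest picture that a camera, given by its name, has taken for a name from the list of things; names that differ only in an ending like _2 or _b are one class to them, and where a whole thing is asked for, a point or a joint stands for the part that bears it (a point fixed in the world has none). Each returns a list of dicts, best first, with "p" (0 to 1); they miss things now and then, are a little off and sometimes report something else, mostly with a low value. They report only what shows in the picture. A call takes as long as a camera call. They do not tell look-alikes from the thing itself.
- ctrl.boxes_of(thing, camera): "point" ([x, y, z] in m, in the coordinates of the camera as it stood for that picture, good to about 4 mm: the middle of the surface that is visible of it).
- ctrl.silhouettes(thing, camera): "pixels" (400x640 bool, what is visible of it).
The state is a dict: "time_s": time; "q": joint angles; "dq": joint speeds; "joint_efforts": joint torques, N m; "eef_pos": TCP position; "eef_rot": TCP orientation; "wrist_force": force on the tool from outside, world axes, zero at the start; "torque": the same for the moment, N m; "opening": opening from 0.0 (shut) to 1.0 (fully open).
Only numpy, scipy, OpenCV 4.12 (cv2) and the standard library are available. Lean on these libraries where they do the work, as an engineer would, in place of code of your own. Each camera call takes 0.05 s, during which the arm holds its last target.

TASK

Start a deburring run: put all the aluminium heat sinks from the mat into the tumbler's orange bowl, pour in all the ceramic chips from the cup and stand the empty cup upright back on the mat, and set the timer to 45 minutes with its two thumbwheels. When everything is in and the timer is set, lift the red guard, flip the toggle beneath it to on (away from the front of the box) and close the guard again. Leave the other things on the bench where they are.

Things in the scene. Friction and masses are not known exactly. Their poses are not given: they have to be found in the camera images.
- bowl_floor (a point): inner floor centre of the bench tumbler's bowl, 61 mm above the bench; z up. Fixed tumbler: grey base drum, four springs, open round orange bowl, rim 135 mm above the bench, 184 mm across outside, 176 mm inside, narrowing to a 116 mm floor. A hub stands in its middle: cone 34 mm across at the floor, 20 mm at 95 mm above the bench, then a small black wing nut and stud up to 122 mm
- timer_box: blue timer box, fixed, 170 (x) x 200 (y) x 60 mm high, flat top panel. Origin on the bench under its centre; x points from its front edge (nearest the robot) to its back, y to the left seen from the front, z up. On top, left to right: tens wheel, units wheel, red guard with the toggle beneath. Read each wheel's digit at its top, between red index marks, from the front
- units_crest (a point): the same point of the units wheel, 45 mm to the right (-y of the box) of tens_crest, at the same height
- tens_crest (a point): fixed point on the timer box: top of the tens wheel's gripping rim, 14 mm above the panel. Both wheels: axle along the box's y, ribbed grippy black rim 12 mm wide, radius 27 mm, this point at its mid-width; beside it towards +y a 10 mm band (radius 25.5 mm) with white digits.
- tens_wheel (a joint): left thumbwheel (tens of minutes). Angle in rad: digit = angle / 0.6283. Rolling its top away from the front (towards the box's +x) raises the digit, one step = 17 mm of rim travel. Click stop at each digit, about 2 N along the rim, so press on it with 5 to 10 N; end stops at 0 and 9. It may start between two digits
- units_wheel (a joint): right thumbwheel (minutes), the same in every way
- guard (a joint): red guard over the toggle, 66 (x) x 40 (y) x 34 mm high, open underneath, hinged low at its back. 0 = closed, 1.8 rad = fully open, past upright. Stays where left; about 1 N moves it. Upright finger tab on its top: 10 mm thick (box y), 18 mm long (box x), 25 mm tall; with the guard closed the tab's middle is 56 mm in front of the hinge and its tip 59 mm above the hinge
- guard_hinge (a point): fixed point on the timer box: middle of the guard's hinge line, 65 mm above the bench; the line runs along the box's y
- run_toggle (a joint): steel toggle lever under the guard. 0 = off, leaning 0.35 rad to the box's front; 0.7 rad = on, leaning 0.35 rad to the back. Snaps over past the middle; about 2 N at the tip. Pivot 40 mm in front of the guard's hinge and 1 mm above it, on the guard's middle line; lever 24 mm long, its tip 8 mm thick
- mat: green bench mat, fixed, 310 (x) x 250 (y) x 2 mm thick. Origin at its centre on the bench
- cup: blue cup, no handle, holding the ceramic chips: 62 mm high, 58 mm across at the foot, 65 mm at the rim, wall 3 mm, floor 4 mm. Origin under its foot, z up through the mouth; about 0.1 kg empty. Starts upright on the mat
- heatsink1: finned aluminium heat sink, a block 38 (x) x 26 (y) x 18 (z) mm, 32 g; origin at the centre of its underside; fins run along x. On the mat at the start; 2 to 4 are present
- heatsink2: heat sink like heatsink1
- heatsink3: heat sink like heatsink1
- heatsink4: heat sink like heatsink1
- chip1: terracotta-coloured glazed (slippery) ceramic tumbling chip, a rounded block 19 (x) x 14 (y) x 13 (z) mm, 12 g; origin at the centre of its underside. In the cup at the start; 4 to 6 are present
- chip2: ceramic chip like chip1
- chip3: ceramic chip like chip1
- chip4: ceramic chip like chip1
- chip5: ceramic chip like chip1
- chip6: ceramic chip like chip1
- adapter1: coax plug with a green screw terminal, 44 x 15 x 14 mm, lying among the heat sinks on the mat; not part of the job
- adapter2: another coax plug with a green screw terminal, near a front corner of the mat; not part of the job
- screwdriver: yellow-handled screwdriver, 170 mm, lying near the robot; not part of the job
Things that resemble listed ones, but are neither listed nor needed, are in the scene too. What is shaped like the heatsink1 but brown or yellow is not meant.

How it is judged:
On the way, in this order (a step that is already met when the one before it is completed fails the run):
1. all heat sinks and chips are in the bowl and the timer reads 45, with the toggle still off (horizontal distance between each of heatsink1, heatsink2, heatsink3, heatsink4, chip1, chip2, chip3, chip4, chip5, chip6 and bowl_floor below 0.085 m and z of heatsink1 in the frame of bowl_floor between -0.004 and 0.07 m and z of heatsink2 in the frame of bowl_floor between -0.004 and 0.07 m and z of heatsink3 in the frame of bowl_floor between -0.004 and 0.07 m and z of heatsink4 in the frame of bowl_floor between -0.004 and 0.07 m and z of chip1 in the frame of bowl_floor between -0.004 and 0.07 m and z of chip2 in the frame of bowl_floor between -0.004 and 0.07 m and z of chip3 in the frame of bowl_floor between -0.004 and 0.07 m and z of chip4 in the frame of bowl_floor between -0.004 and 0.07 m and z of chip5 in the frame of bowl_floor between -0.004 and 0.07 m and z of chip6 in the frame of bowl_floor between -0.004 and 0.07 m and value of joint tens_wheel between 2.31327 and 2.71327 rad and value of joint units_wheel between 2.94159 and 3.34159 rad and value of joint run_toggle below 0.15 rad), for 0.2 s.
2. with the tumbler loaded and the timer at 45, the toggle is flipped on under the lifted guard (horizontal distance between each of heatsink1, heatsink2, heatsink3, heatsink4, chip1, chip2, chip3, chip4, chip5, chip6 and bowl_floor below 0.085 m and z of heatsink1 in the frame of bowl_floor between -0.004 and 0.07 m and z of heatsink2 in the frame of bowl_floor between -0.004 and 0.07 m and z of heatsink3 in the frame of bowl_floor between -0.004 and 0.07 m and z of heatsink4 in the frame of bowl_floor between -0.004 and 0.07 m and z of chip1 in the frame of bowl_floor between -0.004 and 0.07 m and z of chip2 in the frame of bowl_floor between -0.004 and 0.07 m and z of chip3 in the frame of bowl_floor between -0.004 and 0.07 m and z of chip4 in the frame of bowl_floor between -0.004 and 0.07 m and z of chip5 in the frame of bowl_floor between -0.004 and 0.07 m and z of chip6 in the frame of bowl_floor between -0.004 and 0.07 m and value of joint tens_wheel between 2.31327 and 2.71327 rad and value of joint units_wheel between 2.94159 and 3.34159 rad and value of joint run_toggle above 0.55 rad and value of joint guard above 0.5 rad), for 0.2 s.
3. the guard is closed over the switched-on toggle (value of joint run_toggle above 0.55 rad and value of joint guard below 0.1 rad), for 0.2 s.
At the end, for the whole second after the job is handed in: All heat sinks and chips present lie in the bowl (origin within 85 mm of its axis, under 70 mm above its floor); tens wheel at 4, units at 5 (within 0.2 rad); toggle over 0.55 rad; guard under 0.10 rad; cup upright (within 0.1 rad), at rest on the mat (all of step 3 and horizontal distance between each of heatsink1, heatsink2, heatsink3, heatsink4, chip1, chip2, chip3, chip4, chip5, chip6 and bowl_floor below 0.085 m and z of heatsink1 in the frame of bowl_floor between -0.004 and 0.07 m and z of heatsink2 in the frame of bowl_floor between -0.004 and 0.07 m and z of heatsink3 in the frame of bowl_floor between -0.004 and 0.07 m and z of heatsink4 in the frame of bowl_floor between -0.004 and 0.07 m and z of chip1 in the frame of bowl_floor between -0.004 and 0.07 m and z of chip2 in the frame of bowl_floor between -0.004 and 0.07 m and z of chip3 in the frame of bowl_floor between -0.004 and 0.07 m and z of chip4 in the frame of bowl_floor between -0.004 and 0.07 m and z of chip5 in the frame of bowl_floor between -0.004 and 0.07 m and z of chip6 in the frame of bowl_floor between -0.004 and 0.07 m and value of joint tens_wheel between 2.31327 and 2.71327 rad and value of joint units_wheel between 2.94159 and 3.34159 rad and angle between cup's own z axis and vertical below 0.1 rad and height (world z) of cup below 0.008 m and linear speed of cup below 0.02 m/s and x of cup in the frame of mat between -0.15 and 0.15 m and y of cup in the frame of mat between -0.12 and 0.12 m); the robot touches nothing.
It fails at once if the adapter1 is moved more than 30 mm (distance of adapter1 from where it was at the start of the episode above 0.03 m).
It fails at once if the adapter2 is moved more than 30 mm (distance of adapter2 from where it was at the start of the episode above 0.03 m).
It fails at once if the screwdriver is moved more than 30 mm (distance of screwdriver from where it was at the start of the episode above 0.03 m).
Of heatsink1, heatsink2, heatsink3, heatsink4 only 2 to 4 are there at a start; the rules pass over those that are not, and their reading is None.
Of chip4, chip5, chip6 only 1 to 3 are there at a start; the rules pass over those that are not, and their reading is None.
At some moment in a run one of heatsink1, heatsink2, heatsink3, heatsink4 may be knocked a few centimetres aside while the robot is not near it.
It also fails if it takes over 210 s, if anything falls off the work surface, if the arm or the gripper's body presses on something with over 40 N, if the wrist force passes 120 N, or if a joint passes its speed limit or range.

## Working session

There is one attempt and no reset: what is moved stays moved. The work goes in short steps, Python scripts to look and compute and a tool call to move; the robot and the scene stay as the last step left them, time stands still between calls to the robot, and variables do not carry over. Pictures are saved under pics/ and viewed, and the job is handed in when it is done.

Besides the shell and the picture viewer there is one more tool, called after ">>>" as a command line: name --pt "numbers of a row" for each row, then --argument value for the rest. step_arm: Moves the arm, as the interface text tells. Its arguments: {"type":"object","properties":{"commands":{"type":"array"}},"required":["commands"]}

```bash
ls; mkdir -p pics; python3 - <<'E'
from bench import ctrl
import cv2,numpy as np
print(ctrl.get_obs())
for n in ("side","top"):
    p,d=ctrl.camera(n); cv2.imwrite(f"pics/{n}0.png",p); np.save(f"{n}0.npy",d)
    c=ctrl.get_calibration(n); print(n,c["intrinsics"].tolist(),np.round(c["R"],3).tolist(),c["t"])
E
```

```text
pics
{'time_s': 0.0, 'q': array([ 1.02971506e+00,  1.81540800e-01,  1.60803653e+00, -1.18684641e-05,
        1.35377030e+00, -2.06329059e-01]), 'dq': array([ 4.79696381e-04, -7.90459075e-04,  6.79905049e-04,  3.35237274e-05,
        1.97246553e-04,  5.98823123e-04]), 'joint_efforts': array([ 2.31422218e-04, -4.44860101e+01, -3.51338446e+01, -9.04487160e-05,
        9.03527340e-03, -1.64098094e-05]), 'eef_pos': array([0.18861668, 0.54259276, 0.2303705 ]), 'eef_rot': array([-0.5760577 ,  0.57656179,  0.40914838, -0.41028237]), 'wrist_force': array([ 0.11065534, -0.1612653 ,  0.54569061]), 'torque': array([-0.03116437,  0.06658617, -0.00211568]), 'opening': 0.9996358089945606}
side [[397.54340862061974, 0.0, 322.4098356645128], [0.0, 397.54340862061974, 196.06676744054525], [0.0, 0.0, 1.0]] [[0.979, -0.202, 0.002], [-0.139, -0.678, -0.722], [0.147, 0.707, -0.692]] [-0.51744521  0.14657688  0.96053372]
top [[401.693344654262, 0.0, 312.673039851021], [0.0, 401.693344654262, 198.95284701394291], [0.0, 0.0, 1.0]] [[0.008, -0.999, -0.032], [-0.989, -0.003, -0.147], [0.147, 0.033, -0.989]] [0.03173635 0.54143152 0.95252818]
```

View pics/side0.png

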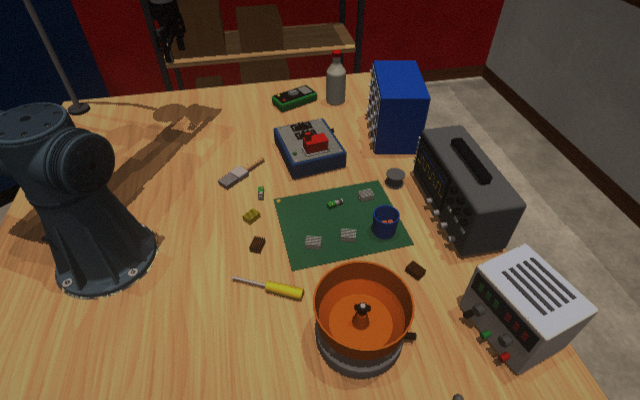

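View pics/top0.png

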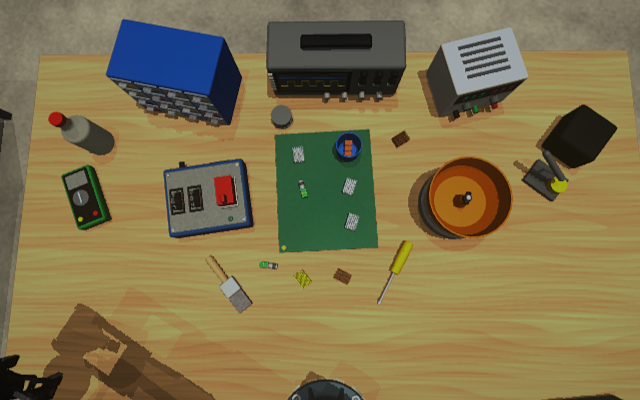

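Side view: three silver heat sinks at (313,241), (348,234), (366,195), the cup at (385,222), the timer at (310,147) and the bowl at (362,310). In the top view, the brown and yellow look-alikes sit at (343,276), (400,139) and (303,279). Adapters are at (303,189) and (269,265).

```bash
cat > h.py <<'E'
from bench import ctrl
import cv2,numpy as np
from scipy.spatial.transform import Rotation as Ro
def cal(n):
    c=ctrl.get_calibration(n); return c["intrinsics"],np.array(c["R"]),np.array(c["t"])
def tow(n,pc):
    K,R,t=cal(n); return R.T@(np.array(pc)-t)
def pix(n,X):
    K,R,t=cal(n); c=R@np.array(X)+t; c=K@c; return c[:2]/c[2]
def cloud(n,d,m):
    K,R,t=cal(n); v,u=np.nonzero(m&(d>0)); z=d[v,u]
    pc=np.stack([(u-K[0,2])/K[0,0]*z,(v-K[1,2])/K[1,1]*z,z],1)
    return (pc-t)@R
def ray(n,u,v,z):
    K,R,t=cal(n); o=-R.T@t; dd=R.T@np.array([(u-K[0,2])/K[0,0],(v-K[1,2])/K[1,1],1]); return o+dd*(z-o[2])/dd[2]
def obs():
    o=ctrl.get_obs(); q=o["eef_rot"]; return o,Ro.from_quat([q[1],q[2],q[3],q[0]]).as_matrix()
def delta(target,R=None):
    """shift in tool units from present pose"""
    o,Rm=obs(); return Rm.T@(np.array(target)-o["eef_pos"])/0.03
E
python3 - <<'E'
from h import *
o,R=obs(); print(R.round(3)); print(pix("top",o["eef_pos"]),pix("side",o["eef_pos"]))
for n in ("side","top"):
    for th in ["heatsink1","cup","chip1","adapter1","tens_crest","units_crest","guard_hinge","guard","timer_box","bowl_floor","mat","screwdriver","run_toggle","tens_wheel"]:
        if n=="side" and th=="x": continue
        for r in ctrl.boxes_of(th,n)[:7]:
            w=tow(n,r["point"]); print(n,th,round(r["p"],2),w.round(3),pix(n,w).round(0))
E
```

```text
[[ 0.329 -0.001 -0.944]
 [ 0.944 -0.001  0.329]
 [-0.002 -1.     0.   ]]
[ 43.27410566 365.51119069] [177.4862576   60.37419121]
side heatsink1 0.76 [0.35  0.055 0.016] [251. 215.]
side heatsink1 0.75 [ 0.711 -0.198  0.019] [418. 269.]
side heatsink1 0.72 [ 0.357 -0.053  0.013] [258. 247.]
side heatsink1 0.65 [ 0.489 -0.076  0.018] [313. 244.]
side heatsink1 0.51 [0.661 0.066 0.015] [365. 196.]
side heatsink1 0.47 [ 0.58  -0.063  0.019] [348. 235.]
side cup 0.9 [ 0.676 -0.064  0.043] [386. 222.]
side cup 0.45 [ 0.553 -0.012  0.001] [332. 226.]
side adapter1 0.6 [0.379 0.138 0.019] [260. 191.]
side adapter1 0.58 [0.538 0.232 0.056] [310. 153.]
side tens_crest 0.66 [0.539 0.232 0.061] [310. 152.]
side tens_crest 0.58 [ 0.582 -0.06   0.016] [348. 234.]
side units_crest 0.93 [0.534 0.229 0.058] [308. 154.]
side units_crest 0.75 [ 0.58  -0.061  0.021] [348. 233.]
side units_crest 0.65 [ 0.397 -0.187  0.02 ] [281. 289.]
side guard_hinge 0.65 [0.537 0.237 0.054] [309. 153.]
side guard_hinge 0.63 [ 0.676 -0.06   0.043] [385. 221.]
side guard 0.86 [0.552 0.225 0.098] [315. 142.]
side timer_bo
[... 886 characters left out ...]
9  0.014 -0.002] [321. 194.]
top tens_crest 0.85 [0.542 0.296 0.061] [206. 197.]
top tens_crest 0.16 [ 0.54  -0.321  0.069] [462. 198.]
top units_crest 0.67 [0.542 0.291 0.056] [208. 197.]
top guard_hinge 0.57 [0.541 0.29  0.057] [208. 198.]
top guard 0.39 [ 0.58  -0.057  0.005] [349. 186.]
top timer_box 0.79 [0.541 0.293 0.064] [206. 197.]
top bowl_floor 0.76 [ 0.538 -0.32   0.066] [462. 199.]
top bowl_floor 0.3 [0.661 0.078 0.006] [297. 155.]
top mat 0.7 [ 0.559  0.012 -0.002] [322. 195.]
top mat 0.21 [0.571 0.063 0.016] [302. 189.]
top screwdriver 0.89 [ 0.394 -0.177  0.025] [399. 260.]
top run_toggle 0.18 [0.541 0.287 0.058] [209. 198.]
top tens_wheel 0.47 [0.538 0.365 0.067] [177. 198.]
```

```bash
python3 - <<'E'
import cv2
p=cv2.imread("pics/top0.png"); s=cv2.imread("pics/side0.png")
cv2.imwrite("pics/c1.png",cv2.resize(p[120:300,150:390],None,fx=3.3,fy=3.3,interpolation=2))
cv2.imwrite("pics/c2.png",cv2.resize(s[100:270,230:430],None,fx=3.5,fy=3.5,interpolation=2))
E
```

```text
(no output)
```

View pics/c1.png

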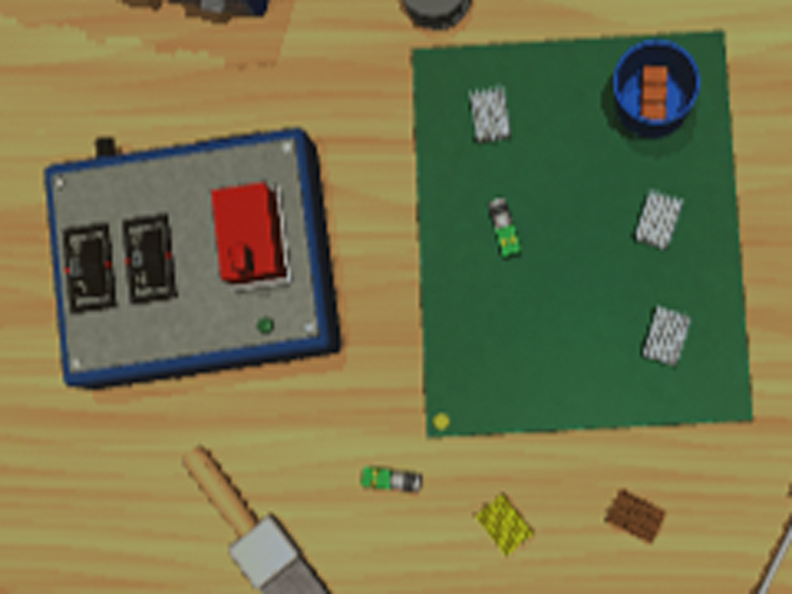

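View pics/c2.png

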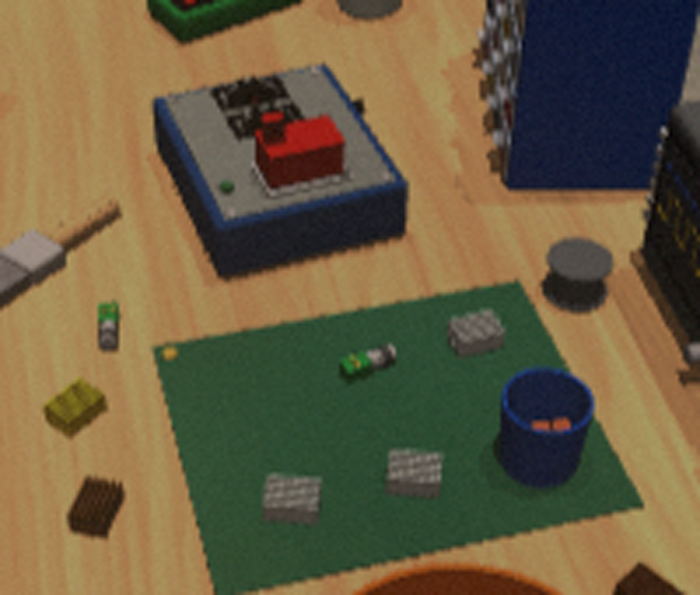

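Three silver heat sinks on the mat, at top-view pixels (298,155), (350,187) and (352,221). I'm rejecting brown (343,276) and (400,139), yellow (303,279), and the plugs (303,189) and (269,265). Next I'll measure their poses.

```bash
cat >> h.py <<'E'
def sinks(p,d,box=None):
    """grey metal blocks on mat area from top"""
    hsv=cv2.cvtColor(p,cv2.COLOR_BGR2HSV)
    m=((hsv[...,1]<70)&(hsv[...,2]>95)).astype(np.uint8)
    mm=np.zeros_like(m); 
    c=[pix("top",ray_pt) for ray_pt in [(0.715,0.135,.01),(0.715,-.115,.01),(0.405,-.115,.01),(0.405,.135,.01)]]
    cv2.fillConvexPoly(mm,np.array(c).astype(np.int32),1)
    m=m*mm; m=cv2.morphologyEx(m,cv2.MORPH_CLOSE,np.ones((3,3),np.uint8))
    n,l,s,ce=cv2.connectedComponentsWithStats(m)
    out=[]
    for i in range(1,n):
        if s[i,4]<40: continue
        v,u=np.nonzero(l==i)
        W=np.array([ray("top",a,b,0.02)[:2] for a,b in zip(u,v)]).astype(np.float32)*1000
        r=cv2.minAreaRect(W); out.append((s[i,4],np.round(ce[i]),np.round(r[0],1),np.round(r[1],1),round(r[2],1)))
    return out
def ortho(n,p,cx,cy,z,half=0.12,s=3):
    """x up, y left image, s px/mm"""
    N=int(2*half*1000*s); 
    g=np.linspace(half,-half,N); X,Y=np.meshgrid(cx+g,cy+g,indexing="ij")
    K,R,t=cal(n); P=np.stack([X,Y,np.full_like(X,z)],-1)@R.T+t; q=P@K.T; 
    return cv2.remap(p,(q[...,0]/q[...,2]).astype(np.float32),(q[...,1]/q[...,2]).astype(np.float32),cv2.INTER_CUBIC)
E
python3 - <<'E'
from h import *
p=cv2.imread("pics/top0.png");d=np.load("top0.npy");s=cv2.imread("pics/side0.png")
for x in sinks(p,d): print(*x)
cv2.imwrite("pics/o1.png",ortho("top",p,.541,.292,.06,.1,3))
cv2.imwrite("pics/o2.png",ortho("side",s,.541,.292,.06,.1,3))
for n in("top","side"):
    pp,dd=ctrl.camera(n)
    for th in ["timer_box","cup"]:
        r=ctrl.silhouettes(th,n)
        if r:
            C=cloud(n,dd,r[0]["pixels"]); 
            print(n,th,r[0]["p"],len(C),np.percentile(C,[2,50,98],axis=0).round(3).tolist())
            if th=="timer_box":
                T=C[(C[:,2]>.05)&(C[:,2]<.068)]; rr=cv2.minAreaRect((T[:,:2]*1000).astype(np.float32)); print(rr,np.median(T[:,2]))
            else:
                T=C[C[:,2]>.057]; print("rim",T.min(0),T.max(0),len(T), cv2.minEnclosingCircle((T[:,:2]*1000).astype(np.float32)))
E
```

```text
154 [298. 154.] [660.3  74.2] [41.3 26.6] 9.9
164 [349. 186.] [577.  -56.8] [27.1 41.4] 71.7
169 [352. 221.] [488.1 -62.1] [26.7 38.9] 71.5
top timer_box 0.81 5811 [[0.457, 0.195, 0.027], [0.539, 0.291, 0.061], [0.63, 0.392, 0.1]]
((544.3310546875, 297.4957275390625), (170.58290100097656, 200.27471923828125), 8.800497055053711) 0.060498711311872025
top cup 0.91 518 [[0.644, -0.081, 0.0], [0.683, -0.053, 0.032], [0.705, -0.025, 0.065]]
rim [ 0.64273154 -0.08382155  0.05718776] [ 0.7064956  -0.02225591  0.06667873] 115 ((674.5341186523438, -52.08356857299805), 32.353797912597656)
side timer_box 0.84 3029 [[0.456, 0.185, 0.011], [0.538, 0.231, 0.06], [0.633, 0.379, 0.101]]
((544.6644287109375, 290.9428405761719), (169.37509155273438, 202.10568237304688), 8.970728874206543) 0.06045986294940097
side cup 0.56 733 [[0.645, -0.087, 0.006], [0.676, -0.061, 0.041], [0.705, -0.027, 0.065]]
rim [ 0.64371203 -0.08985784  0.05700343] [ 0.70793631 -0.02477733  0.06686122] 158 ((675.0305786132812, -57.192649841308594), 33.451873779296875)
```

View pics/o1.png

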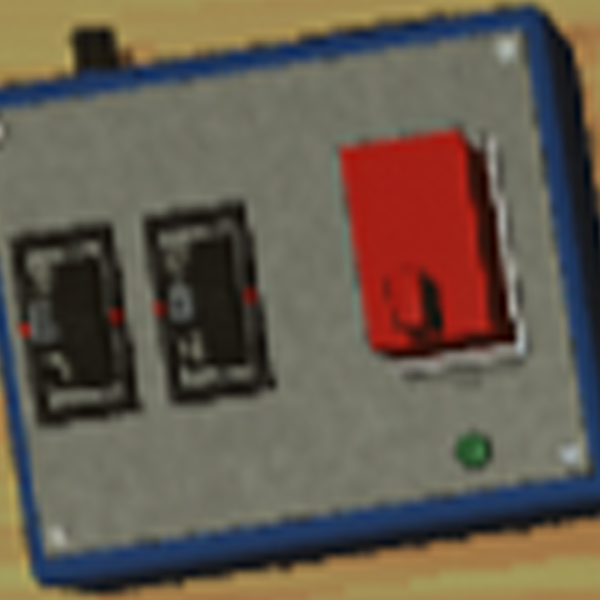

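View pics/o2.png

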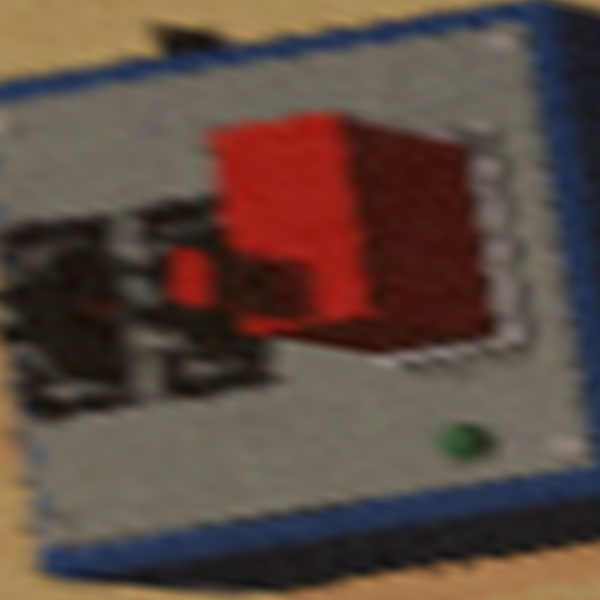

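>>> step_arm --pt "0 0 0 -1 0 -1 1" --pt "0 0 0 -1 0 -1 1" --pt "0 0 0 -1 0 -1 1" --pt "0 0 0 -1 0 -1 1" --pt "0 0 0 -1 0 -1 1" --pt "0 0 0 -1 0 -1 1" --pt "0 0 0 -1 0 -1 1" --pt "0 0 0 -1 0 -1 1"

```text
time_s: 2.6
eef_pos: [0.3372, 0.2361, 0.2316]
eef_rot: [-0.576, 0.576, 0.41, -0.409]
wrist_force: [1.8, 0.4, -0.6]
opening: 0.996
```

```bash
python3 - <<'E'
from h import *
o,R=obs(); print(o["time_s"],o["eef_pos"],o["q"].round(3)); print(R.round(3)); print(delta([.488,-.0635,.12]).round(2))
# bowl rim fit
for n in("top","side"):
    p,d=ctrl.camera(n); cv2.imwrite(f"pics/{n}1.png",p)
    r=ctrl.silhouettes("bowl_floor",n); r=r or ctrl.silhouettes("cup",n)
    hsv=cv2.cvtColor(p,cv2.COLOR_BGR2HSV); m=(hsv[...,0]<14)&(hsv[...,1]>150)
    C=cloud(n,d,m); C=C[(abs(C[:,0]-.54)<.12)&(abs(C[:,1]+.32)<.12)]; T=C[C[:,2]>.125]
    print(n,len(T),T.min(0),T.max(0),[x for x in cv2.minEnclosingCircle((T[:,:2]*1000).astype(np.float32))])
E
```

```text
2.6 [0.33721886 0.23609237 0.23161427] [ 0.321 -0.209  1.991 -0.     1.358 -0.916]
[[ 0.328  0.001 -0.945]
 [ 0.945  0.     0.328]
 [ 0.001 -1.    -0.001]]
[-7.79  3.72 -8.02]
top 261 [ 0.44897404 -0.4047416   0.12501469] [ 0.62318346 -0.22535758  0.13620866] [(535.9796142578125, -315.00335693359375), 90.36410522460938]
side 1117 [ 0.44609072 -0.41161806  0.12502853] [ 0.62839974 -0.22886451  0.13892501] [(537.0825805664062, -319.6011047363281), 92.1708755493164]
```

>>> step_arm --pt "0 0 0 -0.97 0.4 -1 1" --pt "0 0 0 -0.97 0.4 -1 1" --pt "0 0 0 -0.97 0.4 -1 1" --pt "0 0 0 -0.97 0.4 -1 1" --pt "0 0 0 -0.97 0.4 -1 1" --pt "0 0 0 -0.97 0.4 -1 1" --pt "0 0 0 -0.97 0.4 -1 1" --pt "0 0 0 -0.97 0.4 -1 1" --pt "0 0 0 0 0 0 1"

```text
time_s: 3.7
eef_pos: [0.4884, -0.0633, 0.1338]
eef_rot: [0.577, -0.577, -0.409, 0.41]
wrist_force: [0.7, 0.9, 0.1]
opening: 0.999
```

```bash
python3 - <<'E'
from h import *
o,R=obs(); print(o["time_s"],o["eef_pos"],o["q"].round(3))
for n in("top","side"):
    p,d=ctrl.camera(n); cv2.imwrite(f"pics/{n}2.png",p); np.save(f"{n}2.npy",d)
    t=pix(n,o["eef_pos"]); print(n,t)
    a,b=t.astype(int); 
    c=p[max(0,b-70):b+70,a-90:a+90]; cv2.imwrite(f"pics/{n}2c.png",cv2.resize(c,None,fx=4,fy=4,interpolation=2))
E
```

```text
3.7 [ 0.4884467  -0.06330407  0.13380695] [-3.700e-01  1.120e-01  1.897e+00 -1.000e-03  1.132e+00 -1.604e+00]
top [355.38926578 216.48950683]
side [310.85161545 207.26822679]
```

View pics/top2c.png

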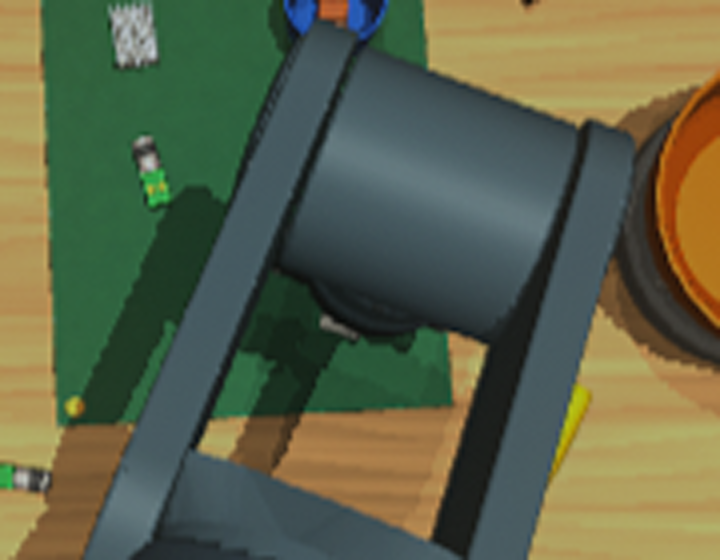

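View pics/side2c.png

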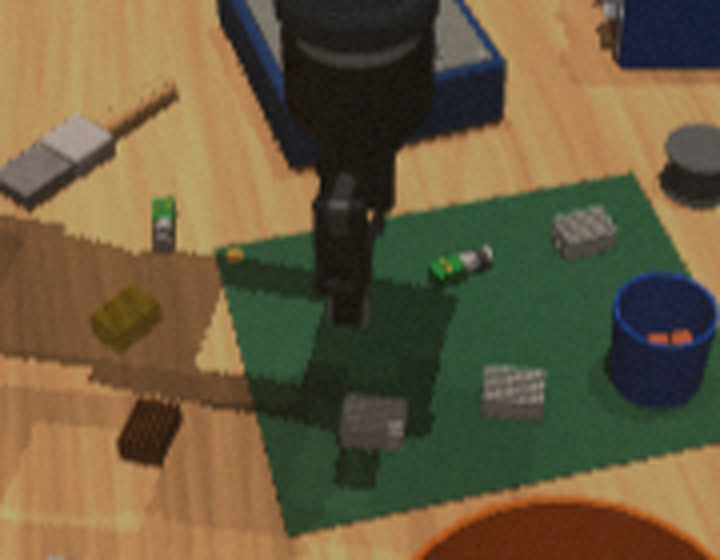

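```bash
python3 - <<'E'
from h import *
o,R=obs()
for s in (-.0425,-.057):
  w=o["eef_pos"]+R@[s,-.013,0]; c=(pix("side",w)-np.array([310-90,207-70]))*4; print(w,c)
p=cv2.imread("pics/side2.png")
cv2.imwrite("pics/s2cc.png",cv2.resize(p[190:250,290:370],None,fx=9,fy=9,interpolation=2)); print((pix("side",w)-[290,190])*9)
E
```

```text
[ 0.47299543 -0.1003635   0.14749098] [347.24298927 315.30739322]
[ 0.46823303 -0.1140591   0.14748172] [342.92155451 334.96183741]
[141.57349765 276.66413416]
```

View pics/s2cc.png

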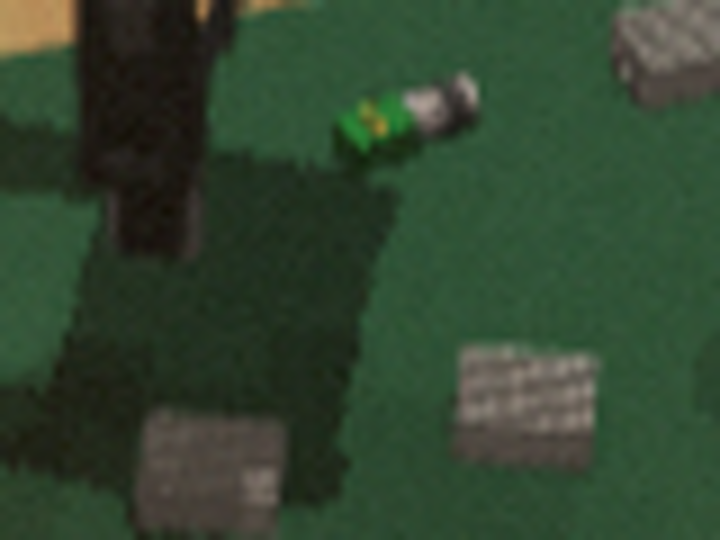

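>>> step_arm --pt "0 0 0 0 1 0 1" --pt "0 0 0 0 1 0 1" --pt "0 0 0 0 1 0 1" --pt "0 0 0 0 0.8 0 1" --pt "0 0 0 0 0.45 0 1" --pt "0 0 0 0 0 0 0" --pt "0 0 0 0 0 0 0" --pt "0 0 0 0 0 0 0" --pt "0 0 0 0 0 0 0" --pt "0 0 0 0 0 0 0"

```text
time_s: 4.8
eef_pos: [0.4881, -0.0615, 0.0093]
eef_rot: [-0.576, 0.577, 0.41, -0.409]
wrist_force: [-0.2, 1.7, 6.9]
opening: 0.284
```

>>> step_arm --pt "0 0 0 0 -1 0 0" --pt "0 0 0 0 -1 0 0" --pt "0 0 0 0 -1 0 0" --pt "0 0 0 -0.75 -1 -0.6 0" --pt "0 0 0 -0.9 -1 -0.7 0" --pt "0 0 0 -0.9 -1 -0.7 0" --pt "0 0 0 -1 0 -0.8 0" --pt "0 0 0 -1 0 -0.8 0" --pt "0 0 0 -1 0 -0.75 0" --pt "0 0 0 -1 0 -0.75 0"

```text
time_s: 5.8
eef_pos: [0.5672, -0.2988, 0.1886]
eef_rot: [-0.576, 0.577, 0.41, -0.409]
wrist_force: [0.2, 0.0, 0.1]
opening: 0.289
```

>>> step_arm --pt "0 0 0 -1 0 -0.75 0" --pt "0 0 0 0 0 0 0"

```text
time_s: 6.0
eef_pos: [0.5784, -0.3376, 0.1881]
eef_rot: [-0.576, 0.578, 0.408, -0.409]
wrist_force: [0.1, 0.7, -0.2]
opening: 0.284
```

```bash
python3 - <<'E'
from h import *
o,R=obs(); print(o["q"].round(3),delta([.5795,-.333,.095]).round(2))
p,d=ctrl.camera("side"); cv2.imwrite("pics/s3.png",cv2.resize(p[150:400,200:500],None,fx=2.4,fy=2.4))
E
```

```text
[-7.050e-01  4.220e-01  1.390e+00 -1.000e-03  1.327e+00 -1.936e+00] [0.16 3.1  0.02]
```

View pics/s3.png

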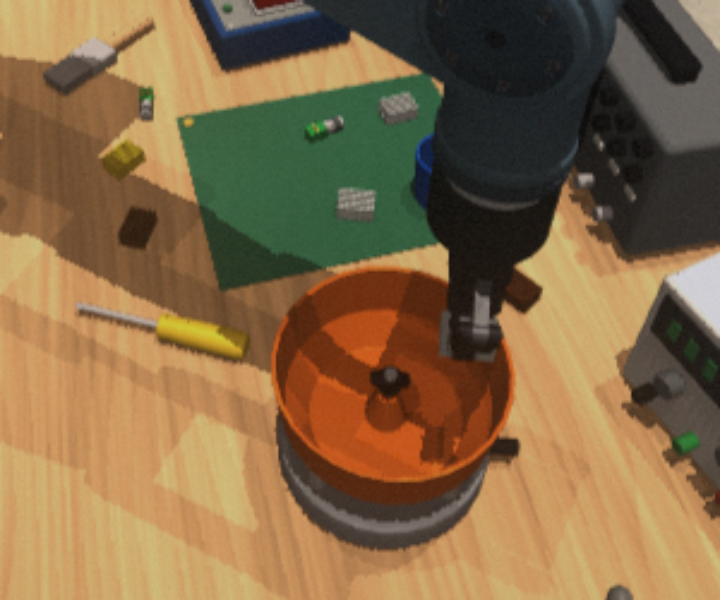

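>>> step_arm --pt "0 0 0 0.1 1 0 0" --pt "0 0 0 0 1 0 0" --pt "0 0 0 0 1 0 0" --pt "0 0 0 0 0 0 0.5" --pt "0 0 0 0 0 0 0.5" --pt "0 0 0 0 0 0 0.5" --pt "0 0 0 0 -1 0 0.5" --pt "0 0 0 0 -1 0 0.5" --pt "0 0 0 0 -1 0 0.5" --pt "0 0 0 1 0 0.5 1"

```text
time_s: 7.05
eef_pos: [0.5783, -0.3021, 0.1966]
eef_rot: [-0.572, 0.582, 0.41, -0.408]
wrist_force: [1.5, 0.7, 0.7]
opening: 0.652
```

```bash
python3 - <<'E'
from h import *
o,R=obs(); print(o["q"].round(3),delta([.577,-.059,.13]).round(2))
p,d=ctrl.camera("side"); cv2.imwrite("pics/s4.png",cv2.resize(p[150:400,200:500],None,fx=2.4,fy=2.4))
p,d=ctrl.camera("top")
for x in sinks(p,d): print(*x)
E
```

```text
[-6.620e-01  3.690e-01  1.445e+00 -1.000e-03  1.313e+00 -1.895e+00] [7.64 2.14 2.76]
166 [298. 154.] [659.9  73.9] [41.9 27.7] 8.6
167 [349. 186.] [577.  -56.8] [27.1 41.4] 71.7
```

View pics/s4.png

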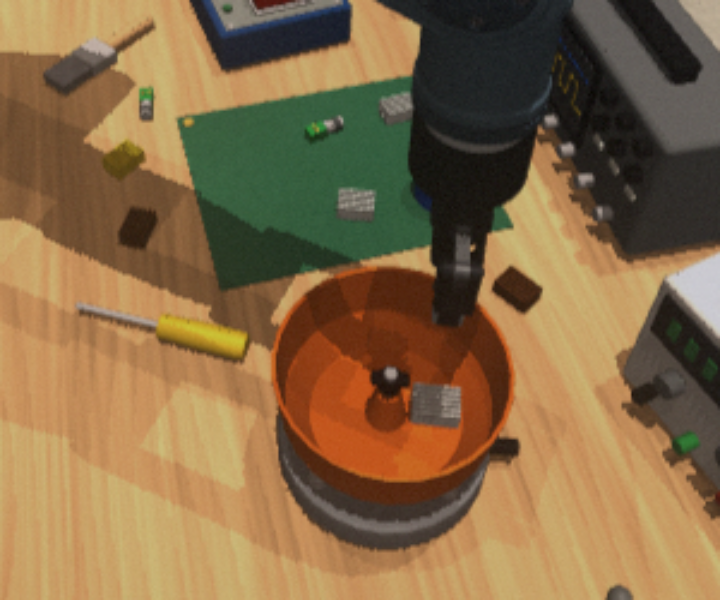

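>>> step_arm --pt "0 0 0 0.95 0 0.34 1" --pt "0 0 0 0.95 0 0.34 1" --pt "0 0 0 0.95 0 0.34 1" --pt "0 0 0 0.95 0 0.34 1" --pt "0 0 0 0.95 0.4 0.34 1" --pt "0 0 0 0.95 0.5 0.34 1" --pt "0 0 0 0.95 0.6 0.34 1" --pt "0 0 0 0.95 0.6 0.34 1" --pt "0 0 0 0 0 0 1"

```text
time_s: 8.05
eef_pos: [0.5712, -0.0509, 0.1233]
eef_rot: [0.577, -0.574, -0.41, 0.411]
wrist_force: [-0.6, 0.7, 0.3]
opening: 0.999
```

```bash
python3 - <<'E'
from h import *
o,R=obs(); print(o["q"].round(3),delta([.577,-.059,.01]).round(2)); print(R.round(3))
E
```

```text
[-2.960e-01  2.990e-01  1.697e+00  1.000e-03  1.149e+00 -1.536e+00] [-0.2   3.78 -0.28]
[[ 0.325 -0.003 -0.946]
 [ 0.946  0.002  0.325]
 [ 0.001 -1.     0.004]]
```

>>> step_arm --pt "0 0 0 -0.2 1 -0.28 1" --pt "0 0 0 0 1 0 1" --pt "0 0 0 0 1 0 1" --pt "0 0 0 0 0.75 0 1" --pt "0 0 0 0 0 0 0" --pt "0 0 0 0 0 0 0" --pt "0 0 0 0 0 0 0" --pt "0 0 0 0 0 0 0" --pt "0 0 0 0 0 0 0"

```text
time_s: 8.95
eef_pos: [0.5805, -0.0635, 0.0146]
eef_rot: [-0.575, 0.577, 0.411, -0.409]
wrist_force: [-0.2, -0.5, 5.4]
opening: 0.28
```

>>> step_arm --pt "0 0 0 0 -1 0 0" --pt "0 0 0 0 -1 0 0" --pt "0 0 0 0 -1 0 0" --pt "0 0 0 -1 -1 0 0" --pt "0 0 0 -1 -1 0 0" --pt "0 0 0 -1 -0.8 0 0" --pt "0 0 0 -1 0 0 0" --pt "0 0 0 -1 0 0 0" --pt "0 0 0 -1 0 0 0" --pt "0 0 0 -1 0 0 0"

```text
time_s: 9.95
eef_pos: [0.5095, -0.2625, 0.1876]
eef_rot: [-0.576, 0.577, 0.41, -0.41]
wrist_force: [0.1, -0.2, -0.4]
opening: 0.277
```

>>> step_arm --pt "0 0 0 -1 0 0 0" --pt "0 0 0 -0.4 0 0 0" --pt "0 0 0 0 0 0 0"

```text
time_s: 10.25
eef_pos: [0.4956, -0.3023, 0.187]
eef_rot: [-0.576, 0.577, 0.409, -0.409]
wrist_force: [0.1, 0.1, -0.3]
opening: 0.276
```

```bash
python3 - <<'E'
from h import *
o,R=obs(); print(o["q"].round(3),delta([.4945,-.303,.098]).round(2))
p,d=ctrl.camera("side"); cv2.imwrite("pics/s5.png",cv2.resize(p[150:400,200:500],None,fx=2.4,fy=2.4))
E
```

```text
[-0.752  0.234  1.636 -0.     1.27  -1.986] [-0.03  2.97  0.03]
```

View pics/s5.png

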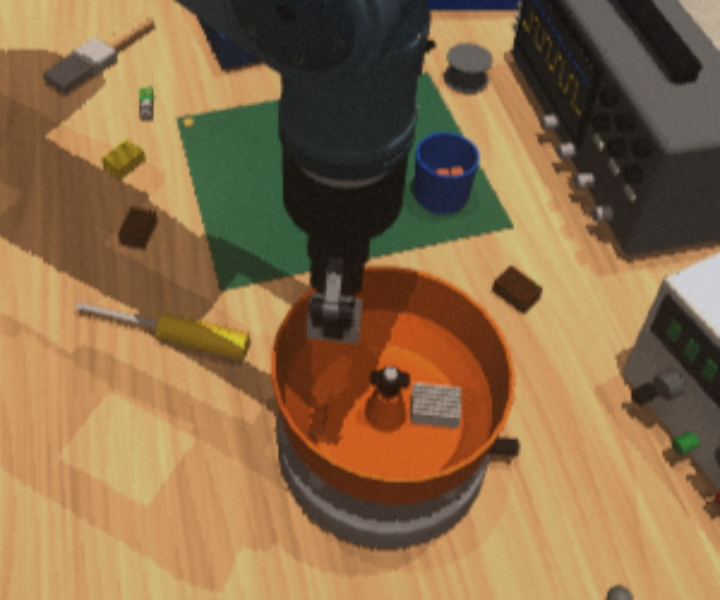

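>>> step_arm --pt "0 0 0 0 1 0 0" --pt "0 0 0 0 1 0 0" --pt "0 0 0 0 0.95 0 0" --pt "0 0 0 0 0 0 0.5" --pt "0 0 0 0 0 0 0.5" --pt "0 0 0 0 0 0 0.5" --pt "0 0 0 0 -1 0 0.5" --pt "0 0 0 0 -1 0 0.5" --pt "0 0 0 0 -1 0 0.5" --pt "0 0 0 0 -0.4 0 0.5"

```text
time_s: 11.3
eef_pos: [0.498, -0.3025, 0.2054]
eef_rot: [-0.573, 0.579, 0.41, -0.409]
wrist_force: [-0.1, -0.5, -0.1]
opening: 0.498
```

>>> step_arm --pt "0 -0.8 0 0 0 0 1" --pt "0 -0.8 0 0 0 0 1" --pt "0 -0.8 0 0 0 0 1" --pt "0 -0.8 0 0 0 0 1" --pt "0 -0.8 0 0 0 0 1" --pt "0 -0.75 0 0 0 0 1" --pt "0 0 0 0 0 0 1"

```text
time_s: 12.0
eef_pos: [0.4961, -0.3009, 0.2002]
eef_rot: [-0.457, 0.458, 0.539, -0.539]
wrist_force: [-0.1, 0.3, -0.6]
opening: 0.997
```

```bash
python3 - <<'E'
from h import *
o,R=obs(); print(o["q"].round(3),delta([.660,.072,.13]).round(2)); print(R.round(3))
p,d=ctrl.camera("side"); cv2.imwrite("pics/s6.png",cv2.resize(p[150:400,200:500],None,fx=2.4,fy=2.4))
p,d=ctrl.camera("top")
for x in sinks(p,d): print(*x)
E
```

```text
[-0.75   0.221  1.625  0.     1.295 -2.484] [11.38  2.34 -7.41]
[[-0.163  0.001 -0.987]
 [ 0.987 -0.    -0.163]
 [-0.001 -1.    -0.001]]
163 [298. 154.] [659.9  73.9] [42.  27.6] 8.8
```

View pics/s6.png

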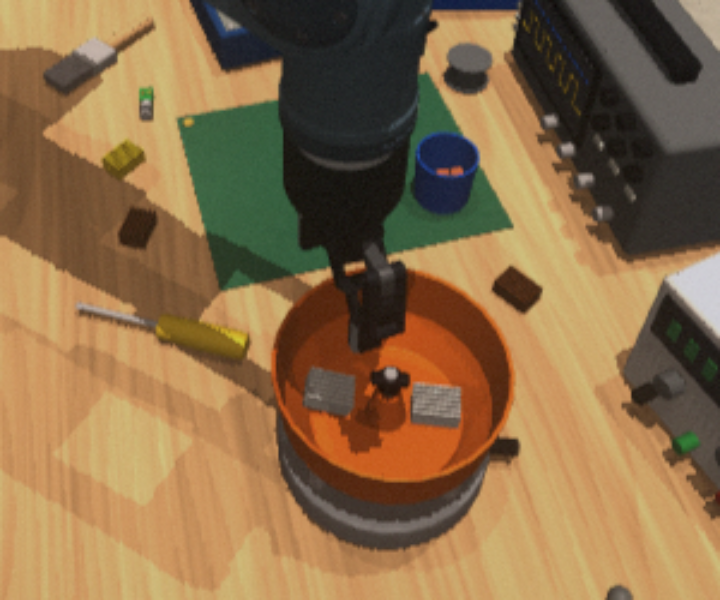

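>>> step_arm --pt "0 0 0 0.95 0 -0.62 1" --pt "0 0 0 0.95 0 -0.62 1" --pt "0 0 0 0.95 0 -0.62 1" --pt "0 0 0 0.95 0 -0.62 1" --pt "0 0 0 0.95 0 -0.62 1" --pt "0 0 0 0.95 0 -0.62 1" --pt "0 0 0 0.95 0 -0.62 1" --pt "0 0 0 0.95 0.4 -0.62 1" --pt "0 0 0 0.95 0.6 -0.62 1" --pt "0 0 0 0.95 0.6 -0.62 1"

```text
time_s: 13.1
eef_pos: [0.6341, 0.0117, 0.1518]
eef_rot: [-0.458, 0.459, 0.539, -0.538]
wrist_force: [1.1, -0.4, 0.1]
opening: 0.999
```

>>> step_arm --pt "0 0 0 0.95 0.6 -0.62 1" --pt "0 0 0 0.95 0 -0.62 1" --pt "0 0 0 0 0 0 1"

```text
time_s: 13.4
eef_pos: [0.6613, 0.0767, 0.1329]
eef_rot: [-0.458, 0.457, 0.54, -0.539]
wrist_force: [-0.3, 0.3, 0.8]
opening: 1.002
```

```bash
python3 - <<'E'
from h import *
o,R=obs(); print(o["q"].round(3),delta([.660,.072,.0105]).round(2)); print(R.round(3))
p,d=ctrl.camera("side"); cv2.imwrite("pics/s7.png",cv2.resize(p[100:350,250:550],None,fx=2.4,fy=2.4))
E
```

```text
[-6.300e-02  4.710e-01  1.440e+00  1.000e-03  1.231e+00 -1.799e+00] [-0.15  4.08  0.07]
[[-0.164 -0.    -0.986]
 [ 0.986  0.001 -0.164]
 [ 0.001 -1.     0.   ]]
```

View pics/s7.png

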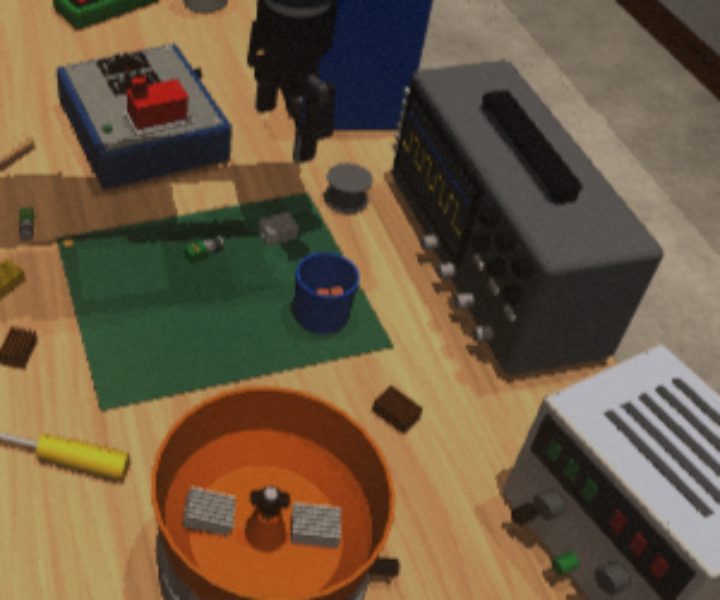

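>>> step_arm --pt "0 0 0 -0.15 1 0.07 1" --pt "0 0 0 0 1 0 1" --pt "0 0 0 0 1 0 1" --pt "0 0 0 0 1 0 1" --pt "0 0 0 0 0 0 1" --pt "0 0 0 0 0 0 0" --pt "0 0 0 0 0 0 0" --pt "0 0 0 0 0 0 0" --pt "0 0 0 0 0 0 0" --pt "0 0 0 0 0 0 0"

```text
time_s: 14.45
eef_pos: [0.6608, 0.0678, 0.0158]
eef_rot: [-0.457, 0.459, 0.54, -0.538]
wrist_force: [-1.3, -0.5, 6.8]
opening: 0.275
```

```bash
python3 - <<'E'
from h import *
o,R=obs(); print(o["wrist_force"],delta([.53,-.273,.19]).round(2)); print(R.round(3))
E
```

```text
[-1.29204364 -0.54376196  6.75756131] [-10.51  -5.81   6.13]
[[-0.162  0.003 -0.987]
 [ 0.987 -0.    -0.162]
 [-0.001 -1.    -0.003]]
```

>>> step_arm --pt "0 0 0 0 -1 0 0" --pt "0 0 0 0 -1 0 0" --pt "0 0 0 0 -1 0 0" --pt "0 0 0 -0.6 -1 0.3 0" --pt "0 0 0 -0.99 -1 0.58 0" --pt "0 0 0 -0.99 -0.8 0.58 0" --pt "0 0 0 -0.99 0 0.58 0" --pt "0 0 0 -0.99 0 0.58 0" --pt "0 0 0 -0.99 0 0.58 0" --pt "0 0 0 -0.99 0 0.58 0"

```text
time_s: 15.45
eef_pos: [0.5788, -0.1452, 0.1884]
eef_rot: [-0.457, 0.458, 0.539, -0.539]
wrist_force: [0.9, 1.3, 0.4]
opening: 0.27
```

>>> step_arm --pt "0 0 0 -0.99 0 0.58 0" --pt "0 0 0 -0.99 0 0.58 0" --pt "0 0 0 -0.99 0 0.58 0" --pt "0 0 0 -0.99 0 0.58 0" --pt "0 0 0 0 0 0 0"

```text
time_s: 15.95
eef_pos: [0.5285, -0.2764, 0.1884]
eef_rot: [0.458, -0.459, -0.538, 0.538]
wrist_force: [-0.1, 0.5, -0.8]
opening: 0.277
```

```bash
python3 - <<'E'
from h import *
o,R=obs(); print(o["q"].round(3),delta([.53,-.274,.13]).round(2))
p,d=ctrl.camera("side"); cv2.imwrite("pics/s8.png",cv2.resize(p[150:400,200:500],None,fx=2.4,fy=2.4))
E
```

```text
[-6.800e-01  2.670e-01  1.593e+00 -1.000e-03  1.280e+00 -2.409e+00] [ 0.08  1.95 -0.06]
```

View pics/s8.png

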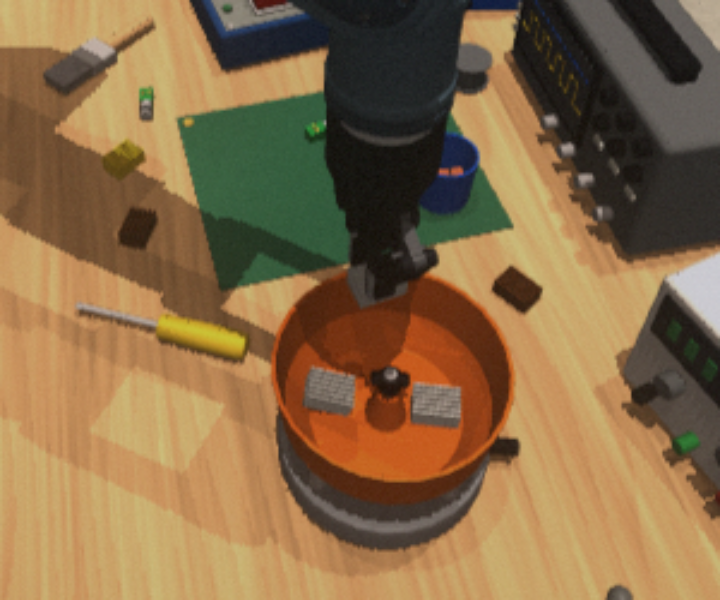

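>>> step_arm --pt "0 0 0 0 1 0 0" --pt "0 0 0 0 0.95 0 0" --pt "0 0 0 0 0 0 0.48" --pt "0 0 0 0 0 0 0.48" --pt "0 0 0 0 0 0 0.48" --pt "0 0 0 0 -1 0 0.48" --pt "0 0 0 0 -1 0 0.48" --pt "0 0 0 0 -1 0 0.48" --pt "0 0 0 0 -1 0 0.48"

```text
time_s: 16.9
eef_pos: [0.5306, -0.2727, 0.2528]
eef_rot: [-0.456, 0.459, 0.539, -0.539]
wrist_force: [-0.2, 0.5, 0.0]
opening: 0.479
```

```bash
python3 - <<'E'
from h import *
o,R=obs(); print(o["q"].round(3))
p,d=ctrl.camera("side"); cv2.imwrite("pics/s9.png",cv2.resize(p[150:400,200:500],None,fx=2.4,fy=2.4))
p,d=ctrl.camera("top"); cv2.imwrite("pics/t9.png",p)
for x in sinks(p,d): print(*x)
# kinematics fit from known samples
from scipy.optimize import least_squares
Q=np.array([[1.0297,.18154,1.60804,0,1.35377,-.2063],[.321,-.209,1.991,0,1.358,-.916],[-.370,.112,1.897,0,1.132,-1.604],[-.705,.422,1.390,0,1.327,-1.936],[-.296,.299,1.697,0,1.149,-1.536],[-.752,.234,1.636,0,1.27,-1.986],[-.75,.221,1.625,0,1.295,-2.484],[-.063,.471,1.440,0,1.231,-1.799],[-.68,.267,1.593,0,1.28,-2.409]])
P=np.array([[.18862,.54259,.23037],[.33722,.23609,.23161],[.48845,-.0633,.1338],[.5784,-.3376,.1881],[.5712,-.0509,.1233],[.4956,-.3023,.187],[.4961,-.3009,.2002],[.6613,.0767,.1329],[.5285,-.2764,.1884]])
def rz(q,x):
    h,L1,L2,e,r0=x; a=q[1];b=a+q[2]
    r=r0+L1*np.sin(a)+L2*np.sin(b)+e*np.cos(b); z=h+L1*np.cos(a)+L2*np.cos(b)-e*np.sin(b)
    return r,z
f=lambda x:np.concatenate([[rz(q,x)[0]-np.hypot(*p[:2]),rz(q,x)[1]-p[2]] for q,p in zip(Q,P)])
s=least_squares(f,[0.2,.4,.4,0,0]); print(s.x,np.abs(s.fun).max())
E
```

```text
[-0.674  0.209  1.53   0.     1.399 -2.407]
[0.00440959 0.42783483 0.51469785 0.08548483 0.01453237] 0.0012102286088275793
```

View pics/s9.png

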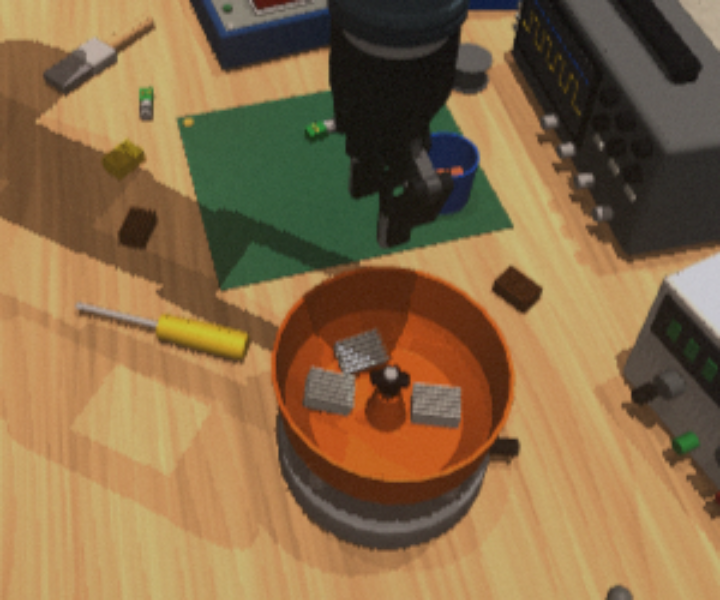

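Three sinks sit in the bowl, around crop (330,390), (362,352) and (437,405), and none are left on the mat. Next is the cup, so I'll turn the tool yaw to 0 and tilt it to learn the wrist model.

>>> step_arm --pt "0 1 0 0 0 0 1" --pt "0 1 0 0 0 0 1" --pt "0 1 0 0 0 0 1" --pt "0 1 0 0 0 0 1" --pt "0 1 0 0 0 0 1" --pt "0 1 0 0 0 0 1" --pt "0 1 0 0 0 0 1" --pt "0 1 0 0 0 0 1" --pt "0 1 0 0 0 0 1" --pt "0 1 0 0 0 0 1"

```text
time_s: 18.0
eef_pos: [0.5302, -0.2725, 0.2501]
eef_rot: [-0.666, 0.667, 0.237, -0.236]
wrist_force: [0.5, 0.2, -0.2]
opening: 1.001
```

>>> step_arm --pt "0 1 0 0 0 0 1" --pt "0 1 0 0 0 0 1" --pt "0 1 0 0 0 0 1" --pt "0 1 0 0 0 0 1" --pt "0 1 0 0 0 0 1" --pt "0 1 0 0 0 0 1" --pt "0.8 0.55 0 0 0 0 1" --pt "1 0 0 0 0 0 1" --pt "1 0 0 0 0 0 1" --pt "1 0 0 0 0 0 1"

```text
time_s: 19.0
eef_pos: [0.5305, -0.2727, 0.2509]
eef_rot: [0.834, -0.553, -0.0, 0.0]
wrist_force: [0.7, -0.9, 0.2]
opening: 0.999
```

```bash
python3 - <<'E'
from h import *
o,R=obs(); print(o["time_s"],o["q"].tolist(),o["eef_pos"].tolist()); print(R.round(4).tolist())
E
```

```text
19.0 [-0.8210021337642672, 0.37678956687112425, 1.3741123484141855, 0.2701637530040722, 1.6867607672524785, -0.8307997119424524] [0.530465479630439, -0.27274244563303746, 0.2508584153965041]
[[1.0, -0.0004, -0.0009], [0.001, 0.3895, 0.921], [-0.0, -0.921, 0.3895]]
```

```bash
cat >> h.py <<'E'
KP=dict(h=.0044,L1=.4278,L2=.5147,e=.0855,r0=.0145,L3=.2)
Cst=np.array([[-1,0,0],[0,0,1],[0,1,0]],float).T  # tool axes in local: x=-x, y=z, z=y ... columns
Cst=np.column_stack([[-1,0,0],[0,0,1],[0,1,0]]).astype(float)
def fk(q,k=KP):
    Rz=lambda a:Ro.from_euler('z',a).as_matrix(); Ry=lambda a:Ro.from_euler('y',a).as_matrix()
    A=Rz(q[0]); p=A@[k['r0'],0,k['h']+k['L3']]
    B=A@Ry(q[1]); p=p+B@[0,0,k['L1']]
    Cc=B@Ry(q[2]); p=p+Cc@[k['e'],0,k['L2']]
    W=p
    D=Cc@Rz(q[3])@Ry(q[4])@Rz(q[5])
    return p+D@[0,0,k['L3']],D@Cst,W
QL=np.array([-2.99,-.89,.3,-1.14,0,-3.12]);QU=np.array([2.99,2.07,2.58,4.28,2.63,3.12])
def ik(pos,R,q0):
    from scipy.optimize import least_squares
    def f(q):
        p,r,_=fk(q); return np.concatenate([(p-pos)*5,Ro.from_matrix(r.T@R).as_rotvec()])
    s=least_squares(f,np.clip(q0,QL+1e-3,QU-1e-3),bounds=(QL,QU)); return s.x,np.abs(s.fun).max()
E
python3 - <<'E'
from h import *
import h
o,R=obs(); q=o["q"]
for L in (.15,.2,.25,.3,.35):
    h.KP['L3']=L; p,r,w=fk(q); print(L,p-o["eef_pos"])
print(r.round(3)); print(R.round(3))
E
```

```text
0.15 [-0.078729   -0.15401391 -0.01314193]
0.2 [-0.07875048 -0.13454101 -0.00919413]
0.25 [-0.07877195 -0.11506811 -0.00524634]
0.3 [-0.07879343 -0.09559521 -0.00129854]
0.35 [-0.0788149  -0.0761223   0.00264925]
[[ 1.    -0.    -0.001]
 [ 0.001  0.389  0.921]
 [-0.    -0.921  0.389]]
[[ 1.    -0.    -0.001]
 [ 0.001  0.389  0.921]
 [-0.    -0.921  0.389]]
```

```bash
python3 - <<'E'
s=open("h.py").read()
s=s.replace("A=Rz(q[0]); p=A@[k['r0'],0,k['h']+k['L3']]","A=Rz(q[0]); w=k.get('w',0); p=A@[k['r0']+w,0,k['h']+k['L3']]").replace("return p+D@[0,0,k['L3']],D@Cst,W","return p+Cc@Rz(q[3])@Ry(q[4])@[w,0,k['L3']],D@Cst,W")
open("h.py","w").write(s)
E
python3 - <<'E'
from h import *
import h
from scipy.optimize import least_squares
o,R=obs(); q=o["q"]
def f(x):
    h.KP['L3'],h.KP['w']=x; return fk(q)[0]-o["eef_pos"]
s=least_squares(f,[.25,.08]); print(s.x,s.fun)
E
```

```text
[ 0.53700476 -0.05455512] [-0.079252   -0.0004366   0.00172245]
```

```bash
cat > fit.py <<'E'
from h import *
import h
from scipy.optimize import least_squares
Q=np.array([[1.0297,.18154,1.60804,0,1.35377,-.2063],[.321,-.209,1.991,0,1.358,-.916],[-.370,.112,1.897,0,1.132,-1.604],[-.705,.422,1.390,0,1.327,-1.936],[-.296,.299,1.697,0,1.149,-1.536],[-.752,.234,1.636,0,1.27,-1.986],[-.75,.221,1.625,0,1.295,-2.484],[-.063,.471,1.440,0,1.231,-1.799],[-.68,.267,1.593,0,1.28,-2.409],[-0.8210021337642672, 0.37678956687112425, 1.3741123484141855, 0.2701637530040722, 1.6867607672524785, -0.8307997119424524]])
P=np.array([[.18862,.54259,.23037],[.33722,.23609,.23161],[.48845,-.0633,.1338],[.5784,-.3376,.1881],[.5712,-.0509,.1233],[.4956,-.3023,.187],[.4961,-.3009,.2002],[.6613,.0767,.1329],[.5285,-.2764,.1884],[0.530465479630439, -0.27274244563303746, 0.2508584153965041]])
ks=['h','L1','L2','e','r0','L3','w']
def f(x,full=0):
    for k,v in zip(ks,x): h.KP[k]=v
    return np.concatenate([fk(q)[0]-p for q,p in zip(Q,P)])
s=least_squares(f,[.0,.42,.5,.05,.02,.25,0]); print(dict(zip(ks,s.x.round(4)))); print(s.fun.reshape(-1,3).round(4))
E
python3 fit.py
```

```text
{'h': np.float64(0.084), 'L1': np.float64(0.4757), 'L2': np.float64(0.5439), 'e': np.float64(0.2084), 'r0': np.float64(0.0055), 'L3': np.float64(0.5653), 'w': np.float64(-0.0563)}
[[ 1.081e-01 -4.880e-02 -1.000e-04]
 [ 3.840e-02 -1.112e-01  0.000e+00]
 [-5.670e-02 -1.042e-01  3.400e-03]
 [-6.040e-02 -1.032e-01 -2.300e-03]
 [-4.210e-02 -1.105e-01  9.000e-04]
 [-7.570e-02 -9.050e-02  3.000e-04]
 [-7.400e-02 -9.230e-02 -4.000e-04]
 [ 1.700e-03 -1.185e-01 -3.000e-03]
 [-6.680e-02 -9.700e-02 -3.000e-04]
 [-6.880e-02 -6.000e-04  1.400e-03]]
```

```bash
python3 - <<'E'
s=open("h.py").read()
s=s.replace("p=A@[k['r0']+w,0,k['h']+k['L3']]","p=A@[k['r0']+w,k.get('d',0)-k.get('d2',0),k['h']+k['L3']]").replace("@[w,0,k['L3']],D@Cst","@[w,k.get('d2',0),k['L3']],D@Cst")
open("h.py","w").write(s)
f=open("fit.py").read().replace("'L3','w']","'L3','w','d','d2']").replace(".25,0])",".25,0,.118,0])")
open("fit.py","w").write(f)
E
python3 fit.py
```

```text
{'h': np.float64(-0.0047), 'L1': np.float64(0.4385), 'L2': np.float64(0.516), 'e': np.float64(0.0862), 'r0': np.float64(-0.0014), 'L3': np.float64(0.3159), 'w': np.float64(0.0944), 'd': np.float64(0.1178), 'd2': np.float64(-0.1028)}
[[-0.     -0.0001  0.0002]
 [-0.      0.0002  0.    ]
 [ 0.0002  0.0001  0.0002]
 [ 0.0002 -0.      0.    ]
 [-0.0001 -0.0001 -0.    ]
 [-0.      0.      0.0002]
 [-0.0002 -0.0001 -0.0003]
 [-0.0001 -0.0004 -0.0003]
 [ 0.0002  0.0003 -0.0001]
 [-0.     -0.     -0.    ]]
```

>>> step_arm --pt "1 0 0 0 0 0 1" --pt "1 0 0 0 0 0 1" --pt "1 0 0 0 0 0 1" --pt "0 0 0 0 0 0 1"

```text
time_s: 19.4
eef_pos: [0.529, -0.2739, 0.247]
eef_rot: [0.91, -0.415, 0.003, 0.0]
wrist_force: [-0.2, 0.9, -0.7]
opening: 1.001
```

```bash
python3 - <<'E'
from h import *
o,R=obs(); print(o["q"].round(3),R.round(3).tolist())
s=open("fit.py").read()
i=s.index("ks=[")
s=s[:i]+f"Q=np.vstack([Q,{o['q'].tolist()}]);P=np.vstack([P,{o['eef_pos'].tolist()}])\n"+s[i:]
open("fit.py","w").write(s)
E
python3 fit.py
```

```text
[-0.904  0.542  1.26   0.442  1.908 -0.876] [[1.0, -0.002, 0.005], [-0.002, 0.656, 0.755], [-0.005, -0.755, 0.656]]
{'h': np.float64(-0.0048), 'L1': np.float64(0.4385), 'L2': np.float64(0.5151), 'e': np.float64(0.0865), 'r0': np.float64(-0.0005), 'L3': np.float64(0.319), 'w': np.float64(0.0012), 'd': np.float64(0.1178), 'd2': np.float64(-0.0013)}
[[-0.     -0.0001 -0.    ]
 [-0.      0.0002  0.0001]
 [ 0.0002  0.0001  0.0003]
 [ 0.0002 -0.0001  0.0002]
 [-0.0001 -0.0001 -0.0003]
 [-0.      0.      0.0003]
 [-0.0002 -0.0001 -0.0003]
 [-0.0001 -0.0004 -0.0003]
 [ 0.0002  0.0003  0.    ]
 [ 0.      0.     -0.    ]
 [-0.     -0.      0.    ]]
```

```bash
cat >> h.py <<'E'
KP.update(h=-.0048,L1=.4385,L2=.5151,e=.0865,r0=-.0005,L3=.319,w=0.,d=.1178,d2=0.)
def toolR(psi,pitch,roll=0):
    """tool y heading psi(deg), pitch deg below horizontal, jaw horizontal (x to the right of heading), then roll deg about tool y"""
    a,p=np.radians(psi),np.radians(pitch)
    y=np.array([np.cos(a)*np.cos(p),np.sin(a)*np.cos(p),-np.sin(p)])
    x=np.array([np.sin(a),-np.cos(a),0]); z=np.cross(x,y)
    return np.column_stack([x,y,z])@Ro.from_euler('y',roll,degrees=True).as_matrix()
E
python3 - <<'E'
from h import *
o,_=obs(); q0=o["q"]
cup=np.array([.675,-.0546])
for psi in (60,90,110):
  for p in (30,40):
    R=toolR(psi,p); g=np.array([*cup,.036])+.019*R[:,1]
    q,e=ik(g,R,q0); W=fk(q)[2]
    print("grasp",psi,p,q.round(2),round(e,4),W.round(3))
    for pp in (p,0):
      for roll in (0,-140,140):
        R=toolR(psi,pp,roll); g=np.array([.537,-.318,.21])+.019*R[:,1]
        q2,e=ik(g,R,q if roll==0 else qb); 
        if roll==0: qb=q2
        u=(toolR(psi,p).T@[0,0,1]); print("  pour",pp,roll,q2.round(2),round(e,4),fk(q2)[2].round(3),"tilt",np.degrees(np.arccos((R@u)[2])).round(),(R@u).round(2))
E
```

```text
grasp 60 30 [-0.67  0.79  1.59  1.1   1.29 -0.79] 0.0 [ 0.545 -0.28   0.186]
  pour 30 0 [-1.1   0.61  1.44  0.83  1.76 -0.71] 0.0 [ 0.407 -0.543  0.36 ] tilt nan [0. 0. 1.]
  pour 30 -140 [-1.1   0.61  1.43  0.83  1.77 -3.12] 0.0275 [ 0.411 -0.544  0.363] tilt 109.0 [-0.86 -0.38 -0.32]
  pour 30 140 [-1.1   0.61  1.44  0.83  1.76  1.73] 0.0 [ 0.407 -0.543  0.36 ] tilt 109.0 [ 0.1  -0.94 -0.32]
  pour 0 0 [-1.15  0.87  1.37  1.15  2.05 -0.77] 0.0 [ 0.387 -0.578  0.21 ] tilt 30.0 [-0.25 -0.43  0.87]
  pour 0 -140 [-1.14  0.88  1.34  1.15  2.06 -3.12] 0.0792 [ 0.395 -0.583  0.215] tilt 132.0 [-0.73 -0.15 -0.66]
  pour 0 140 [-1.15  0.87  1.37  1.15  2.05  1.67] 0.0 [ 0.387 -0.578  0.21 ] tilt 132.0 [ 0.23 -0.71 -0.66]
grasp 60 40 [-0.62  0.72  1.61  0.97  1.17 -0.67] 0.0 [ 0.56  -0.254  0.229]
  pour 40 0 [-1.06  0.53  1.46  0.72  1.67 -0.67] 0.0 [ 0.422 -0.517  0.403] tilt 0.0 [-0.  0.  1.]
  pour 40 -140 [-1.06  0.53  1.46  0.72  1.67 -3.11] 0.0 [ 0.422 -0.517  0.403] tilt 92.0 [-0.86 -0.51 -0.04]
  pour 40 140 [-1.06  0.53  1.46  0.72  1.67  1.78] 0.0 [ 0.422 -0.517  0.403] tilt 92.
[... 2634 characters left out ...]
86  0.84  0.97  0.33  2.15 -1.15] 0.0 [ 0.616 -0.534  0.403] tilt 0.0 [-0.  0.  1.]
  pour 40 -140 [-0.85  0.93  0.84  0.45  2.26 -3.12] 0.3871 [ 0.64  -0.555  0.385] tilt 92.0 [-0.17 -0.99 -0.04]
  pour 40 140 [-0.86  0.84  0.97  0.33  2.15  1.3 ] 0.0 [ 0.616 -0.534  0.403] tilt 92.0 [ 0.76 -0.65 -0.04]
  pour 0 0 [-0.9   1.2   0.73  0.79  2.63 -0.84] 0.0304 [ 0.629 -0.6    0.217] tilt 40.0 [ 0.22 -0.6   0.77]
  pour 0 -140 [-0.91  1.22  0.71  0.9   2.63 -3.12] 0.07 [ 0.625 -0.607  0.206] tilt 126.0 [-0.24 -0.77 -0.59]
  pour 0 140 [-0.9   1.2   0.73  0.79  2.63  1.6 ] 0.0386 [ 0.629 -0.6    0.217] tilt 126.0 [ 0.68 -0.44 -0.59]<stdin>:14: RuntimeWarning: invalid value encountered in arccos
```

```bash
python3 - <<'E'
from h import *
d=np.load("top0.npy")
m=np.zeros((400,640),bool); m[90:260,500:640]=1
C=cloud("top",d,m); C=C[C[:,2]>.02]
H=np.zeros((14,12))
for c in C:
    i=int((c[0]-.4)/.03); j=int((-.40-c[1])/.03)
    if 0<=i<14 and 0<=j<12: H[i,j]=max(H[i,j],c[2])
for i in range(13,-1,-1): print(round(.4+i*.03,2),(H[i]*1000).astype(int))
print("y from -.40 step -.03")
o,_=obs(); q0=o["q"]; cup=np.array([.675,-.0546])
for psi in (40,50,60,70):
  p=40
  R=toolR(psi,p); g=np.array([*cup,.036])+.019*R[:,1]
  q,e=ik(g,R,q0); print(psi,"grasp",q.round(2),round(e,4),fk(q)[2].round(3))
  for pp,roll in ((40,0),(0,0),(0,90),(0,140),(0,180),(-15,150)):
    R=toolR(psi,pp,roll); gg=np.array([.53,-.30,.21])+.019*R[:,1]
    q,e=ik(gg,R,q); u=toolR(psi,p).T@[0,0,1]; print("   ",pp,roll,q.round(2),round(e,4),fk(q)[2].round(3),np.degrees(np.arccos(np.clip((R@u)[2],-1,1))).round(),(R@u).round(2))
E
```

```text
0.79 [110  89   0   0   0   0   0   0   0   0   0   0]
0.76 [115   0   0   0   0   0  84  85   0   0   0   0]
0.73 [ 0  0  0  0  0 74 89 90 89  0  0  0]
0.7 [ 0  0  0  0  0 89 90 89 89 87  0  0]
0.67 [ 0  0  0  0 81 91 89 89 90 87  0  0]
0.64 [  0   0   0 119   0  87  90  90  88   0   0   0]
0.61 [  0   0   0 120 103   0  85  88   0   0   0   0]
0.58 [136   0   0   0  94  76  31   0   0   0   0   0]
0.55 [135   0   0   0  21  32  31   0   0   0   0   0]
0.52 [137   0   0   0   0   0   0   0   0   0   0   0]
0.49 [135   0   0   0   0   0   0   0   0   0   0   0]
0.46 [136   0   0   0   0   0   0   0   0   0   0   0]
0.43 [0 0 0 0 0 0 0 0 0 0 0 0]
0.4 [0 0 0 0 0 0 0 0 0 0 0 0]
y from -.40 step -.03
40 grasp [-0.61  0.61  1.81  1.22  0.91 -0.63] 0.0 [ 0.499 -0.202  0.229]
    40 0 [-1.11  0.35  1.73  0.85  1.42 -0.53] 0.0 [ 0.354 -0.448  0.403] 0.0 [-0. -0.  1.]
    0 0 [-1.23  0.7   1.7   1.3   1.81 -0.87] 0.0 [ 0.3   -0.493  0.21 ] 40.0 [-0.49 -0.41  0.77]
    0 90 [-1.23  0.7   1.7   1.3   1.81  0.71] 0.0 [ 0.3   -0.493  0.21 ] 90.0 [-0. -1.  0.]
    0 140 [-1.23  0.7   1.7   1.3   1
[... 1559 characters left out ...]
0.132] 144.0 [ 0.11 -0.58 -0.81]
70 grasp [-0.61  0.78  1.5   0.88  1.3  -0.7 ] 0.0 [ 0.596 -0.271  0.229]
    40 0 [-1.02  0.57  1.41  0.65  1.76 -0.75] 0.0 [ 0.451 -0.516  0.403] 0.0 [-0. -0.  1.]
    0 0 [-1.1   0.91  1.29  1.07  2.16 -0.78] 0.0 [ 0.427 -0.582  0.21 ] 40.0 [-0.22 -0.6   0.77]
    0 90 [-1.1   0.91  1.29  1.07  2.16  0.79] 0.0 [ 0.427 -0.582  0.21 ] 90.0 [ 0.5  -0.87  0.  ]
    0 140 [-1.1   0.91  1.29  1.07  2.16  1.66] 0.0 [ 0.427 -0.582  0.21 ] 126.0 [ 0.24 -0.77 -0.59]
    0 180 [-1.1   0.91  1.29  1.07  2.16  2.36] 0.0 [ 0.427 -0.582  0.21 ] 140.0 [-0.22 -0.6  -0.77]
    -15 150 [-1.09  1.04  1.26  1.25  2.29  1.88] 0.0 [ 0.431 -0.572  0.132] 144.0 [ 0.21 -0.55 -0.81]
```

>>> step_arm --pt "0.75 0 0 0.6 0.5 0 1" --pt "0.75 0 0 0.8 0.5 0 1" --pt "0 0 0 0.9 0.7 0 1" --pt "0 0 0 0.9 0.7 0 1" --pt "0 0 0 0.9 0.7 0 1" --pt "0 0 0 0.7 0.7 0 1" --pt "0 0 0 0 0.7 0 1" --pt "0 0 0 0 0.7 0 1" --pt "0 0 0 0 0 0 1" --pt "0 0 0 0 0 0 1"

```text
time_s: 20.4
eef_pos: [0.674, -0.1554, 0.1468]
eef_rot: [0.939, -0.345, 0.0, 0.001]
wrist_force: [-0.2, -0.2, -0.3]
opening: 0.997
```

```bash
python3 - <<'E'
from h import *
o,R=obs(); print(o["time_s"],o["q"].round(3),R.round(3).tolist()); print(delta([.675,-.1166,.0881]).round(2),delta([.675,-.040,.0238]).round(2))
for n in("top","side"):
    p,d=ctrl.camera(n); cv2.imwrite(f"pics/{n}10.png",p)
    for r in ctrl.silhouettes("cup",n)[:1]:
        C=cloud(n,d,r["pixels"]); T=C[C[:,2]>.055]; print(n,len(T),T.min(0),T.max(0),cv2.minEnclosingCircle((T[:,:2]*1000).astype(np.float32)))
p=cv2.imread("pics/side10.png"); cv2.imwrite("pics/s10.png",cv2.resize(p[130:330,250:490],None,fx=3.2,fy=3))
E
```

```text
20.4 [-0.684  0.824  1.1    0.651  1.803 -0.728] [[1.0, -0.002, 0.0], [0.002, 0.762, 0.647], [-0.001, -0.647, 0.762]]
[ 0.04  2.25 -0.65] [ 0.05  5.59 -0.64]
top 137 [ 0.64331268 -0.08387953  0.05505588] [ 0.70591869 -0.02224     0.06740276] ((675.2445678710938, -52.29173278808594), 32.30061721801758)
```

View pics/s10.png

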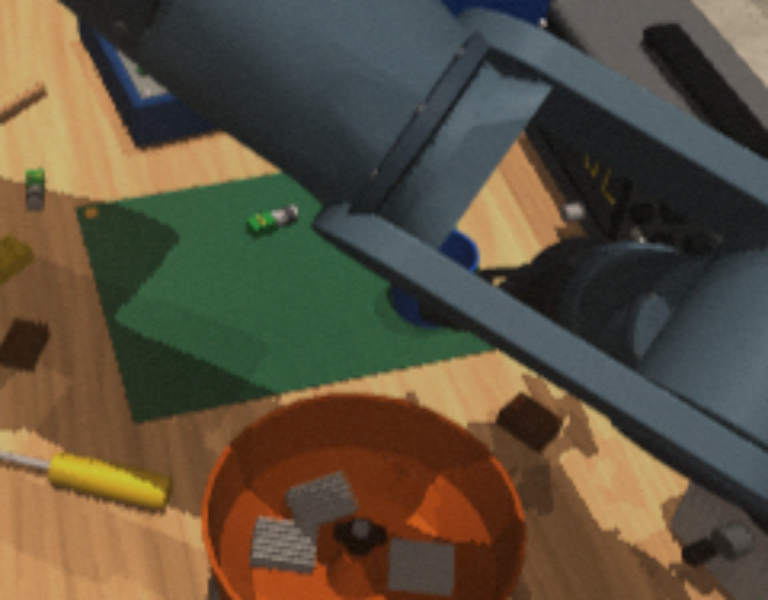

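View pics/top10.png

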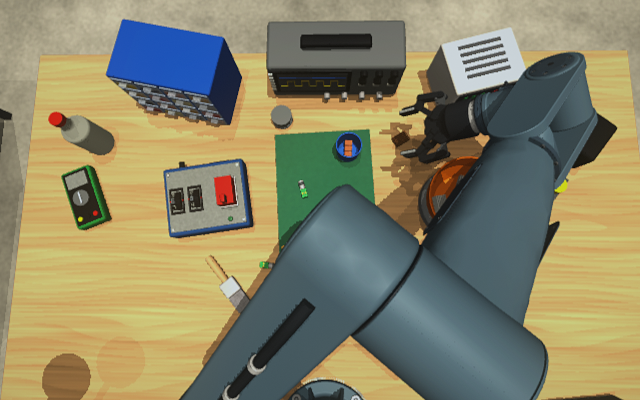

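```bash
python3 - <<'E'
from h import *
d=np.load("top0.npy")
m=np.ones((400,640),bool)
C=cloud("top",d,m); 
S=C[(C[:,0]>.68)&(C[:,1]<-.13)&(C[:,1]>-.5)&(C[:,2]>.05)]
for y in np.arange(-.16,-.5,-.03):
    s=S[abs(S[:,1]-y)<.015]
    if len(s): print(round(y,2),"xmin",s[:,0].min().round(3),"zmax",s[:,2].max().round(3), "z at front",s[s[:,0]<s[:,0].min()+.02][:,2].max().round(3))
E
```

```text
-0.16 xmin 0.811 zmax 0.168 z at front 0.167
-0.19 xmin 0.825 zmax 0.164 z at front 0.162
-0.25 xmin 0.869 zmax 0.15 z at front 0.15
-0.28 xmin 0.766 zmax 0.154 z at front 0.152
-0.31 xmin 0.764 zmax 0.156 z at front 0.154
-0.34 xmin 0.759 zmax 0.155 z at front 0.151
-0.37 xmin 0.778 zmax 0.155 z at front 0.153
-0.4 xmin 0.777 zmax 0.156 z at front 0.151
-0.43 xmin 0.78 zmax 0.154 z at front 0.152
-0.46 xmin 0.802 zmax 0.152 z at front 0.152
```

>>> step_arm --pt "0 0.81 -0.95 0 0 0 1" --pt "0 0.81 -0.95 0 0 0 1" --pt "-0.8 0 0 0 0 0 1" --pt "-0.7 0 0 0 0 0 1" --pt "0 0 0 0 0 0 1"

```text
time_s: 21.1
eef_pos: [0.6748, -0.1562, 0.1486]
eef_rot: [0.901, -0.414, 0.054, -0.118]
wrist_force: [-0.1, 0.9, 0.2]
opening: 1.001
```

```bash
python3 - <<'E'
from h import *
o,R=obs(); print(o["q"].round(3),R.round(3).tolist(),o["eef_pos"])
y=R[:,1]; g=np.array([.675,-.0546,.038])+.019*y; print(delta(g-.1*y).round(2),delta(g).round(2))
E
```

```text
[-0.687  0.642  1.316  0.635  1.532 -0.568] [[0.966, 0.169, 0.195], [-0.258, 0.629, 0.734], [0.001, -0.759, 0.651]] [ 0.67479281 -0.15620878  0.14864876]
[-0.87  2.23  0.09] [-0.87  5.56  0.09]
```

>>> step_arm --pt "0 0 0 -0.5 0.7 0.05 1" --pt "0 0 0 -0.37 0.7 0.04 1" --pt "0 0 0 0 0.8 0 1" --pt "0 0 0 0 0 0 1"

```text
time_s: 21.5
eef_pos: [0.6582, -0.1033, 0.095]
eef_rot: [0.902, -0.411, 0.058, -0.116]
wrist_force: [-0.8, 0.0, 0.0]
opening: 0.997
```

```bash
python3 - <<'E'
from h import *
o,R=obs(); y=R[:,1]; g=np.array([.675,-.0546,.038])+.019*y; print(delta(g-.1*y).round(2),delta(g).round(2))
p,d=ctrl.camera("top"); cv2.imwrite("pics/t11.png",cv2.resize(p[80:230,270:470],None,fx=4,fy=4,interpolation=2))
E
```

```text
[ 0.14 -0.14  0.05] [0.14 3.19 0.05]
```

View pics/t11.png

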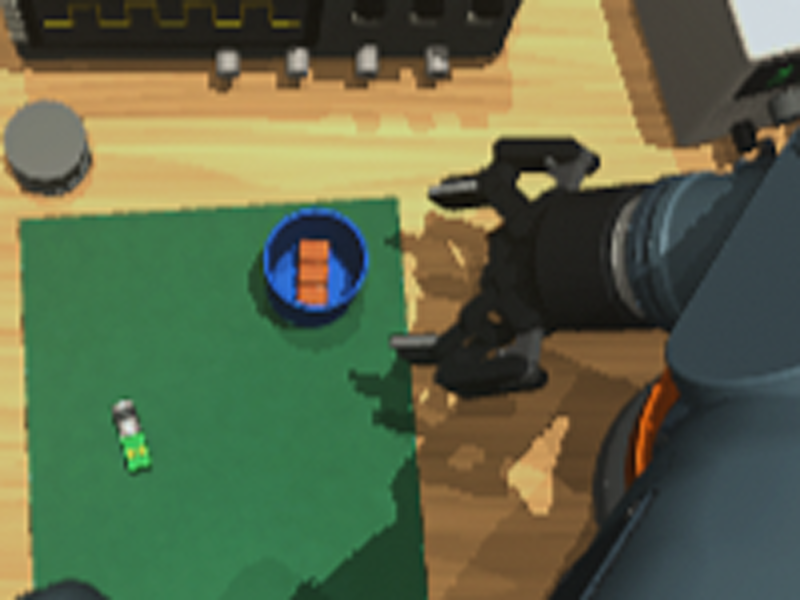

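>>> step_arm --pt "0 0 0 0.14 0.8 0.05 1" --pt "0 0 0 0 0.8 0 1" --pt "0 0 0 0 0.8 0 1" --pt "0 0 0 0 0.78 0 1" --pt "0 0 0 0 0 0 1" --pt "0 0 0 0 0 0 0.65" --pt "0 0 0 0 0 0 0.5" --pt "0 0 0 0 0 0 0.3" --pt "0 0 0 0 0 0 0" --pt "0 0 0 0 0 0 0"

```text
time_s: 22.55
eef_pos: [0.6814, -0.0473, 0.0286]
eef_rot: [0.901, -0.413, 0.054, -0.119]
wrist_force: [-2.0, -2.4, 6.9]
opening: 0.727
```

```bash
python3 - <<'E'
from h import *
o,R=obs(); print(o["q"].round(3),o["wrist_force"],R.round(3).tolist())
p,d=ctrl.camera("top"); cv2.imwrite("pics/t12.png",cv2.resize(p[80:230,270:470],None,fx=4,fy=4,interpolation=2))
E
```

```text
[-0.552  0.737  1.452  0.711  1.28  -0.617] [-2.01792092 -2.39404225  6.85797014] [[0.966, 0.169, 0.197], [-0.26, 0.63, 0.732], [0.0, -0.758, 0.652]]
```

View pics/t12.png

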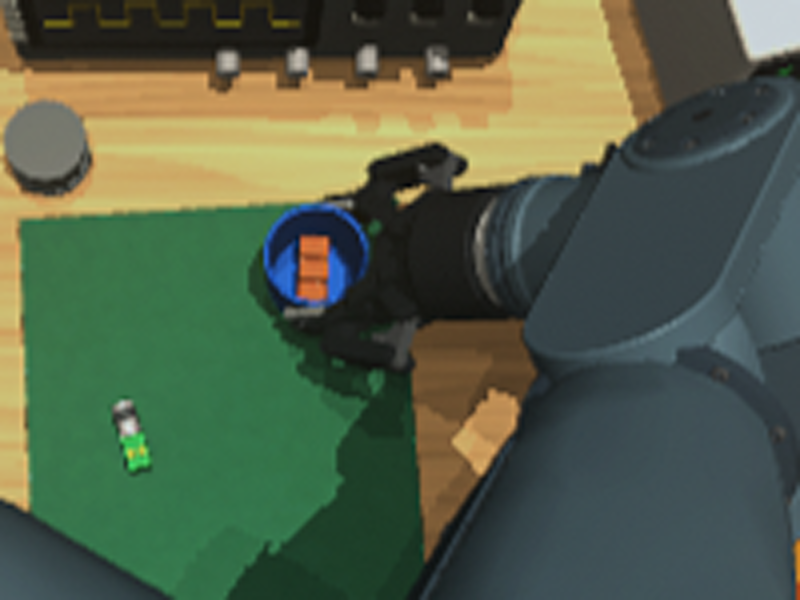

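>>> step_arm --pt "0 0 0 0 -0.5 0.43 0" --pt "0 0 0 0 -0.68 0.59 0" --pt "0 0 0 0 -0.68 0.59 0" --pt "0 0 0 0 -0.68 0.59 0" --pt "0 0 0 0 -0.68 0.59 0" --pt "0 0 0 0 -0.68 0.59 0" --pt "0 0 0 0 -0.68 0.59 0" --pt "0 0 0 0 0 0 0"

```text
time_s: 23.4
eef_pos: [0.6829, -0.0466, 0.2133]
eef_rot: [0.901, -0.414, 0.052, -0.12]
wrist_force: [1.0, -0.5, -1.4]
opening: 0.728
```

```bash
python3 - <<'E'
from h import *
o,R=obs(); print(o["q"].round(3),o["wrist_force"].round(2),R.round(3).tolist())
R2=toolR(60,0); G=np.array([.54,-.31,.205]); T=G+.019*R2[:,1]
# stage: keep R, go over bowl with grasp point at G
T1=G+.019*R[:,1]+[0,0,.02]; print("to T1",delta(T1).round(2))
q1,e=ik(T1,R,o["q"]); print(q1.round(2),e)
print("rot",(Ro.from_matrix(R.T@R2).as_rotvec(degrees=True)/6).round(2))
q=q1
for a in np.linspace(0,1,5):
    Rm=R@Ro.from_rotvec(a*Ro.from_matrix(R.T@R2).as_rotvec()).as_matrix(); q,e=ik(G+.019*Rm[:,1],Rm,q); print(a,q.round(2),round(e,4),fk(q)[2].round(3))
p,d=ctrl.camera("side"); cv2.imwrite("pics/s13.png",cv2.resize(p[100:350,250:550],None,fx=2.4,fy=2.4))
E
```

```text
[-0.55   0.485  1.412  0.678  1.499 -0.43 ] [ 0.97 -0.52 -1.39] [[0.966, 0.173, 0.193], [-0.259, 0.628, 0.734], [0.005, -0.759, 0.651]]
to T1 [-2.33 -6.   -7.11]
[-0.97  0.54  1.34  0.53  1.74 -0.74] 5.551115123125783e-16
rot [ 8.17  1.12 -2.32]
0.0 [-0.97  0.56  1.36  0.53  1.71 -0.76] 0.0 [ 0.488 -0.498  0.433]
0.25 [-1.03  0.63  1.35  0.69  1.8  -0.78] 0.0 [ 0.459 -0.535  0.386]
0.5 [-1.08  0.7   1.36  0.84  1.88 -0.8 ] 0.0 [ 0.432 -0.56   0.33 ]
0.75 [-1.12  0.79  1.37  0.99  1.96 -0.79] 0.0 [ 0.409 -0.572  0.269]
1.0 [-1.14  0.87  1.38  1.15  2.04 -0.78] 0.0 [ 0.39  -0.57   0.205]
```

View pics/s13.png

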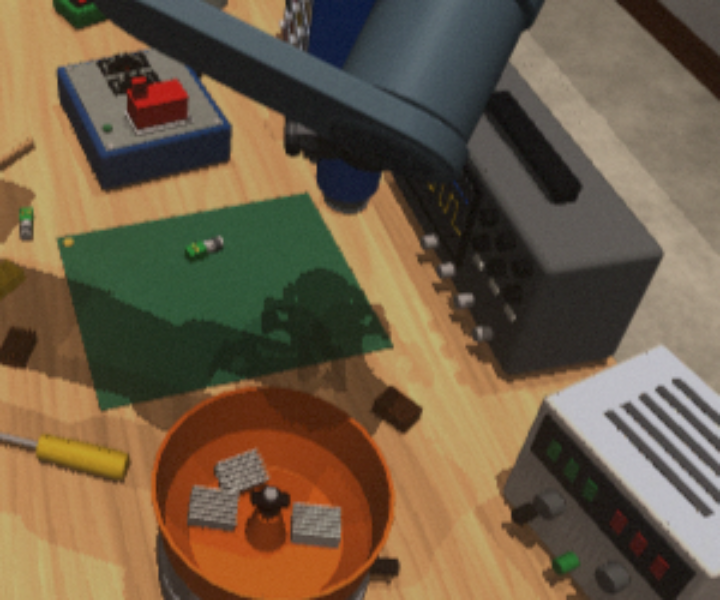

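>>> step_arm --pt "0 0 0 -0.15 -0.4 -0.4 0" --pt "0 0 0 -0.26 -0.65 -0.79 0" --pt "0 0 0 -0.26 -0.65 -0.79 0" --pt "0 0 0 -0.26 -0.65 -0.79 0" --pt "0 0 0 -0.26 -0.65 -0.79 0" --pt "0 0 0 -0.26 -0.65 -0.79 0" --pt "0 0 0 -0.26 -0.65 -0.79 0" --pt "0 0 0 -0.26 -0.65 -0.79 0" --pt "0 0 0 -0.26 -0.65 -0.79 0" --pt "0 0 0 -0.1 -0.4 -0.39 0"

```text
time_s: 24.45
eef_pos: [0.5387, -0.2988, 0.2032]
eef_rot: [0.902, -0.412, 0.058, -0.118]
wrist_force: [-0.4, 0.5, -2.3]
opening: 0.724
```

```bash
python3 - <<'E'
from h import *
o,R=obs(); print(o["q"].round(3),R.round(3).tolist())
R2=toolR(60,0); G=np.array([.54,-.31,.205]);
print("rot",(Ro.from_matrix(R.T@R2).as_rotvec(degrees=True)/6).round(2))
print("G now",(o["eef_pos"]-.019*R[:,1]).round(3),delta(G+.019*R[:,1]).round(2), "tcp shift after rot (tool R2)", (R2.T@(G+.019*R2[:,1]-o["eef_pos"])/.03).round(2))
p,d=ctrl.camera("side"); cv2.imwrite("pics/s14.png",cv2.resize(p[100:400,250:550],None,fx=2,fy=2))
E
```

```text
[-0.97   0.543  1.35   0.525  1.738 -0.746] [[0.965, 0.166, 0.202], [-0.261, 0.633, 0.729], [-0.007, -0.757, 0.654]]
rot [ 8.16  1.   -2.35]
G now [ 0.536 -0.311  0.218] [ 0.14  0.36 -0.22] tcp shift after rot (tool R2) [0.22 0.33 0.06]
```

View pics/s14.png

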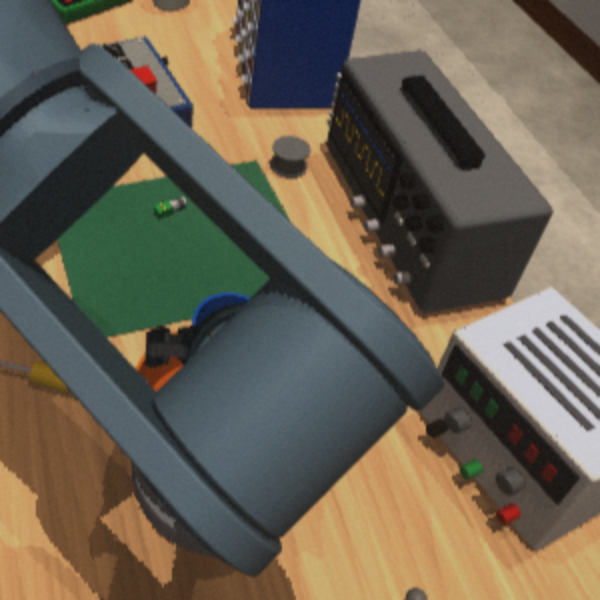

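>>> step_arm --pt "0.82 0.1 -0.235 0.02 0.03 0 0" --pt "0.82 0.1 -0.235 0.02 0.03 0 0" --pt "0.82 0.1 -0.235 0.02 0.03 0 0" --pt "0.82 0.1 -0.235 0.02 0.03 0 0" --pt "0.82 0.1 -0.235 0.02 0.03 0 0" --pt "0.82 0.1 -0.235 0.02 0.03 0 0" --pt "0.82 0.1 -0.235 0.02 0.03 0 0" --pt "0.82 0.1 -0.235 0.02 0.03 0 0" --pt "0.82 0.1 -0.235 0.02 0.03 0 0" --pt "0.78 0.1 -0.235 0.02 0.03 0 0"

```text
time_s: 25.5
eef_pos: [0.5498, -0.2912, 0.2009]
eef_rot: [0.966, 0.002, -0.001, -0.258]
wrist_force: [0.5, -0.2, -1.6]
opening: 0.725
```

```bash
python3 - <<'E'
from h import *
o,R=obs(); print(o["q"].round(3),R.round(3).tolist(),(o["eef_pos"]-.019*R[:,1]).round(3),o["wrist_force"])
for n in ("top","side"):
    p,d=ctrl.camera(n); cv2.imwrite(f"pics/{n}15.png",p)
E
```

```text
[-1.139  0.878  1.384  1.148  2.036 -0.793] [[0.867, 0.498, -0.003], [-0.498, 0.867, -0.002], [0.002, 0.004, 1.0]] [ 0.54  -0.308  0.201] [ 0.53027153 -0.1572341  -1.60034825]
```

View pics/top15.png

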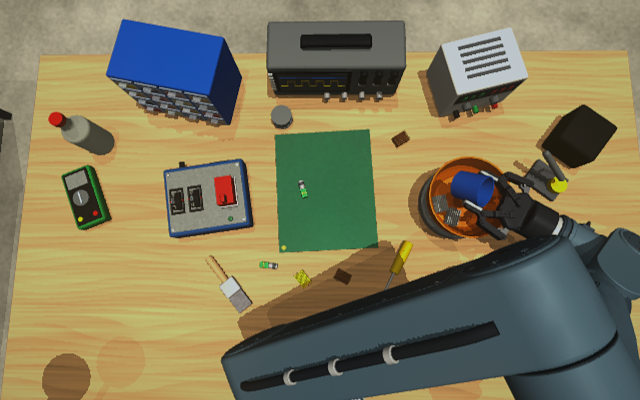

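View pics/side15.png

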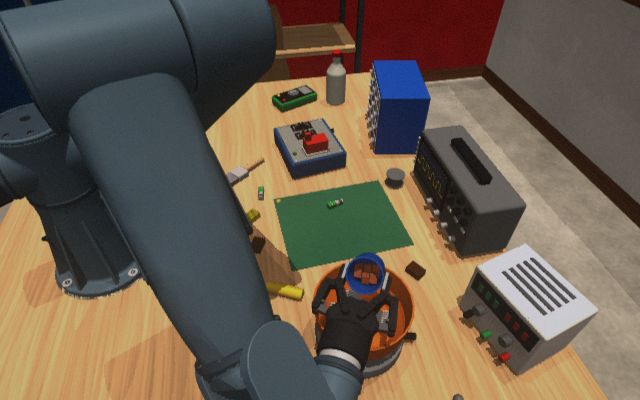

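>>> step_arm --pt "0 1 0 0 0 0 0" --pt "0 1 0 0 0 0 0" --pt "0 1 0 0 0 0 0" --pt "0 1 0 0 0 0 0" --pt "0 1 0 0 0 0 0" --pt "0 1 0 0 0 0 0" --pt "0 1 0 0 0 0 0" --pt "0 1 0 0 0 0 0" --pt "0 1 0 0 0 0 0" --pt "0 1 0 0 0 0 0"

```text
time_s: 26.6
eef_pos: [0.5501, -0.2913, 0.2019]
eef_rot: [0.837, 0.127, 0.484, -0.223]
wrist_force: [-0.5, -0.3, -2.0]
opening: 0.727
```

>>> step_arm --pt "0 0.8 0 0 0 0 0" --pt "0 0.8 0 0 0 0 0" --pt "0 0.8 0 0 0 0 0" --pt "0 0.8 0 0 0 0 0" --pt "0 0.8 0 0 0 0 0" --pt "0 0.8 0 0 0 0 0" --pt "0 0.8 0 0 0 0 0" --pt "0 0.8 0 0 0 0 0" --pt "0 0.8 0 0 0 0 0" --pt "0 0.8 0 0 0 0 0"

```text
time_s: 27.6
eef_pos: [0.5501, -0.2913, 0.2019]
eef_rot: [0.568, 0.207, 0.782, -0.152]
wrist_force: [0.3, 0.4, -0.9]
opening: 0.724
```

```bash
python3 - <<'E'
from h import *
o,R=obs(); print(o["q"].round(3),(o["eef_pos"]-.019*R[:,1]).round(3),(R@[0,-.758,.652]).round(2))
a,_=ctrl.camera("top");b,_=ctrl.camera("side")
cv2.imwrite("pics/m16.png",np.hstack([cv2.resize(a[120:270,400:560],None,fx=2.4,fy=2.4),cv2.resize(b[220:370,290:450],None,fx=2.4,fy=2.4)]))
E
```

```text
[-1.139  0.874  1.383  1.144  2.035  1.095] [ 0.541 -0.308  0.202] [ 0.16 -0.97 -0.2 ]
```

View pics/m16.png

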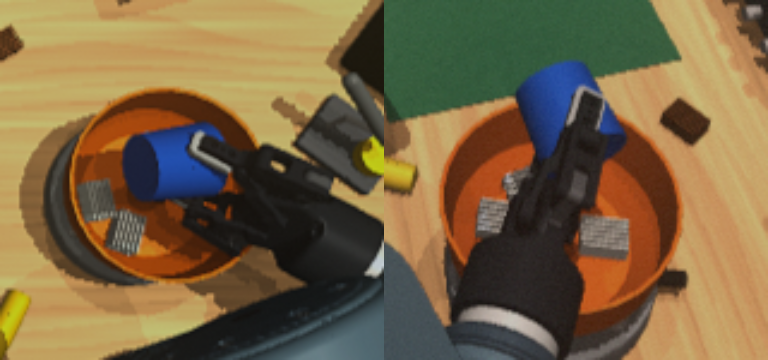

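>>> step_arm --pt "0 0.8 0 0 0 0 0" --pt "0 0.8 0 0 0 0 0" --pt "0 0.8 0 0 0 0 0" --pt "0 0.8 0 0 0 0 0" --pt "0 0.8 0 0 0 0 0" --pt "0 0.8 0 0 0 0 0" --pt "0 0.8 0 0 0 0 0" --pt "0 0.8 0 0 0 0 0" --pt "0 0 0 0 0 0 0" --pt "0 0 0 0 0 0 0"

```text
time_s: 28.7
eef_pos: [0.5499, -0.2915, 0.2019]
eef_rot: [0.283, 0.246, 0.924, -0.076]
wrist_force: [-0.4, 0.2, -0.7]
opening: 0.727
```

```bash
python3 - <<'E'
from h import *
o,R=obs(); print(o["q"].round(3),(o["eef_pos"]-.019*R[:,1]).round(3),(R@[0,-.758,.652]).round(2))
a,_=ctrl.camera("top");b,_=ctrl.camera("side")
cv2.imwrite("pics/m17.png",np.hstack([cv2.resize(a[120:270,400:560],None,fx=2.4,fy=2.4),cv2.resize(b[220:370,290:450],None,fx=2.4,fy=2.4)]))
E
```

```text
[-1.139  0.874  1.383  1.146  2.036  1.759] [ 0.54  -0.308  0.202] [-0.06 -0.84 -0.54]
```

View pics/m17.png

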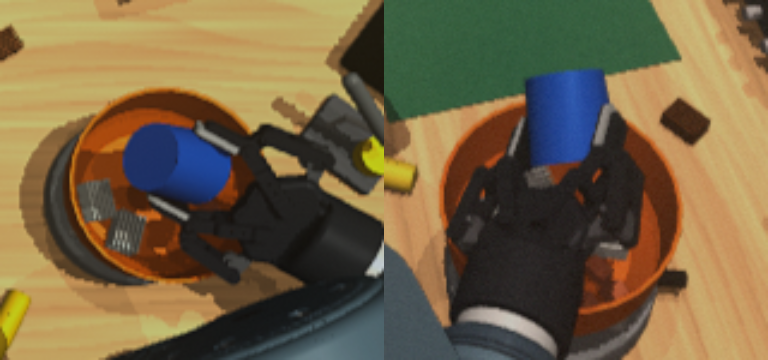

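>>> step_arm --pt "0 1 0 0 0 0 0" --pt "0 1 0 0 0 0 0" --pt "0 1 0 0 0 0 0" --pt "0 1 0 0 0 0 0" --pt "0 1 0 0 0 0 0" --pt "0 -1 0 0 0 0 0" --pt "0 1 0 0 0 0 0" --pt "0 -1 0 0 0 0 0" --pt "0 1 0 0 0 0 0" --pt "0 0 0 0 0 0 0"

```text
time_s: 29.8
eef_pos: [0.5498, -0.2915, 0.2016]
eef_rot: [0.032, 0.257, 0.966, -0.009]
wrist_force: [-0.8, 0.1, -1.2]
opening: 0.726
```

```bash
python3 - <<'E'
from h import *
o,R=obs(); print(o["q"].round(3),(R@[0,-.758,.652]).round(2),o["wrist_force"])
a,_=ctrl.camera("top");b,_=ctrl.camera("side")
cv2.imwrite("pics/m18.png",np.hstack([cv2.resize(a[120:270,400:560],None,fx=2.4,fy=2.4),cv2.resize(b[220:370,290:450],None,fx=2.4,fy=2.4)]))
R2=toolR(60,0); print((Ro.from_matrix(R.T@R2).as_rotvec(degrees=True)/6).round(2))
E
```

```text
[-1.139  0.875  1.383  1.146  2.036  2.286] [-0.34 -0.68 -0.65] [-0.75523902  0.13054299 -1.23786526]
[  0.05 -29.37   0.  ]
```

View pics/m18.png

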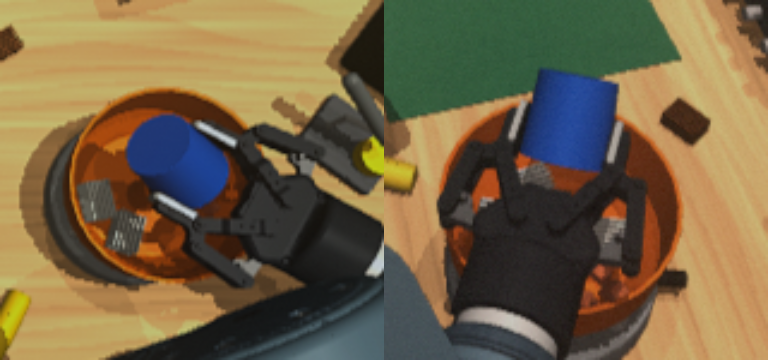

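>>> step_arm --pt "0 -1 0 0 0 0 0" --pt "0 -1 0 0 0 0 0" --pt "0 -1 0 0 0 0 0" --pt "0 -1 0 0 0 0 0" --pt "0 -1 0 0 0 0 0" --pt "0 -1 0 0 0 0 0" --pt "0 -1 0 0 0 0 0" --pt "0 -1 0 0 0 0 0" --pt "0 -1 0 0 0 0 0" --pt "0 -1 0 0 0 0 0"

```text
time_s: 30.9
eef_pos: [0.5498, -0.2915, 0.2016]
eef_rot: [0.513, 0.218, 0.819, -0.137]
wrist_force: [-0.8, -0.3, -0.6]
opening: 0.721
```

>>> step_arm --pt "0 -1 0 0 0 0 0" --pt "0 -1 0 0 0 0 0" --pt "0 -1 0 0 0 0 0" --pt "0 -1 0 0 0 0 0" --pt "0 -1 0 0 0 0 0" --pt "0 -1 0 0 0 0 0" --pt "0 -1 0 0 0 0 0" --pt "0 -1 0 0 0 0 0" --pt "0 -1 0 0 0 0 0" --pt "0 -1 0 0 0 0 0"

```text
time_s: 31.9
eef_pos: [0.5498, -0.2915, 0.2016]
eef_rot: [0.854, 0.12, 0.452, -0.227]
wrist_force: [0.2, 0.3, -1.0]
opening: 0.726
```

>>> step_arm --pt "0 -1 0 0 0 0 0" --pt "0 -1 0 0 0 0 0" --pt "0 -1 0 0 0 0 0" --pt "0 -1 0 0 0 0 0" --pt "0 -1 0 0 0 0 0" --pt "0 -1 0 0 0 0 0" --pt "0 -1 0 0 0 0 0" --pt "0 -1 0 0 0 0 0" --pt "0 -1 0 0 0 0 0" --pt "0 -0.37 0 0 0 0 0"

```text
time_s: 32.9
eef_pos: [0.5498, -0.2915, 0.2016]
eef_rot: [0.966, -0.001, -0.003, -0.257]
wrist_force: [0.4, -1.0, -1.7]
opening: 0.722
```

```bash
python3 - <<'E'
from h import *
o,R=obs(); print(o["q"].round(3),R.round(3).tolist(),o["wrist_force"])
a,_=ctrl.camera("top");b,_=ctrl.camera("side")
cv2.imwrite("pics/m19.png",np.hstack([cv2.resize(a[120:270,400:560],None,fx=2.4,fy=2.4),cv2.resize(b[220:370,290:450],None,fx=2.4,fy=2.4)]))
Rg=toolR(75,49.3); print((Ro.from_matrix(R.T@Rg).as_rotvec(degrees=True)/6).round(2))
E
```

```text
[-1.139  0.875  1.383  1.146  2.036 -0.796] [[0.868, 0.497, -0.005], [-0.497, 0.868, 0.003], [0.006, -0.0, 1.0]] [ 0.39091542 -0.96870226 -1.70849881]
[-8.16 -1.01  2.34]
```

View pics/m19.png

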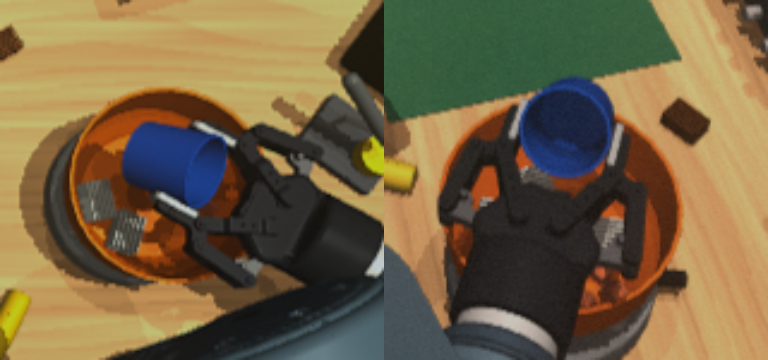

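>>> step_arm --pt "-0.816 -0.1 0.234 0 0 0 0" --pt "-0.816 -0.1 0.234 0 0 0 0" --pt "-0.816 -0.1 0.234 0 0 0 0" --pt "-0.816 -0.1 0.234 0 0 0 0" --pt "-0.816 -0.1 0.234 0 0 0 0" --pt "-0.816 -0.1 0.234 0 0 0 0" --pt "-0.816 -0.1 0.234 0 0 0 0" --pt "-0.816 -0.1 0.234 0 0 0 0" --pt "-0.816 -0.1 0.234 0 0 0 0" --pt "-0.816 -0.1 0.234 0 0 0 0"

```text
time_s: 34.0
eef_pos: [0.5497, -0.2917, 0.2019]
eef_rot: [0.901, -0.414, 0.057, -0.117]
wrist_force: [-0.4, 0.1, -1.9]
opening: 0.726
```

```bash
python3 - <<'E'
from h import *
o,R=obs(); print(o["eef_pos"],R.round(3).tolist(),delta([.68,-.047,.21]).round(2))
E
```

```text
[ 0.54968132 -0.29172822  0.20192005] [[0.966, 0.163, 0.2], [-0.258, 0.63, 0.732], [-0.006, -0.759, 0.651]] [2.09 5.64 7.02]
```

>>> step_arm --pt "0 0 0 0.23 0.62 0.78 0" --pt "0 0 0 0.23 0.62 0.78 0" --pt "0 0 0 0.23 0.62 0.78 0" --pt "0 0 0 0.23 0.62 0.78 0" --pt "0 0 0 0.23 0.62 0.78 0" --pt "0 0 0 0.23 0.62 0.78 0" --pt "0 0 0 0.23 0.62 0.78 0" --pt "0 0 0 0.23 0.62 0.78 0" --pt "0 0 0 0.23 0.62 0.78 0" --pt "0 0 0 0 0 0 0"

```text
time_s: 35.0
eef_pos: [0.6799, -0.0439, 0.2125]
eef_rot: [0.902, -0.412, 0.056, -0.115]
wrist_force: [-0.4, 0.0, -0.7]
opening: 0.724
```

```bash
python3 - <<'E'
from h import *
o,R=obs(); print(o["eef_pos"],R.round(3).tolist(),delta([.675,-.047,.0286]).round(2))
g=toolR(75,49.3)
Rg=np.array([[0.966, 0.169, 0.197], [-0.26, 0.63, 0.732], [0.0, -0.758, 0.652]]); print((Ro.from_matrix(R.T@Rg).as_rotvec(degrees=True)/6).round(3))
E
```

```text
[ 0.67991603 -0.04387244  0.21248801] [[0.967, 0.162, 0.197], [-0.255, 0.634, 0.73], [-0.007, -0.756, 0.654]] [-0.09  4.54 -4.12]
[-0.029 -0.001 -0.079]
```

>>> step_arm --pt "-0.03 0 -0.08 0 0.6 -0.55 0" --pt "0 0 0 0 0.7 -0.63 0" --pt "0 0 0 0 0.7 -0.63 0" --pt "0 0 0 0 0.7 -0.63 0" --pt "0 0 0 0 0.7 -0.63 0" --pt "0 0 0 0 0.6 -0.54 0" --pt "0 0 0 0 0.35 -0.34 0" --pt "0 0 0 0 0 0 0" --pt "0 0 0 0 0 0 0"

```text
time_s: 35.9
eef_pos: [0.6783, -0.053, 0.0365]
eef_rot: [0.901, -0.414, 0.056, -0.121]
wrist_force: [0.4, -0.3, -1.1]
opening: 0.725
```

```bash
python3 - <<'E'
from h import *
o,R=obs(); print(o["eef_pos"],R.round(3).tolist(),o["wrist_force"])
a,d=ctrl.camera("top");cv2.imwrite("pics/t20.png",cv2.resize(a[80:230,270:470],None,fx=4,fy=4,interpolation=2))
E
```

```text
[ 0.67826412 -0.05302318  0.03653773] [[0.964, 0.172, 0.201], [-0.265, 0.628, 0.732], [0.0, -0.759, 0.651]] [ 0.3950668  -0.29647062 -1.07819883]
```

View pics/t20.png

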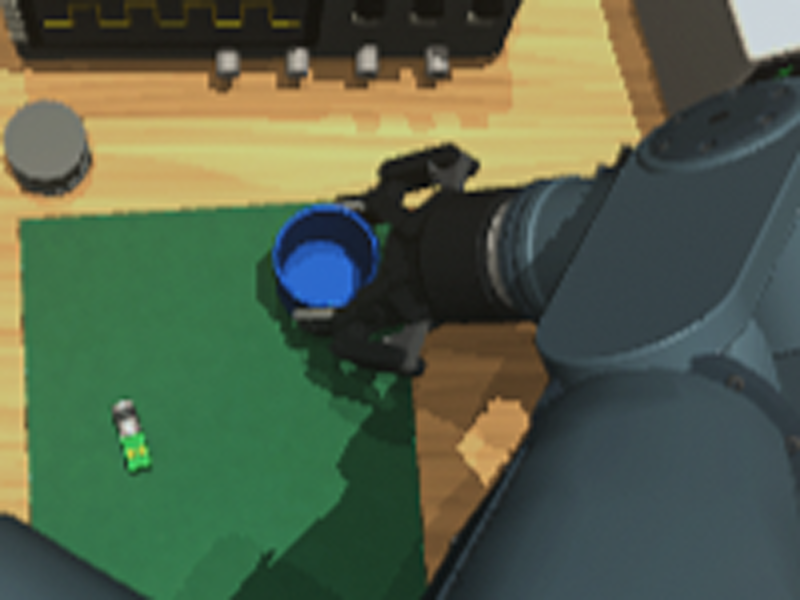

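>>> step_arm --pt "0 0 0 0 0.08 -0.07 0" --pt "0 0 0 0 0.07 -0.06 0" --pt "0 0 0 0 0.05 -0.04 0" --pt "0 0 0 0 0 0 0" --pt "0 0 0 0 0 0 0"

```text
time_s: 36.45
eef_pos: [0.6783, -0.0527, 0.0286]
eef_rot: [0.901, -0.414, 0.055, -0.121]
wrist_force: [-0.1, -1.0, 3.2]
opening: 0.726
```

>>> step_arm --pt "0 0 0 0 0 0 0.8" --pt "0 0 0 0 0 0 1" --pt "0 0 0 0 0 0 1" --pt "0 0 0 0 0 0 1" --pt "0 0 0 0 -0.6 0 1" --pt "0 0 0 0 -0.9 0 1" --pt "0 0 0 0 -1 0 1" --pt "0 0 0 0 -1 0 1" --pt "0 0 0 0 -1 0 1" --pt "0 0 0 0 -1 0 1"

```text
time_s: 37.45
eef_pos: [0.6492, -0.158, 0.1554]
eef_rot: [0.9, -0.414, 0.056, -0.122]
wrist_force: [0.6, -0.2, 0.1]
opening: 1.0
```

```bash
python3 - <<'E'
from h import *
o,R=obs(); print(o["q"].round(3),o["eef_pos"])
for n in ("top","side"):
    a,d=ctrl.camera(n); cv2.imwrite(f"pics/{n}21.png",a)
    for r in ctrl.silhouettes("cup",n)[:1]:
        C=cloud(n,d,r["pixels"]); T=C[C[:,2]>.055]; print(n,len(T),T.min(0),T.max(0),cv2.minEnclosingCircle((T[:,:2]*1000).astype(np.float32)))
E
```

```text
[-0.713  0.589  1.384  0.628  1.531 -0.59 ] [ 0.64915561 -0.15797273  0.15537453]
top 97 [ 0.64263554 -0.08681372  0.05503017] [ 0.70586057 -0.02966054  0.06733607] ((674.4414672851562, -59.08742141723633), 32.176265716552734)
side 16 [ 0.66544121 -0.03564485  0.05799496] [ 0.68233482 -0.02988874  0.06535449] ((673.8880615234375, -31.76804542541504), 8.653443336486816)
```

View pics/top21.png

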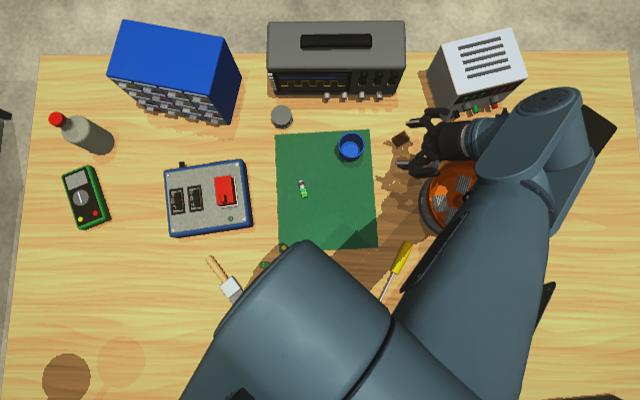

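View pics/side21.png

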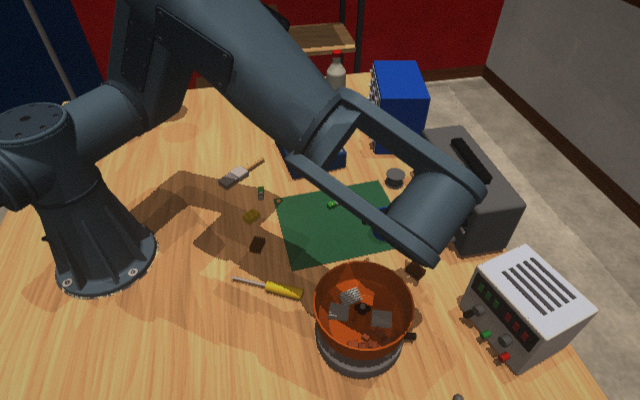

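>>> step_arm --pt "0 0 0 0 -0.8 0.6 0" --pt "0 0 0 0 -0.8 0.6 0" --pt "0 0 0 0 -0.8 0.6 0" --pt "-0.97 0 0 0 0 0.4 0" --pt "-0.97 0 0 0 0 0.8 0" --pt "-0.97 0 0 0 0 0.8 0" --pt "-0.97 0 0 0 0 0.8 0" --pt "-0.97 0 0 0 0 0.8 0" --pt "-0.97 0 0 0 0 0.8 0" --pt "-0.97 0 0 0 0 0.8 0"

```text
time_s: 38.65
eef_pos: [0.6855, -0.0228, 0.2997]
eef_rot: [-0.699, 0.703, -0.094, 0.094]
wrist_force: [0.2, 0.8, -1.1]
opening: -0.001
```

```bash
python3 - <<'E'
from h import *
o,R=obs(); print(o["q"].round(3),o["eef_pos"],R.round(3).tolist())
Rt=np.column_stack([[np.cos(a:=np.radians(-81.1)),np.sin(a),0],[0,0,-1],[-np.sin(a),np.cos(a),0]])
print((Ro.from_matrix(R.T@Rt).as_rotvec(degrees=True)/6).round(3))
for n in ("side",):
    a,d=ctrl.camera(n); cv2.imwrite(f"pics/{n}22.png",cv2.resize(a[200:400,270:470],None,fx=3,fy=3))
E
```

```text
[-0.203  0.385  1.216 -0.006  1.541  0.063] [ 0.68547259 -0.02280057  0.29968646] [[0.965, -0.002, 0.263], [-0.263, -0.006, 0.965], [-0.0, -1.0, -0.006]]
[ 0.052 10.973  0.032]
```

View pics/side22.png

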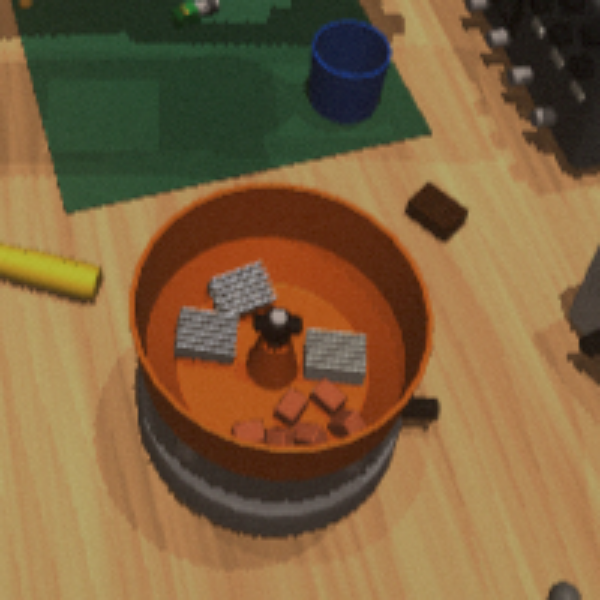

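```bash
python3 - <<'E'
from h import *
A=np.mean([ctrl.camera("top")[0].astype(float) for _ in range(6)],0)
B=np.mean([ctrl.camera("side")[0].astype(float) for _ in range(4)],0)
np.save("A.npy",A)
c=A[175:222,162:212]; c=cv2.resize(c,None,fx=14,fy=12,interpolation=cv2.INTER_LANCZOS4); c=np.clip(c*1.5,0,255)
cv2.imwrite("pics/dig1.png",c)
c=B[115:150,275:330]; c=cv2.resize(c,None,fx=13,fy=13,interpolation=cv2.INTER_LANCZOS4); cv2.imwrite("pics/dig2.png",np.clip(c*1.5,0,255))
E
```

```text
[ WARN:0@20.600] global loadsave.cpp:1063 imwrite_ Unsupported depth image for selected encoder is fallbacked to CV_8U.
```

View pics/dig1.png

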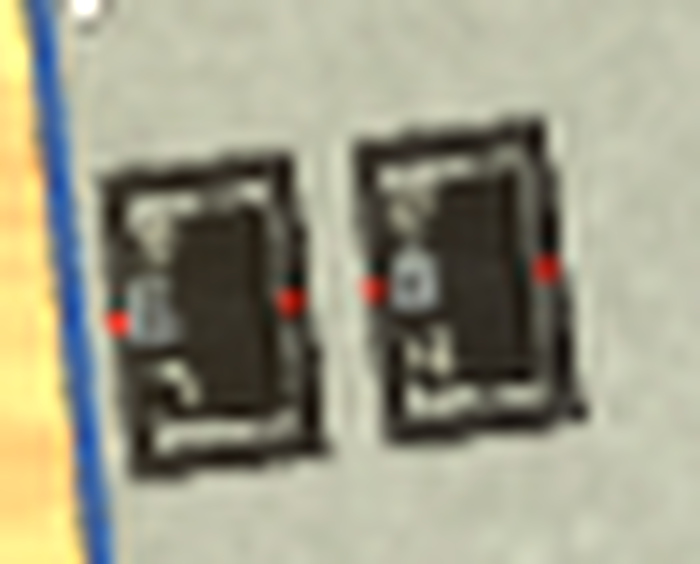

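View pics/dig2.png

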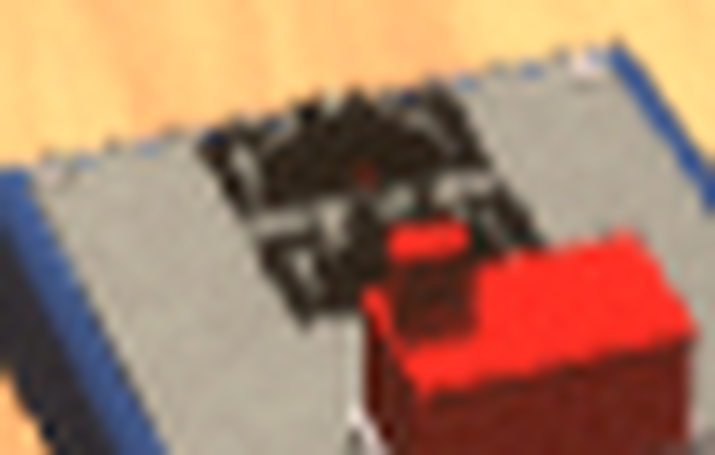

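All three sinks and six chips are in the bowl; the chips are around crop (250–350,395–435). The empty cup stands upright. Now the wheels: first turn the yaw square to the box.

>>> step_arm --pt "0 1 0 0 0 0 0" --pt "0 1 0 0 0 0 0" --pt "0 1 0 0 0 0 0" --pt "0 1 0 0 0 0 0" --pt "0 1 0 0 0 0 0" --pt "0 1 0 0 0 0 0" --pt "0 1 0 0 0 0 0" --pt "0 1 0 0 0 0 0" --pt "0 1 0 0 0 0 0" --pt "0 1 0 0 0 0 0"

```text
time_s: 40.2
eef_pos: [0.6856, -0.0257, 0.3]
eef_rot: [-0.558, 0.559, -0.433, 0.434]
wrist_force: [-0.6, -0.5, 0.1]
opening: 0.001
```

>>> step_arm --pt "0.05 0.97 0.03 0 0 0 0" --pt "0 0 0 0 0 0 0"

```text
time_s: 40.4
eef_pos: [0.6855, -0.0257, 0.3]
eef_rot: [0.538, -0.535, 0.46, -0.461]
wrist_force: [-0.3, 0.0, 0.5]
opening: 0.0
```

```bash
python3 - <<'E'
from h import *
o,R=obs(); print(o["q"].round(3),o["eef_pos"],R.round(3).tolist(),delta([.526,.3586,.12]).round(2))
E
```

```text
[-0.212  0.381  1.22   0.003  1.537  1.207] [ 0.68553363 -0.02574861  0.3000113 ] [[0.152, 0.004, 0.988], [-0.988, 0.002, 0.152], [-0.002, -1.0, 0.004]] [-13.46   6.01  -3.34]
```

>>> step_arm --pt "0 0 0 -0.96 0 -0.24 0" --pt "0 0 0 -0.96 0 -0.24 0" --pt "0 0 0 -0.96 0 -0.24 0" --pt "0 0 0 -0.96 0 -0.24 0" --pt "0 0 0 -0.96 0 -0.24 0" --pt "0 0 0 -0.96 0 -0.24 0" --pt "0 0 0 -0.96 0.5 -0.24 0" --pt "0 0 0 -0.96 0.5 -0.24 0" --pt "0 0 0 -0.96 0.4 -0.24 0" --pt "0 0 0 -0.96 0.4 -0.24 0"

```text
time_s: 41.4
eef_pos: [0.5699, 0.2494, 0.2457]
eef_rot: [0.539, -0.536, 0.459, -0.46]
wrist_force: [0.1, 0.5, 0.1]
opening: 0.004
```

>>> step_arm --pt "0 0 0 -0.96 0.5 -0.24 0" --pt "0 0 0 -0.96 0.5 -0.24 0" --pt "0 0 0 -0.96 0.5 -0.24 0" --pt "0 0 0 -0.96 0.5 -0.24 0" --pt "0 0 0 0 1 0 0" --pt "0 0 0 0 1 0 0" --pt "0 0 0 0 0 0 0"

```text
time_s: 42.1
eef_pos: [0.5215, 0.357, 0.1214]
eef_rot: [-0.536, 0.539, -0.46, 0.458]
wrist_force: [-1.0, -0.2, -0.7]
opening: 0.001
```

```bash
python3 - <<'E'
from h import *
o,R=obs(); print(o["q"].round(3),o["eef_pos"],R.round(3).tolist(),delta([.526,.3586,.08]).round(2))
p,d=ctrl.camera("side"); t=pix("side",o["eef_pos"]); print(t)
cv2.imwrite("pics/s23.png",cv2.resize(p[70:200,230:370],None,fx=5,fy=4.5,interpolation=2))
E
```

```text
[0.413 0.419 1.539 0.    1.188 1.826] [0.52151448 0.35697595 0.12139509] [[0.156, -0.004, 0.988], [-0.988, -0.001, 0.156], [0.001, -1.0, -0.005]] [-0.03  1.38  0.16]
[296.47314411 111.87736875]
```

View pics/s23.png

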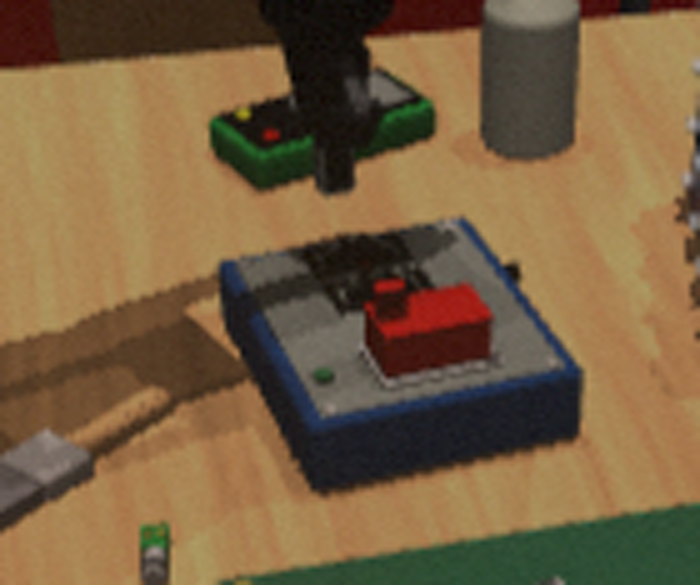

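>>> step_arm --pt "0 0 0 0 0.7 0.16 0" --pt "0 0 0 0 0.7 0 0" --pt "0 0 0 0 0.1 0 0" --pt "0 0 0 0 0.1 0 0" --pt "0 0 0 0 0 0 0"

```text
time_s: 42.65
eef_pos: [0.5305, 0.3595, 0.0798]
eef_rot: [0.539, -0.535, 0.459, -0.461]
wrist_force: [0.5, 1.1, 0.6]
opening: -0.002
```

>>> step_arm --pt "0 0 0 0 0 0 0" --pt "0 0 0 0 0 0 0"

```text
time_s: 42.85
eef_pos: [0.5302, 0.3596, 0.0795]
eef_rot: [0.539, -0.535, 0.459, -0.461]
wrist_force: [0.4, 0.1, -0.3]
opening: -0.001
```

>>> step_arm --pt "0 0 0 0 0.1 0 0" --pt "0 0 0 0 0 0 0" --pt "0 0 0 0 0 0 0"

```text
time_s: 43.15
eef_pos: [0.5294, 0.3593, 0.0751]
eef_rot: [0.538, -0.536, 0.459, -0.46]
wrist_force: [-0.6, 0.4, 0.2]
opening: -0.001
```

>>> step_arm --pt "0 0 0 0 0 -0.13 0" --pt "0 0 0 0 0.1 0 0" --pt "0 0 0 0 0 0 0" --pt "0 0 0 0 0 0 0"

```text
time_s: 43.55
eef_pos: [0.5262, 0.359, 0.0737]
eef_rot: [0.539, -0.535, 0.459, -0.461]
wrist_force: [-2.9, -1.5, 8.4]
opening: 0.002
```

>>> step_arm --pt "0 0 0 0 0.1 0 0" --pt "0 0 0 0 0 0 0" --pt "0 0 0 0 0 0 0"

```text
time_s: 43.85
eef_pos: [0.5288, 0.3595, 0.0736]
eef_rot: [0.541, -0.534, 0.458, -0.462]
wrist_force: [-1.7, -2.6, 19.4]
opening: -0.001
```

>>> step_arm --pt "0 0 0 0 -0.1 0 0" --pt "0 0 0 0 0 0 0" --pt "0 0 0 0 0 0.15 0" --pt "0 0 0 0 0 0.15 0" --pt "0 0 0 0 0 0.15 0" --pt "0 0 0 0 0 0.15 0" --pt "0 0 0 0 0 0 0"

```text
time_s: 44.55
eef_pos: [0.5449, 0.3619, 0.0737]
eef_rot: [0.539, -0.535, 0.459, -0.461]
wrist_force: [-0.2, -0.5, 9.6]
opening: -0.001
```

Lift and move the hand aside to read the wheels.

>>> step_arm --pt "0 0 0 0 -0.7 0 0" --pt "0 0 0 0 -1 0 0" --pt "0 0 0 0 -1 -1 0" --pt "0 0 0 0 -1 -1 0" --pt "0 0 0 0 0 -1 0" --pt "0 0 0 0 0 -1 0"

```text
time_s: 45.15
eef_pos: [0.4236, 0.3428, 0.1834]
eef_rot: [0.539, -0.535, 0.459, -0.461]
wrist_force: [-0.1, -0.5, -0.1]
opening: -0.002
```

```bash
cat >> h.py <<'E'
def digits(name,n=4):
    A=np.mean([ctrl.camera("top")[0].astype(np.float32) for _ in range(n)],0)
    np.save(name+".npy",A)
    c=A[172:222,160:212]; c=cv2.resize(c,None,fx=14,fy=12,interpolation=cv2.INTER_LANCZOS4); c=np.clip(c*1.5,0,255).astype(np.uint8)
    cv2.imwrite("pics/"+name+".png",c)
E
python3 - <<'E'
from h import *
o,R=obs(); print(o["eef_pos"]); digits("d1")
E
```

```text
[0.42359198 0.34277229 0.18336734]
```

View pics/d1.png

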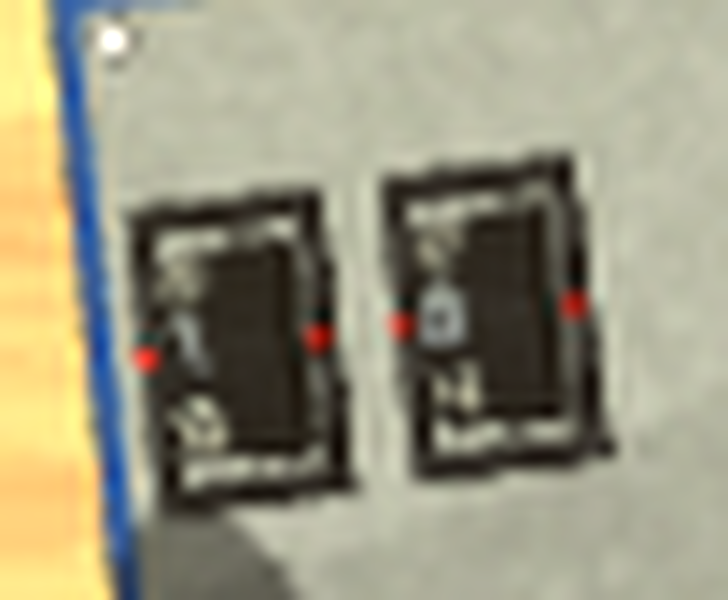

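>>> step_arm --pt "0 0 0 0 0 1 0" --pt "0 0 0 0 0 1 0" --pt "0 0 0 0 1 1 0" --pt "0 0 0 0 1 1 0" --pt "0 0 0 0 0.8 0 0" --pt "0 0 0 0 0 0 0" --pt "0 0 0 0 0.6 0 0" --pt "0 0 0 0 0.2 0 0" --pt "0 0 0 0 0.1 0 0" --pt "0 0 0 0 0 0 0"

```text
time_s: 46.35
eef_pos: [0.5443, 0.3617, 0.0741]
eef_rot: [0.539, -0.535, 0.459, -0.461]
wrist_force: [-1.3, -0.6, 0.5]
opening: 0.004
```

>>> step_arm --pt "0 0 0 0 0.08 0 0" --pt "0 0 0 0 0 0 0" --pt "0 0 0 0 0 0 0"

```text
time_s: 46.65
eef_pos: [0.5461, 0.3621, 0.0736]
eef_rot: [0.54, -0.534, 0.458, -0.462]
wrist_force: [1.1, -3.0, 9.8]
opening: -0.003
```

>>> step_arm --pt "0 0 0 0 0 -0.15 0" --pt "0 0 0 0 0 -0.15 0" --pt "0 0 0 0 0 -0.15 0" --pt "0 0 0 0 0 -0.15 0" --pt "0 0 0 0 0 0 0" --pt "0 0 0 0 -0.7 0 0" --pt "0 0 0 0 0 0.3 0" --pt "0 0 0 0 0 0.3 0" --pt "0 0 0 0 0.6 0 0" --pt "0 0 0 0 0 0 0"

```text
time_s: 47.65
eef_pos: [0.5465, 0.3623, 0.0737]
eef_rot: [0.54, -0.534, 0.459, -0.461]
wrist_force: [2.2, 0.8, 3.1]
opening: 0.001
```

>>> step_arm --pt "0 0 0 0 0.1 0 0" --pt "0 0 0 0 0 0 0" --pt "0 0 0 0 0 0 0"

```text
time_s: 47.95
eef_pos: [0.5474, 0.3626, 0.0731]
eef_rot: [0.541, -0.533, 0.458, -0.462]
wrist_force: [1.0, -0.6, 15.0]
opening: 0.002
```

Slightly too much; ease it, stroke, and look.

>>> step_arm --pt "0 0 0 0 -0.05 0 0" --pt "0 0 0 0 0 -0.15 0" --pt "0 0 0 0 0 -0.15 0" --pt "0 0 0 0 0 -0.15 0" --pt "0 0 0 0 0 -0.15 0" --pt "0 0 0 0 0 0 0"

```text
time_s: 48.55
eef_pos: [0.5285, 0.3596, 0.0738]
eef_rot: [0.54, -0.534, 0.458, -0.461]
wrist_force: [1.5, -0.6, 11.8]
opening: 0.001
```

>>> step_arm --pt "0 0 0 0 -0.7 0 0" --pt "0 0 0 0 -1 0 0" --pt "0 0 0 0 -1 -1 0" --pt "0 0 0 0 -1 -1 0" --pt "0 0 0 0 0 -1 0" --pt "0 0 0 0 0 0 0"

```text
time_s: 49.15
eef_pos: [0.4338, 0.3446, 0.1819]
eef_rot: [0.538, -0.536, 0.459, -0.46]
wrist_force: [0.4, -0.1, -0.1]
opening: -0.002
```

```bash
python3 - <<'E'
from h import *
o,R=obs(); print(o["eef_pos"]); digits("d2")
E
```

```text
[0.4337623  0.34459408 0.18190807]
```

View pics/d2.png

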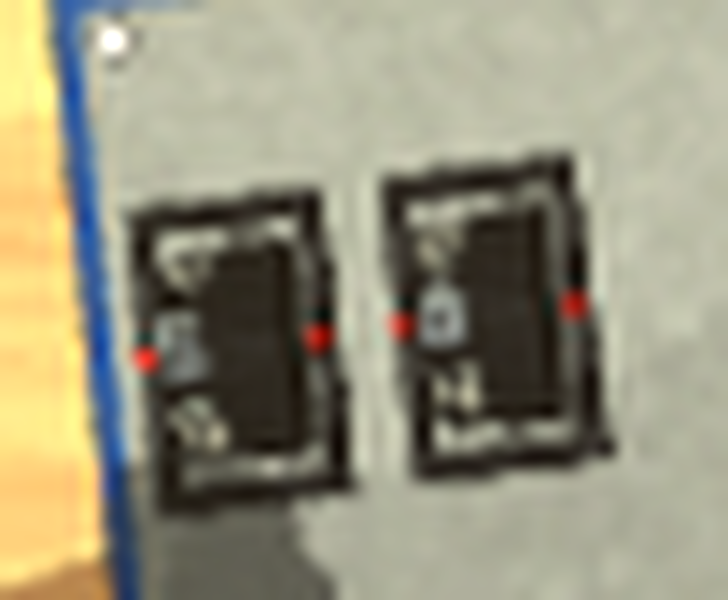

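>>> step_arm --pt "0 0 0 0 0 0.9 0" --pt "0 0 0 0 0 0.9 0" --pt "0 0 0 0 1 0.9 0" --pt "0 0 0 0 1 0.9 0" --pt "0 0 0 0 1 0 0" --pt "0 0 0 0 0.5 0 0" --pt "0 0 0 0 0.1 0 0" --pt "0 0 0 0 0 0 0" --pt "0 0 0 0 0 0 0"

```text
time_s: 50.25
eef_pos: [0.5437, 0.3615, 0.0743]
eef_rot: [0.539, -0.536, 0.46, -0.46]
wrist_force: [-0.9, -0.3, 0.2]
opening: 0.0
```

>>> step_arm --pt "0 0 0 0 0.09 0 0" --pt "0 0 0 0 0 0 0" --pt "0 0 0 0 0 -0.15 0" --pt "0 0 0 0 0 -0.15 0" --pt "0 0 0 0 0 -0.15 0" --pt "0 0 0 0 0 -0.15 0" --pt "0 0 0 0 0 0 0"

```text
time_s: 50.95
eef_pos: [0.5269, 0.3591, 0.0738]
eef_rot: [0.54, -0.535, 0.459, -0.461]
wrist_force: [-0.6, -2.0, 9.1]
opening: -0.001
```

>>> step_arm --pt "0 0 0 0 -0.7 0 0" --pt "0 0 0 0 -1 0 0" --pt "0 0 0 0 -1 -1 0" --pt "0 0 0 0 -1 -1 0" --pt "0 0 0 0 0 -1 0" --pt "0 0 0 0 0 0 0"

```text
time_s: 51.55
eef_pos: [0.4335, 0.3448, 0.1831]
eef_rot: [0.539, -0.536, 0.459, -0.46]
wrist_force: [-1.1, 0.1, -0.9]
opening: 0.004
```

```bash
python3 - <<'E'
from h import *
o,R=obs(); print(o["eef_pos"]); digits("d3")
E
```

```text
[0.43345174 0.34481045 0.18311726]
```

View pics/d3.png

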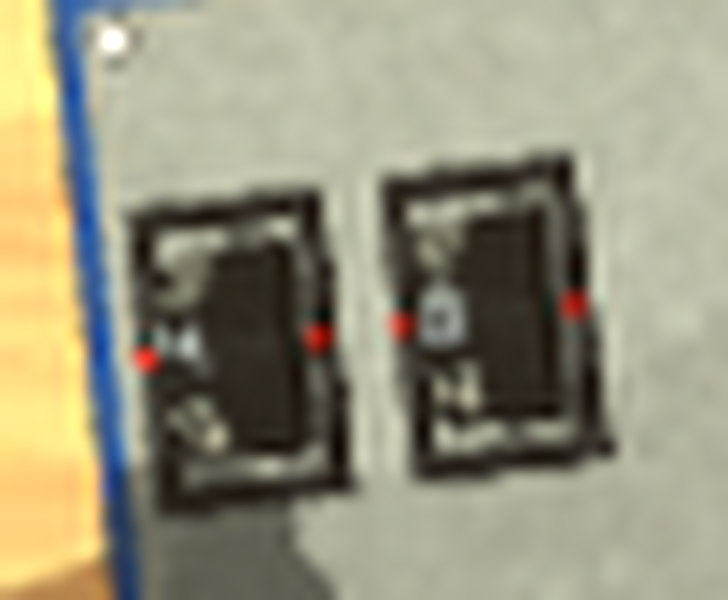

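>>> step_arm --pt "0 0 0 0.75 0 1 0" --pt "0 0 0 0.75 0 1 0" --pt "0 0 0 0 1 1 0" --pt "0 0 0 0 1 0 0" --pt "0 0 0 0 1 0 0" --pt "0 0 0 0 0.5 0 0" --pt "0 0 0 0 0.1 0 0" --pt "0 0 0 0 0 0 0" --pt "0 0 0 0 0 0 0"

```text
time_s: 52.65
eef_pos: [0.5333, 0.3144, 0.0747]
eef_rot: [0.539, -0.535, 0.459, -0.461]
wrist_force: [-0.0, 0.2, -0.2]
opening: 0.001
```

>>> step_arm --pt "0 0 0 0 0.1 0 0" --pt "0 0 0 0 0 0 0" --pt "0 0 0 0 0 0.15 0" --pt "0 0 0 0 0 0.15 0" --pt "0 0 0 0 0 0.15 0" --pt "0 0 0 0 0 0.15 0" --pt "0 0 0 0 0 0 0"

```text
time_s: 53.35
eef_pos: [0.5525, 0.3176, 0.0737]
eef_rot: [0.54, -0.534, 0.459, -0.461]
wrist_force: [-0.8, -1.2, 9.2]
opening: -0.004
```

>>> step_arm --pt "0 0 0 0 -0.7 0 0" --pt "0 0 0 0 -1 0 0" --pt "0 0 0 0 -1 -1 0" --pt "0 0 0 0 -1 -1 0" --pt "0 0 0 0 0 -1 0" --pt "0 0 0 0 0 -0.6 0" --pt "0 0 0 0 0 0 0"

```text
time_s: 54.05
eef_pos: [0.4414, 0.3004, 0.1826]
eef_rot: [0.539, -0.536, 0.459, -0.46]
wrist_force: [0.2, -0.3, -0.7]
opening: -0.003
```

```bash
python3 - <<'E'
from h import *
o,R=obs(); print(o["eef_pos"]); digits("d4")
E
```

```text
[0.44143954 0.3003564  0.18257122]
```

View pics/d4.png

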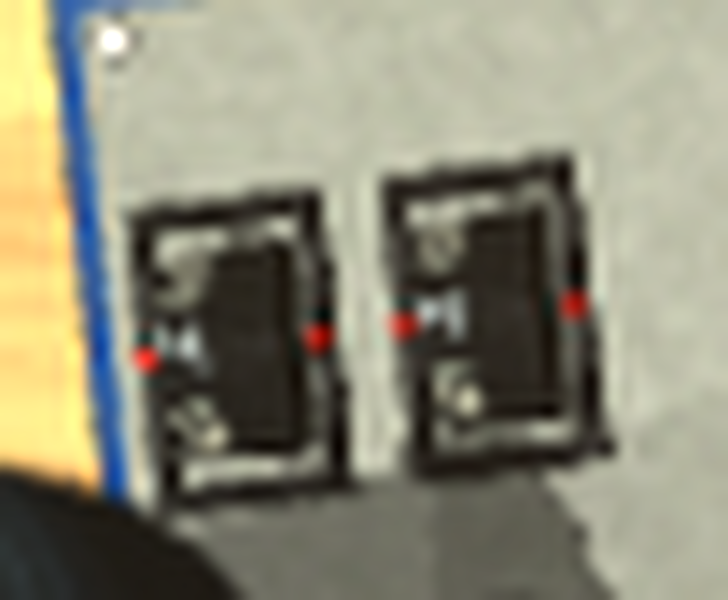

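```bash
cat >> h.py <<'E'
def strip(A,c,s=8,hx=.024,hy=.008,z=.0725,yaw=8.9):
    a=np.radians(yaw); bx=np.array([np.cos(a),np.sin(a)]); by=np.array([-np.sin(a),np.cos(a)])
    gx=np.arange(hx,-hx,-.001/s); gy=np.arange(hy,-hy,-.001/s); GX,GY=np.meshgrid(gx,gy,indexing="ij")
    X=np.stack([c[0]+GX*bx[0]+GY*by[0],c[1]+GX*bx[1]+GY*by[1],np.full_like(GX,z)],-1)
    K,R,t=cal("top"); q=(X@R.T+t)@K.T
    return cv2.remap(A.astype(np.float32),(q[...,0]/q[...,2]).astype(np.float32),(q[...,1]/q[...,2]).astype(np.float32),cv2.INTER_CUBIC)
BY=np.array([-np.sin(np.radians(8.9)),np.cos(np.radians(8.9))])
TR=np.array([.535,.3635]); UR=TR-.045*BY
E
python3 - <<'E'
from h import *
ims=[]
for nm,c in (("A",TR),("d1",TR),("d2",TR),("d3",TR),("d3",UR),("d4",UR)):
    A=np.load(nm+".npy"); ims.append(np.clip(strip(A,c+.010*BY)*1.6,0,255)); ims.append(np.zeros((ims[-1].shape[0],6,3)))
cv2.imwrite("pics/strips.png",np.hstack(ims).astype(np.uint8))
E
```

```text
(no output)
```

View pics/strips.png

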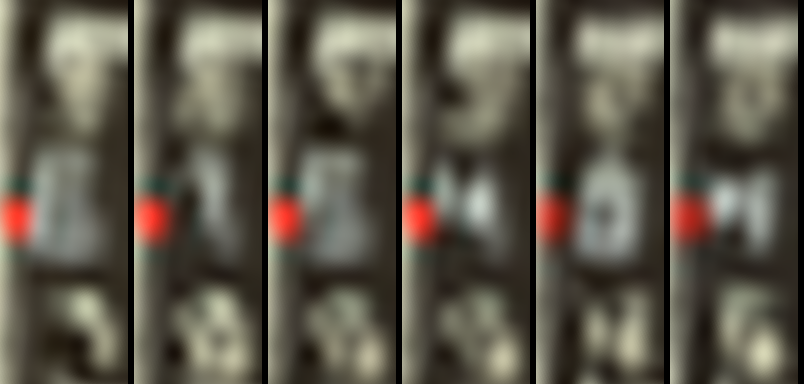

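>>> step_arm --pt "0 0 0 0 0 1 0" --pt "0 0 0 0 0 1 0" --pt "0 0 0 0 1 1 0" --pt "0 0 0 0 1 0 0" --pt "0 0 0 0 1 0 0" --pt "0 0 0 0 0.5 0 0" --pt "0 0 0 0 0.1 0 0" --pt "0 0 0 0 0 0 0" --pt "0 0 0 0 0 0 0"

```text
time_s: 55.15
eef_pos: [0.5334, 0.3144, 0.0749]
eef_rot: [0.539, -0.535, 0.459, -0.461]
wrist_force: [-0.4, 0.6, 0.6]
opening: 0.004
```

>>> step_arm --pt "0 0 0 0 0.11 0 0" --pt "0 0 0 0 0 0 0" --pt "0 0 0 0 0 0.15 0" --pt "0 0 0 0 0 0.15 0" --pt "0 0 0 0 0 0.15 0" --pt "0 0 0 0 0 0.15 0" --pt "0 0 0 0 0 0 0"

```text
time_s: 55.85
eef_pos: [0.5528, 0.3176, 0.0736]
eef_rot: [0.54, -0.534, 0.459, -0.461]
wrist_force: [-0.1, -0.6, 8.9]
opening: 0.001
```

>>> step_arm --pt "0 0 0 0 -0.7 0 0" --pt "0 0 0 0 -1 0 0" --pt "0 0 0 0 -1 -1 0" --pt "0 0 0 0 -1 -1 0" --pt "0 0 0 0 0 -1 0" --pt "0 0 0 0 0 -0.6 0" --pt "0 0 0 0 0 0 0"

```text
time_s: 56.55
eef_pos: [0.4415, 0.3003, 0.1824]
eef_rot: [0.539, -0.536, 0.459, -0.46]
wrist_force: [0.9, 0.7, -0.7]
opening: -0.001
```

```bash
python3 - <<'E'
from h import *
o,R=obs(); print(o["eef_pos"]); digits("d5",6)
ims=[]
for nm,c in (("A",TR),("d1",TR),("d2",TR),("d3",TR),("d3",UR),("d4",UR),("d5",UR)):
    A=np.load(nm+".npy"); ims.append(np.clip(strip(A,c+.010*BY,s=6)*1.6,0,255)); ims.append(np.zeros((ims[-1].shape[0],6,3)))
cv2.imwrite("pics/strips2.png",np.hstack(ims).astype(np.uint8))
E
```

```text
[0.4414919  0.30031369 0.18235861]
```

View pics/strips2.png

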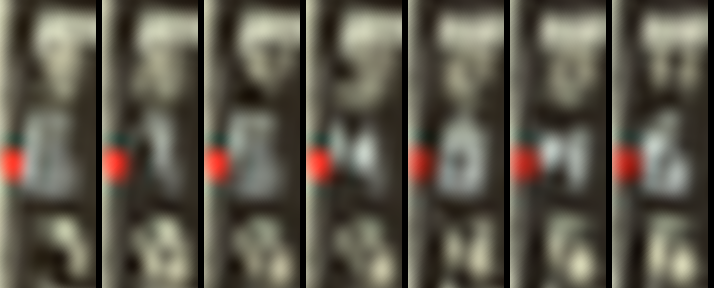

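>>> step_arm --pt "0 0 0 0 0 1 0" --pt "0 0 0 0 0 1 0" --pt "0 0 0 0 1 1 0" --pt "0 0 0 0 1 0 0" --pt "0 0 0 0 1 0 0" --pt "0 0 0 0 0.6 0 0" --pt "0 0 0 0 0 0 0" --pt "0 0 0 0 0.11 0 0" --pt "0 0 0 0 0 0 0" --pt "0 0 0 0 0 0 0"

```text
time_s: 57.85
eef_pos: [0.5358, 0.3147, 0.0737]
eef_rot: [0.54, -0.534, 0.458, -0.462]
wrist_force: [-1.3, -2.3, 14.2]
opening: -0.001
```

>>> step_arm --pt "0 0 0 0 0 0.15 0" --pt "0 0 0 0 0 0.15 0" --pt "0 0 0 0 0 0.15 0" --pt "0 0 0 0 0 0.15 0" --pt "0 0 0 0 0 0 0"

```text
time_s: 58.35
eef_pos: [0.5539, 0.3175, 0.0734]
eef_rot: [0.54, -0.534, 0.458, -0.462]
wrist_force: [1.5, -1.1, 12.5]
opening: -0.003
```

>>> step_arm --pt "0 0 0 0 -0.7 0 0" --pt "0 0 0 0 -1 0 0" --pt "0 0 0 0 -1 -1 0" --pt "0 0 0 0 -1 -1 0" --pt "0 0 0 0 0 -1 0" --pt "0 0 0 0 0 -0.6 0" --pt "0 0 0 0 0 0 0"

```text
time_s: 59.05
eef_pos: [0.4419, 0.3001, 0.1815]
eef_rot: [0.538, -0.536, 0.459, -0.46]
wrist_force: [-0.5, 1.1, -0.3]
opening: 0.001
```

```bash
python3 - <<'E'
from h import *
o,R=obs(); print(o["eef_pos"]); digits("d6",6)
ims=[]
for nm,c in (("d2",TR),("A",TR),("d1",TR),("d3",UR),("d4",UR),("d5",UR),("d6",UR)):
    A=np.load(nm+".npy"); ims.append(np.clip(strip(A,c+.010*BY,s=6)*1.6,0,255)); ims.append(np.zeros((ims[-1].shape[0],6,3)))
cv2.imwrite("pics/strips3.png",np.hstack(ims).astype(np.uint8))
E
```

```text
[0.44185508 0.30010918 0.18147468]
```

View pics/strips3.png

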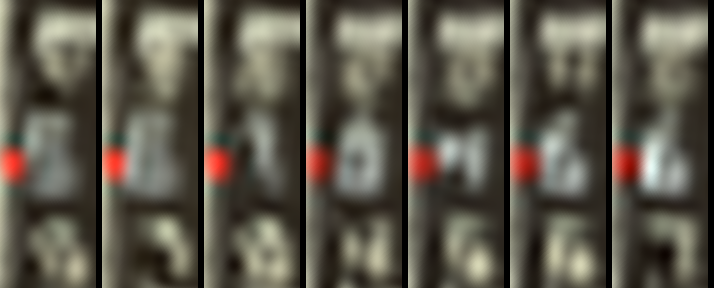

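The front digit now reads "7" and the top "6", so the units ran 3→4→5→6. One stroke back gives 5.

>>> step_arm --pt "0 0 0 0 0 0.9 0" --pt "0 0 0 0 0 0.9 0" --pt "0 0 0 0 1 0.9 0" --pt "0 0 0 0 1 0.9 0" --pt "0 0 0 0 1 0 0" --pt "0 0 0 0 0.6 0 0" --pt "0 0 0 0 0 0 0" --pt "0 0 0 0 0.08 0 0" --pt "0 0 0 0 0 0 0" --pt "0 0 0 0 0 0 0"

```text
time_s: 60.35
eef_pos: [0.5532, 0.3171, 0.0735]
eef_rot: [0.54, -0.534, 0.458, -0.462]
wrist_force: [0.7, -2.8, 9.0]
opening: -0.0
```

>>> step_arm --pt "0 0 0 0 0 -0.15 0" --pt "0 0 0 0 0 -0.15 0" --pt "0 0 0 0 0 -0.15 0" --pt "0 0 0 0 0 -0.15 0" --pt "0 0 0 0 0 0 0"

```text
time_s: 60.85
eef_pos: [0.5354, 0.3144, 0.0738]
eef_rot: [0.54, -0.534, 0.458, -0.462]
wrist_force: [2.1, -1.5, 9.9]
opening: 0.002
```

>>> step_arm --pt "0 0 0 0 -0.7 0 0" --pt "0 0 0 0 -1 0 0" --pt "0 0 0 0 -1 -1 0" --pt "0 0 0 0 -1 -1 0" --pt "0 0 0 0 0 -1 0" --pt "0 0 0 0 0 0 0"

```text
time_s: 61.45
eef_pos: [0.441, 0.3002, 0.1826]
eef_rot: [0.539, -0.536, 0.459, -0.46]
wrist_force: [-0.6, -0.2, -0.2]
opening: 0.004
```

```bash
python3 - <<'E'
from h import *
o,R=obs(); print(o["eef_pos"]); digits("d7",4)
ims=[]
for nm,c in (("d3",TR),("d7",TR),("d4",UR),("d5",UR),("d7",UR),("d6",UR)):
    A=np.load(nm+".npy"); ims.append(np.clip(strip(A,c+.010*BY,s=6)*1.6,0,255)); ims.append(np.zeros((ims[-1].shape[0],6,3)))
cv2.imwrite("pics/strips4.png",np.hstack(ims).astype(np.uint8))
A={n:np.load(n+".npy") for n in("d4","d5","d6","d7","d3")}
S=lambda n,c: strip(A[n],c+.010*BY,s=2).mean(2)[20:76]
for n in("d4","d5","d6"): print(n,np.corrcoef(S(n,UR).ravel(),S("d7",UR).ravel())[0,1])
E
```

```text
[0.44097848 0.30015412 0.18255847]
d4 0.7564106929939245
d5 0.988416950451636
d6 0.8797211115552777
```

View pics/strips4.png

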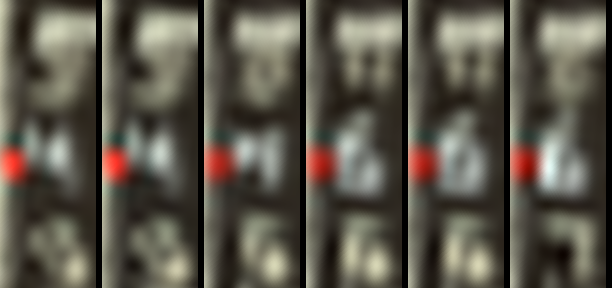

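```bash
python3 - <<'E'
from h import *
a=np.radians(8.9); bx=np.array([np.cos(a),np.sin(a)]); 
for n in("top","side"):
    p=cv2.imread(f"pics/{n}0.png");d=np.load(f"{n}0.npy")
    hsv=cv2.cvtColor(p,cv2.COLOR_BGR2HSV); m=((hsv[...,0]<6)|(hsv[...,0]>174))&(hsv[...,1]>150)&(hsv[...,2]>40)
    C=cloud(n,d,m); C=C[(abs(C[:,0]-.55)<.08)&(abs(C[:,1]-.25)<.08)&(C[:,2]>.062)]
    B=np.stack([C[:,:2]@bx,C[:,:2]@BY,C[:,2]],1)
    top=B[(B[:,2]>.094)&(B[:,2]<.104)]; tab=B[B[:,2]>.112]
    print(n,len(B),"top face",top.min(0).round(4),top.max(0).round(4),len(top)," tab",tab.min(0).round(4),tab.max(0).round(4),tab.mean(0).round(4),len(tab),"all",B.min(0).round(3),B.max(0).round(3))
c=np.array([.5445,.294]); print("box centre boxframe",c@bx,c@BY,"tens",np.array([.535,.360])@bx,np.array([.535,.360])@BY)
E
```

```text
top 488 top face [0.5534 0.1342 0.094 ] [0.618  0.1744 0.1039] 408  tab [0.5545 0.1485 0.112 ] [0.5706 0.1592 0.1255] [0.5627 0.1538 0.1223] 40 all [0.553 0.134 0.063] [0.618 0.221 0.126]
side 364 top face [0.5536 0.1291 0.0942] [0.6201 0.1739 0.1032] 189  tab [0.555  0.1428 0.1125] [0.5714 0.159  0.1257] [0.563  0.1488 0.1211] 23 all [0.553 0.128 0.062] [0.639 0.23  0.126]
box centre boxframe 0.5834290004834759 0.20622039519614002 tens 0.5842542672544317 0.27289549500676463
```

>>> step_arm --pt "0 0 0 0.85 0 0.48 0" --pt "0 0 0 0.85 0 0.48 0" --pt "0 0 0 0.84 0 0.47 0" --pt "0 0 0 0 1 0 0" --pt "0 0 0 0 0.9 0 0" --pt "0 0 0 0 0.3 0 0" --pt "0 0 0 0 0 0 0"

```text
time_s: 62.35
eef_pos: [0.497, 0.2312, 0.1142]
eef_rot: [0.537, -0.537, 0.46, -0.46]
wrist_force: [-0.2, -0.6, -0.2]
opening: -0.002
```

```bash
python3 - <<'E'
from h import *
o,R=obs(); a=np.radians(8.9); bx=np.array([np.cos(a),np.sin(a)]); P=o["eef_pos"]
print(P,"bx",P[:2]@bx,"by",P[:2]@BY,o["wrist_force"])
p,d=ctrl.camera("side"); cv2.imwrite("pics/s24.png",cv2.resize(p[90:190,250:370],None,fx=6,fy=6,interpolation=2))
E
```

```text
[0.49696261 0.23117345 0.11422226] bx 0.5267440448038543 by 0.1515048114412127 [-0.16640056 -0.57990715 -0.17076717]
```

View pics/s24.png

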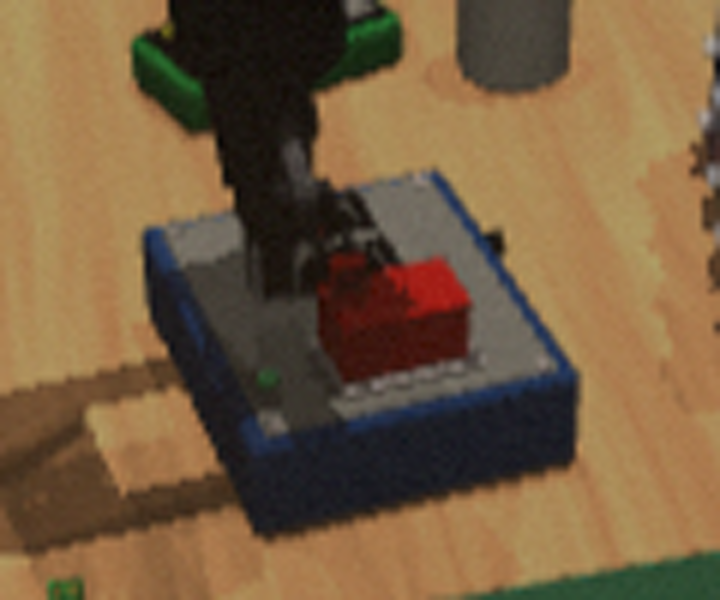

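>>> step_arm --pt "0 0 0 0 0 0.3 0" --pt "0 0 0 0 0 0.3 0" --pt "0 0 0 0 -0.28 0.3 0" --pt "0 0 0 0 -0.28 0.3 0" --pt "0 0 0 0 -0.19 0.37 0" --pt "0 0 0 0 -0.19 0.37 0" --pt "0 0 0 0 0 0 0"

```text
time_s: 63.1
eef_pos: [0.5581, 0.241, 0.147]
eef_rot: [0.54, -0.534, 0.458, -0.462]
wrist_force: [-0.6, -0.2, 0.0]
opening: 0.002
```

```bash
python3 - <<'E'
from h import *
o,R=obs(); a=np.radians(8.9); bx=np.array([np.cos(a),np.sin(a)]); P=o["eef_pos"]
print(P,"bx",P[:2]@bx,"by",P[:2]@BY,o["wrist_force"])
p,d=ctrl.camera("side"); cv2.imwrite("pics/s25.png",cv2.resize(p[90:190,250:370],None,fx=6,fy=6,interpolation=2))
E
```

```text
[0.55811703 0.24104678 0.1470069 ] bx 0.5886896632913887 by 0.151798038927025 [-0.5876331  -0.24155744  0.02174456]
```

View pics/s25.png

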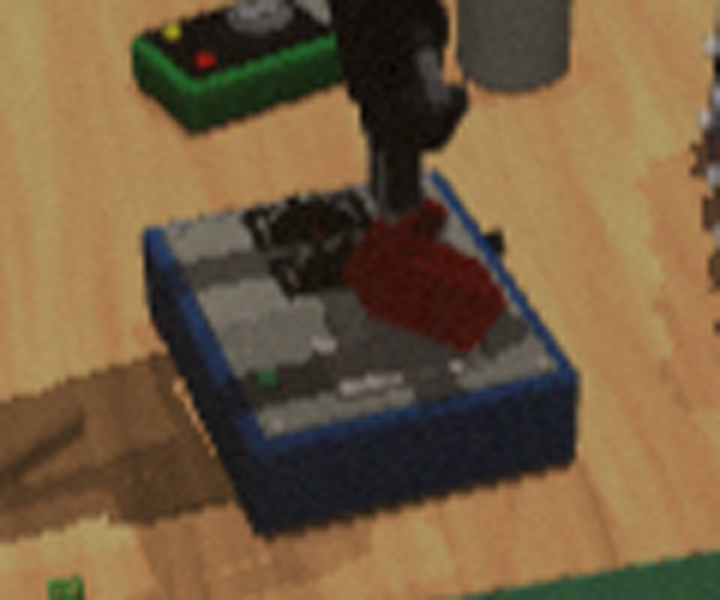

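>>> step_arm --pt "0 0 0 0 0.05 0.3 0" --pt "0 0 0 0 0.05 0.3 0" --pt "0 0 0 0 0.08 0.4 0" --pt "0 0 0 0 0.08 0.4 0" --pt "0 0 0 0 0.12 0.27 0" --pt "0 0 0 0 0.12 0.27 0" --pt "0 0 0 0 0.12 0.1 0" --pt "0 0 0 0 0 0 0"

```text
time_s: 63.95
eef_pos: [0.6252, 0.2517, 0.1345]
eef_rot: [0.545, -0.529, 0.454, -0.466]
wrist_force: [13.1, 3.2, 20.0]
opening: -0.003
```

```bash
python3 - <<'E'
from h import *
o,R=obs(); a=np.radians(8.9); bx=np.array([np.cos(a),np.sin(a)]); P=o["eef_pos"]
print(P,"bx",P[:2]@bx,"by",P[:2]@BY,o["wrist_force"])
p,d=ctrl.camera("side"); cv2.imwrite("pics/s26.png",cv2.resize(p[90:190,250:370],None,fx=6,fy=6,interpolation=2))
E
```

```text
[0.62518738 0.25171437 0.13453778] bx 0.6566028682091255 by 0.15196071316154947 [13.14169232  3.24713934 20.04282136]
```

View pics/s26.png

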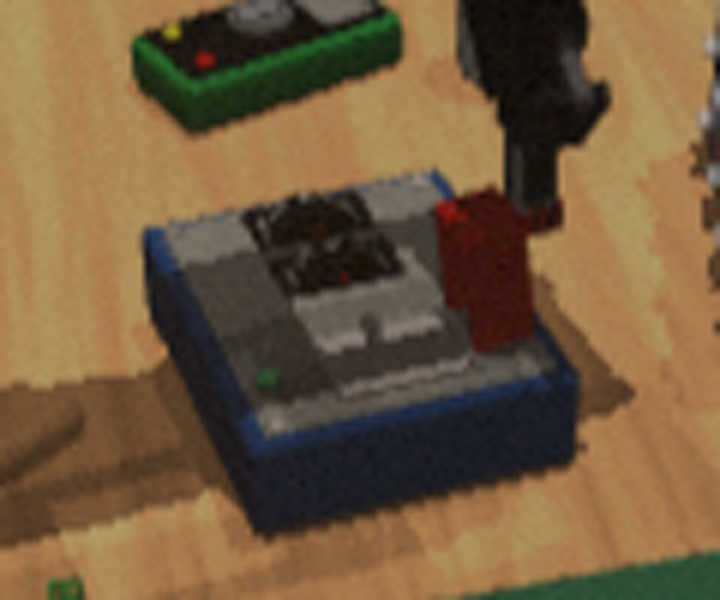

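>>> step_arm --pt "0 0 0 0 -1 0 0" --pt "0 0 0 0 -1 0 0" --pt "0 0 0 0 0 -1 0" --pt "0 0 0 0 0 -1 0" --pt "0 0 0 0 0 -1 0" --pt "0 0 0 0 0 -1 0" --pt "0 0 0 0 0 0 0" --pt "0 0 0 0 0 0 0"

```text
time_s: 64.8
eef_pos: [0.4969, 0.2315, 0.1861]
eef_rot: [0.539, -0.535, 0.459, -0.461]
wrist_force: [0.7, 0.4, 0.5]
opening: 0.0
```

```bash
python3 - <<'E'
from h import *
o,R=obs(); a=np.radians(8.9); bx=np.array([np.cos(a),np.sin(a)]); P=o["eef_pos"]
print(P,"bx",P[:2]@bx,"by",P[:2]@BY,o["wrist_force"],R.round(3).tolist())
p,d=ctrl.camera("side"); cv2.imwrite("pics/s27.png",cv2.resize(p[90:190,250:370],None,fx=6,fy=6,interpolation=2))
p,d=ctrl.camera("top"); cv2.imwrite("pics/t27.png",cv2.resize(p[130:250,140:270],None,fx=5,fy=5,interpolation=2))
E
```

```text
[0.49686546 0.23154202 0.18610094] bx 0.526705085043105 by 0.15188397775069507 [0.72305922 0.44328284 0.49271426] [[0.154, 0.005, 0.988], [-0.988, 0.002, 0.154], [-0.002, -1.0, 0.005]]
```

View pics/s27.png

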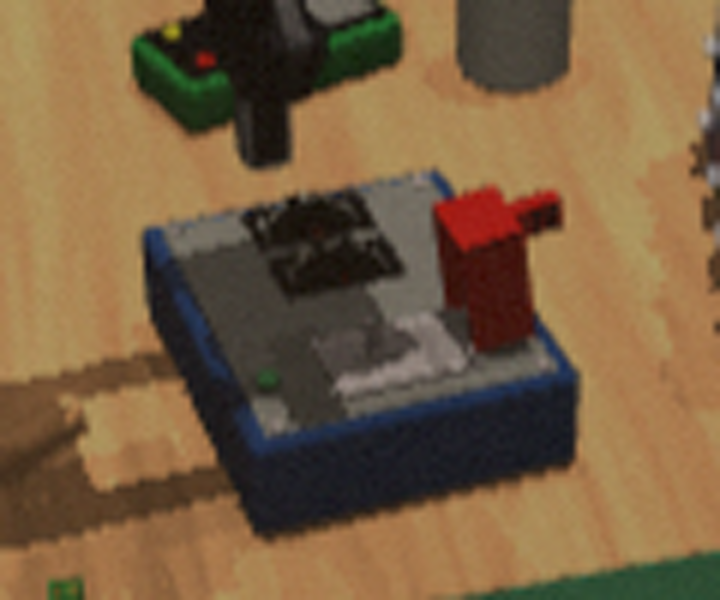

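View pics/t27.png

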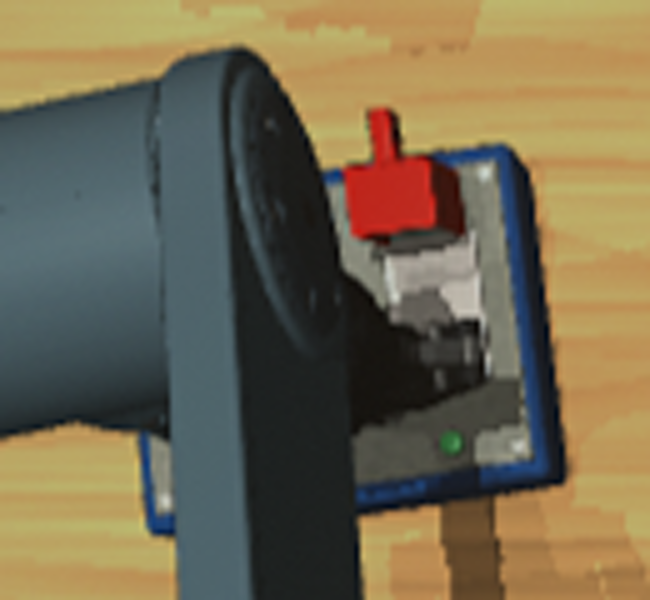

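>>> step_arm --pt "0 0 0 0 1 0 0" --pt "0 0 0 0 1 0 0" --pt "0 0 0 0 1 0 0" --pt "0 0 0 0 0.5 0 0" --pt "0 0 0 0 0 0 0" --pt "0 0 0 0 0 0 0"

```text
time_s: 65.5
eef_pos: [0.4982, 0.2318, 0.0814]
eef_rot: [0.539, -0.535, 0.459, -0.461]
wrist_force: [0.4, 0.1, 0.6]
opening: -0.002
```

```bash
python3 - <<'E'
from h import *
o,R=obs(); a=np.radians(8.9); bx=np.array([np.cos(a),np.sin(a)]); P=o["eef_pos"]
print(P,"bx",P[:2]@bx,"by",P[:2]@BY,o["wrist_force"])
p,d=ctrl.camera("side"); cv2.imwrite("pics/s28.png",cv2.resize(p[90:190,250:370],None,fx=6,fy=6,interpolation=2))
E
```

```text
[0.49817268 0.2317534  0.0814472 ] bx 0.5280292691607853 by 0.15189057508208273 [0.37141025 0.1329622  0.56129381]
```

View pics/s28.png

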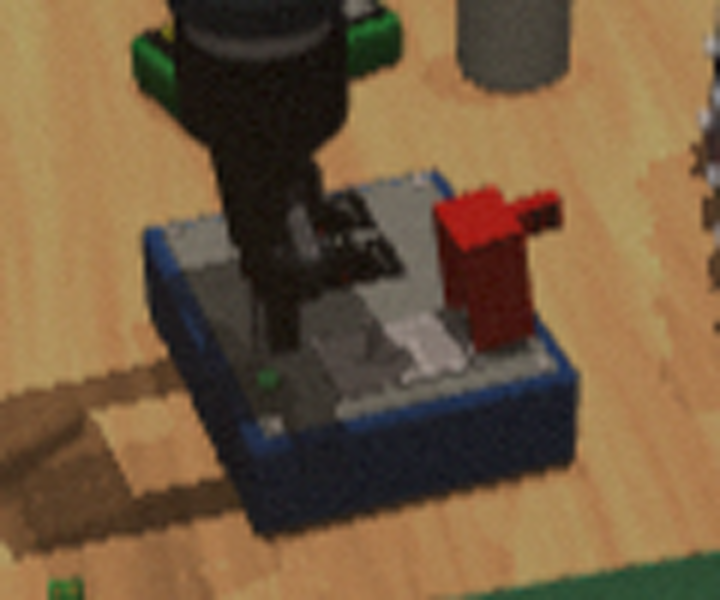

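>>> step_arm --pt "0 0 0 0 0.1 0.25 0" --pt "0 0 0 0 0 0.25 0" --pt "0 0 0 0 0 0.25 0" --pt "0 0 0 0 0 0.25 0" --pt "0 0 0 0 0 0.2 0" --pt "0 0 0 0 0 0.2 0" --pt "0 0 0 0 0 0.1 0" --pt "0 0 0 0 0 0 0" --pt "0 0 0 0 0 0 0"

```text
time_s: 66.45
eef_pos: [0.5409, 0.2385, 0.0777]
eef_rot: [0.538, -0.536, 0.46, -0.46]
wrist_force: [-5.1, -0.5, 1.9]
opening: 0.001
```

```bash
python3 - <<'E'
from h import *
o,R=obs(); a=np.radians(8.9); bx=np.array([np.cos(a),np.sin(a)]); P=o["eef_pos"]
print(P,"bx",P[:2]@bx,"by",P[:2]@BY,o["wrist_force"])
p,d=ctrl.camera("side"); cv2.imwrite("pics/s29.png",cv2.resize(p[90:190,250:370],None,fx=6,fy=6,interpolation=2))
E
```

```text
[0.54092214 0.23848988 0.07765126] bx 0.5713062226916386 by 0.15193215691033427 [-5.13337418 -0.52755639  1.88595944]
```

View pics/s29.png

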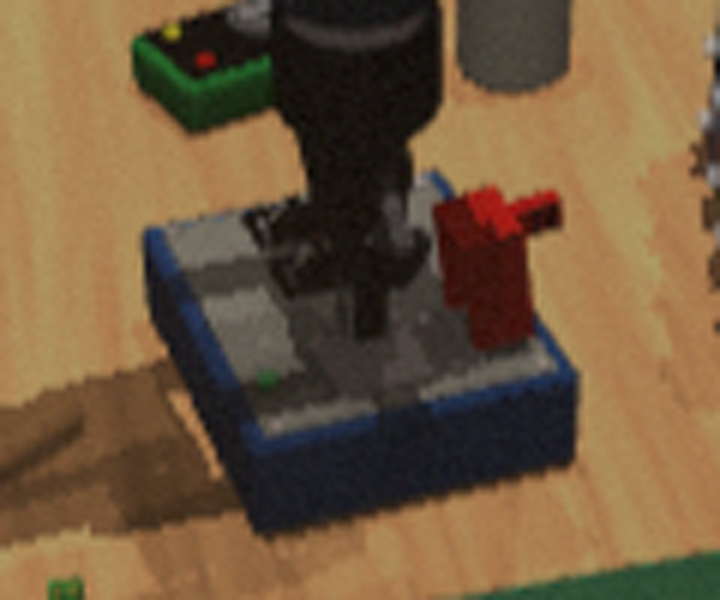

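>>> step_arm --pt "0 0 0 0 0 0.1 0" --pt "0 0 0 0 0 0.05 0" --pt "0 0 0 0 0 0 0"

```text
time_s: 66.8
eef_pos: [0.5417, 0.2387, 0.0773]
eef_rot: [-0.536, 0.539, -0.461, 0.458]
wrist_force: [-17.6, -4.1, 12.0]
opening: 0.004
```

>>> step_arm --pt "0 0 0 0 0 -0.6 0" --pt "0 0 0 0 0 -0.9 0" --pt "0 0 0 0 -1 0 0" --pt "0 0 0 0 -1 -0.8 0" --pt "0 0 0 0 -1 -0.8 0" --pt "0 0 0 0 0 0 0"

```text
time_s: 67.4
eef_pos: [0.4551, 0.2255, 0.1721]
eef_rot: [0.541, -0.533, 0.457, -0.462]
wrist_force: [-0.2, 0.1, 0.7]
opening: 0.001
```

```bash
python3 - <<'E'
from h import *
o,R=obs(); a=np.radians(8.9); bx=np.array([np.cos(a),np.sin(a)]); P=o["eef_pos"]
print(P,"bx",P[:2]@bx,"by",P[:2]@BY,o["wrist_force"])
p,d=ctrl.camera("side"); cv2.imwrite("pics/s30.png",cv2.resize(p[90:190,250:370],None,fx=6,fy=6,interpolation=2))
p,d=ctrl.camera("top"); cv2.imwrite("pics/t30.png",cv2.resize(p[130:250,140:270],None,fx=5,fy=5,interpolation=2))
E
```

```text
[0.4550616  0.22545149 0.172118  ] bx 0.48446228401075325 by 0.15233427192381116 [-0.16568968  0.0558332   0.71158011]
```

View pics/s30.png

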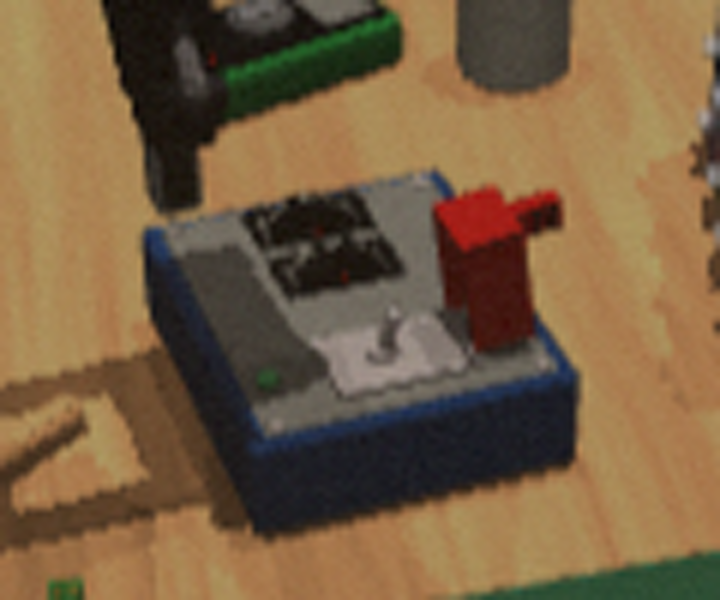

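View pics/t30.png

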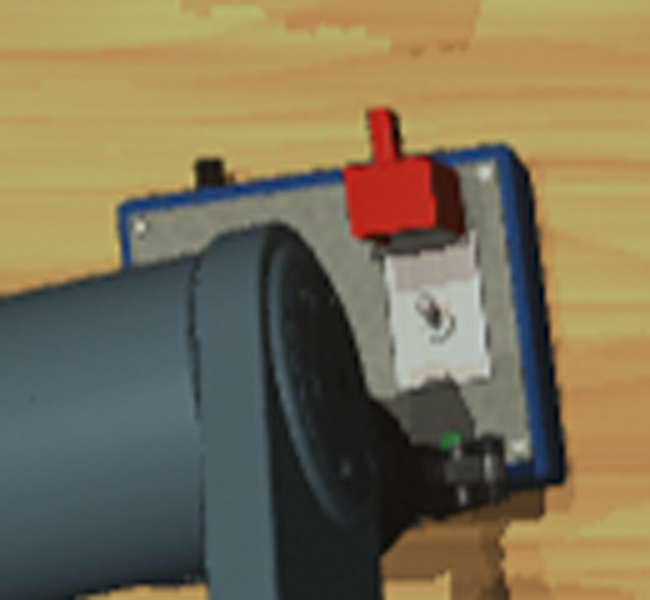

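```bash
python3 - <<'E'
from h import *
for n in("top","side"):
    C=cloud(n,np.load(n+"0.npy"),np.ones((400,640),bool))
    S=C[(C[:,0]>.64)&(C[:,1]>.1)&(C[:,1]<.45)&(C[:,2]>.03)]
    for y in np.arange(.12,.42,.04):
        s=S[abs(S[:,1]-y)<.02]
        if len(s): print(n,round(y,2),"xmin",s[:,0].min().round(3),"zmax",s[:,2].max().round(3))
E
```

```text
top 0.12 xmin 0.736 zmax 0.169
top 0.16 xmin 0.75 zmax 0.162
top 0.2 xmin 0.641 zmax 0.058
top 0.24 xmin 0.641 zmax 0.203
top 0.28 xmin 0.739 zmax 0.204
top 0.32 xmin 0.743 zmax 0.204
top 0.36 xmin 0.751 zmax 0.205
top 0.4 xmin 0.762 zmax 0.204
side 0.12 xmin 0.737 zmax 0.168
side 0.16 xmin 0.765 zmax 0.036
side 0.2 xmin 0.64 zmax 0.06
side 0.24 xmin 0.745 zmax 0.203
side 0.28 xmin 0.74 zmax 0.203
side 0.32 xmin 0.753 zmax 0.204
side 0.36 xmin 0.753 zmax 0.204
side 0.4 xmin 0.764 zmax 0.204
```

>>> step_arm --pt "0 0 0 0 -0.9 0.5 0" --pt "0 0 0 0 0 0.9 0" --pt "0 0 0 0 0 0.9 0" --pt "0 0 0 0 0 0.9 0" --pt "0 0 0 0 0 0.9 0" --pt "0 0 0 0 0 0.9 0" --pt "0 0 0 0 0 0.9 0" --pt "0 0 0 0 0 0.8 0" --pt "0 0 0 0 0 0.35 0" --pt "0 0 0 0 0 0 0"

```text
time_s: 68.5
eef_pos: [0.664, 0.2568, 0.1926]
eef_rot: [0.538, -0.536, 0.46, -0.46]
wrist_force: [-0.5, -0.6, -1.4]
opening: 0.0
```

```bash
python3 - <<'E'
from h import *
o,R=obs(); a=np.radians(8.9); bx=np.array([np.cos(a),np.sin(a)]); P=o["eef_pos"]
print(P,"bx",P[:2]@bx,"by",P[:2]@BY,o["wrist_force"])
p,d=ctrl.camera("side"); cv2.imwrite("pics/s31.png",cv2.resize(p[60:190,250:400],None,fx=4.6,fy=4.6,interpolation=2))
E
```

```text
[0.663997   0.25676316 0.19257471] bx 0.6957263103756054 by 0.1509444670362832 [-0.52913426 -0.56876816 -1.42675466]
```

View pics/s31.png

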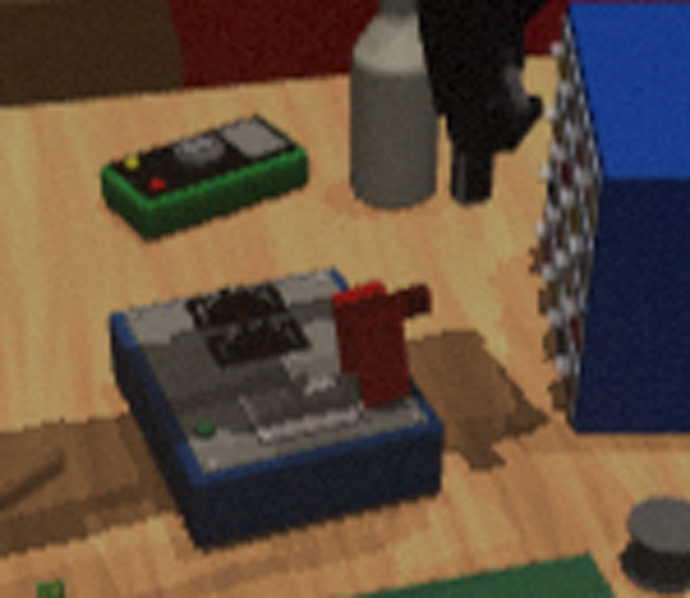

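>>> step_arm --pt "0 0 0 0 0.8 0.1 0" --pt "0 0 0 0 0.8 0 0" --pt "0 0 0 0 0.5 0 0" --pt "0 0 0 0 0.4 0 0" --pt "0 0 0 0 0 0 0"

```text
time_s: 69.05
eef_pos: [0.6645, 0.2576, 0.1181]
eef_rot: [0.538, -0.537, 0.46, -0.46]
wrist_force: [-0.1, 0.9, -0.8]
opening: -0.003
```

```bash
python3 - <<'E'
from h import *
o,R=obs(); a=np.radians(8.9); bx=np.array([np.cos(a),np.sin(a)]); P=o["eef_pos"]
print(P,"bx",P[:2]@bx,"by",P[:2]@BY,o["wrist_force"])
p,d=ctrl.camera("side"); cv2.imwrite("pics/s32.png",cv2.resize(p[60:190,250:400],None,fx=4.6,fy=4.6,interpolation=2))
E
```

```text
[0.66453197 0.25760635 0.11810471] bx 0.696385294208933 by 0.1516947342695699 [-0.08931241  0.86092423 -0.75323287]
```

View pics/s32.png

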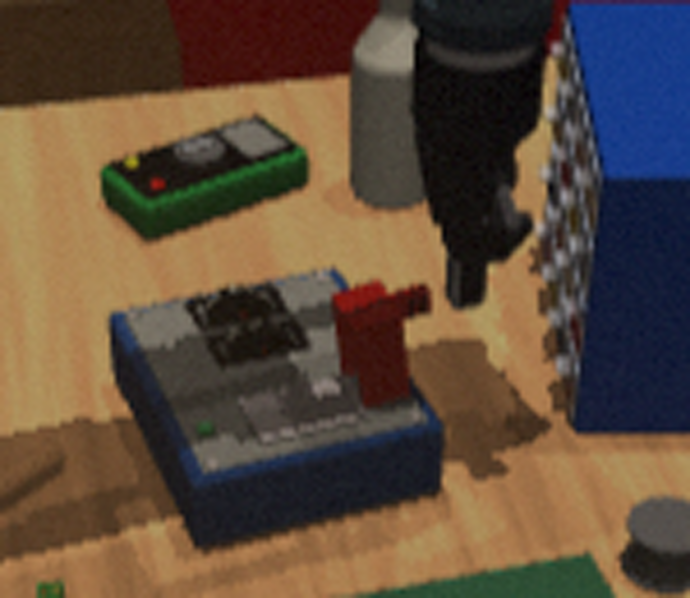

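>>> step_arm --pt "0 0 0 0 -0.03 -0.46 0" --pt "0 0 0 0 -0.04 -0.46 0" --pt "0 0 0 0 -0.14 -0.35 0" --pt "0 0 0 0 -0.13 -0.35 0" --pt "0 0 0 0 -0.03 -0.38 0" --pt "0 0 0 0 -0.02 -0.38 0" --pt "0 0 0 0 0.08 -0.37 0" --pt "0 0 0 0 0.08 -0.37 0" --pt "0 0 0 0 0 0 0"

```text
time_s: 70.0
eef_pos: [0.5735, 0.2437, 0.129]
eef_rot: [0.539, -0.535, 0.459, -0.461]
wrist_force: [-0.2, -0.3, -0.2]
opening: 0.001
```

```bash
python3 - <<'E'
from h import *
o,R=obs(); a=np.radians(8.9); bx=np.array([np.cos(a),np.sin(a)]); P=o["eef_pos"]
print(P,"bx",P[:2]@bx,"by",P[:2]@BY,o["wrist_force"])
p,d=ctrl.camera("side"); cv2.imwrite("pics/s33.png",cv2.resize(p[60:190,250:400],None,fx=4.6,fy=4.6,interpolation=2))
E
```

```text
[0.57350257 0.24367883 0.12900371] bx 0.6042971676712751 by 0.15201810199327995 [-0.2273863  -0.28123031 -0.24121959]
```

View pics/s33.png

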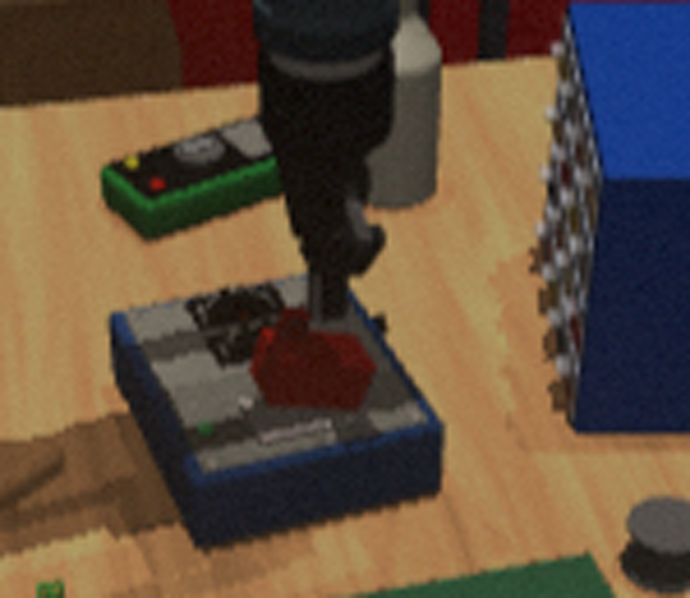

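>>> step_arm --pt "0 0 0 0 -0.9 0 0" --pt "0 0 0 0 -0.2 -0.6 0" --pt "0 0 0 0 0 -0.6 0" --pt "0 0 0 0 0.4 0 0" --pt "0 0 0 0 0.4 0 0" --pt "0 0 0 0 0.3 0 0" --pt "0 0 0 0 0.1 0 0" --pt "0 0 0 0 0 0 0"

```text
time_s: 70.85
eef_pos: [0.5367, 0.2381, 0.1239]
eef_rot: [0.538, -0.537, 0.46, -0.459]
wrist_force: [-11.4, -1.2, 15.1]
opening: 0.003
```

```bash
python3 - <<'E'
from h import *
o,R=obs(); a=np.radians(8.9); bx=np.array([np.cos(a),np.sin(a)]); P=o["eef_pos"]
print(P,"bx",P[:2]@bx,"by",P[:2]@BY,o["wrist_force"])
p,d=ctrl.camera("side"); cv2.imwrite("pics/s34.png",cv2.resize(p[60:190,250:400],None,fx=4.6,fy=4.6,interpolation=2))
E
```

```text
[0.5367017  0.23807982 0.12389097] bx 0.56707316206064 by 0.15217997952901524 [-11.38822772  -1.19161467  15.09782286]
```

View pics/s34.png

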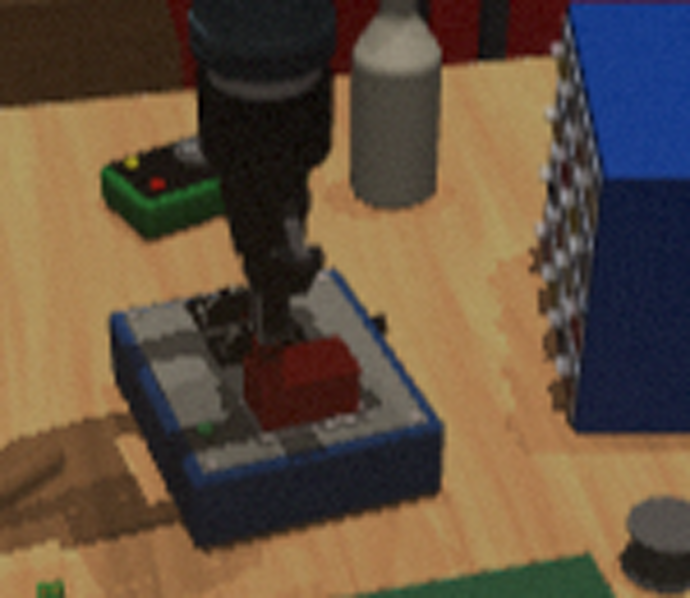

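>>> step_arm --pt "0 0 0 0 -0.8 0 0" --pt "0 0 0 0 -1 0 0" --pt "0 0 0 0 -1 -0.5 0" --pt "0 0 0 0 -1 -1 0" --pt "0 0 0 0 -0.5 -1 0" --pt "0 0 0 0 0 -1 0" --pt "0 0 0 0 0 -1 0" --pt "0 0 0 0 0 -0.5 0" --pt "0 0 0 0 0 0 0"

```text
time_s: 71.8
eef_pos: [0.3885, 0.2145, 0.2515]
eef_rot: [0.538, -0.536, 0.46, -0.46]
wrist_force: [0.1, 0.0, -0.4]
opening: 0.002
```

```bash
python3 - <<'E'
from h import *
o,R=obs(); print(o["eef_pos"],o["wrist_force"])
s,ds=ctrl.camera("side"); t,dt=ctrl.camera("top"); cv2.imwrite("pics/side35.png",s); cv2.imwrite("pics/top35.png",t)
cv2.imwrite("pics/m35.png",np.hstack([cv2.resize(s[90:190,250:370],None,fx=3.3,fy=4),cv2.resize(s[230:390,290:440],None,fx=2.64,fy=2.5)]))
a=np.radians(8.9); bx=np.array([np.cos(a),np.sin(a)])
for n,p,d in(("top",t,dt),("side",s,ds)):
    hsv=cv2.cvtColor(p,cv2.COLOR_BGR2HSV); m=((hsv[...,0]<6)|(hsv[...,0]>174))&(hsv[...,1]>150)&(hsv[...,2]>40)
    C=cloud(n,d,m); C=C[(abs(C[:,0]-.55)<.08)&(abs(C[:,1]-.25)<.08)&(C[:,2]>.062)]
    B=np.stack([C[:,:2]@bx,C[:,:2]@BY,C[:,2]],1); T=B[(B[:,2]>.09)&(B[:,2]<.108)&(B[:,0]>.575)]
    if len(T)>20:
        A=np.c_[T[:,0]-.6,np.ones(len(T))]; k=np.linalg.lstsq(A,T[:,2],rcond=None)[0]; print(n,"guard top slope",k.round(3),"tab zmax",B[:,2].max())
    for r in ctrl.silhouettes("cup",n)[:1]:
        C=cloud(n,d,r["pixels"]); T=C[C[:,2]>.055]; print(n,"cup",cv2.minEnclosingCircle((T[:,:2]*1000).astype(np.float32)),T[:,2].max())
digits("d8",3)
ims=[]
for nm,c in (("d3",TR),("d8",TR),("d7",UR),("d8",UR)):
    A=np.load(nm+".npy"); ims.append(np.clip(strip(A,c+.010*BY,s=6)*1.6,0,255)); ims.append(np.zeros((ims[-1].shape[0],6,3)))
cv2.imwrite("pics/strips5.png",np.hstack(ims).astype(np.uint8))
E
```

```text
[0.38854274 0.21451577 0.25154203] [ 0.06934207  0.02187059 -0.43182858]
top guard top slope [0.006 0.099] tab zmax 0.1266701964240491
top cup ((674.364501953125, -58.548404693603516), 32.292213439941406) 0.06720041491331427
side guard top slope [0.014 0.098] tab zmax 0.12737624724901217
side cup ((676.1527099609375, -62.517677307128906), 33.67536544799805) 0.06683347780460051
```

View pics/m35.png

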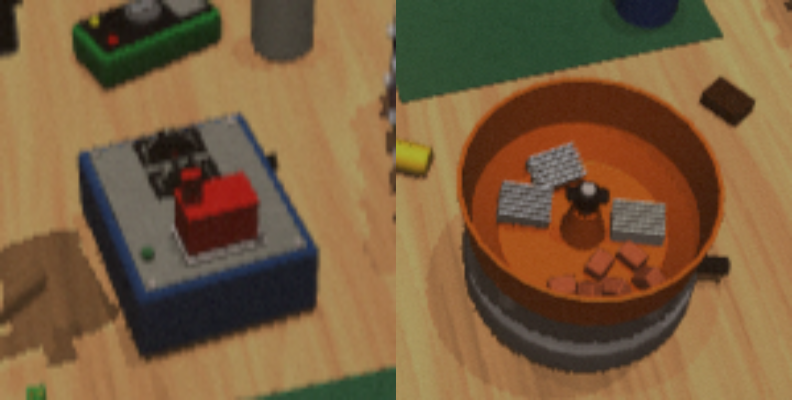

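View pics/top35.png

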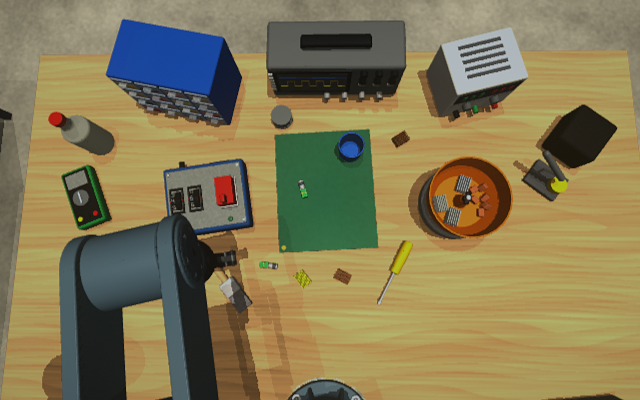

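View pics/strips5.png

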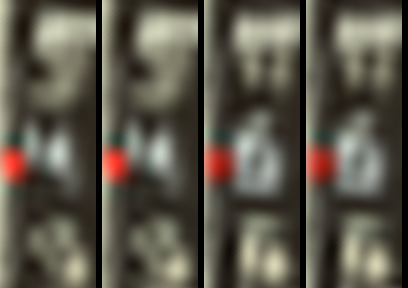

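```bash
python3 - <<'E'
from h import *
def rend(ch,font,hm,wm,th):
    im=np.zeros((96*2,16*8),np.float32)  # build at 8px/mm : patch 24x16 mm
    im=np.zeros((192,128),np.float32)
    (w,h),_=cv2.getTextSize(ch,font,3,th); g=np.zeros((h+20,w+20),np.float32); cv2.putText(g,ch,(10,h+10),font,3,1,th,cv2.LINE_AA)
    ys,xs=np.nonzero(g>.3); g=g[ys.min():ys.max()+1,xs.min():xs.max()+1]
    H=int(hm*8); W=int(wm*8) if ch!="1" else int(wm*3)
    g=cv2.resize(g,(W,H),interpolation=cv2.INTER_AREA); y0=96-H//2;x0=64-W//2; im[y0:y0+H,x0:x0+W]=g
    return cv2.GaussianBlur(im,(0,0),8)
def score(A,c,tmpl):
    S=strip(A,c+.010*BY,s=8,hx=.012+.004,hy=.008+.003).mean(2)
    S=cv2.GaussianBlur(S,(0,0),3)
    t=tmpl[48:144,36:92]
    return cv2.matchTemplate(S.astype(np.float32)[40:-40,30:],t,cv2.TM_CCOEFF_NORMED).max()
D={n:np.load(n+".npy") for n in("A","d1","d2","d3","d4","d5","d6","d7")}
for font in(cv2.FONT_HERSHEY_SIMPLEX,cv2.FONT_HERSHEY_DUPLEX):
  for hm,wm in((8,5.5),(9,6.5)):
    T={k:rend(str(k),font,hm,wm,10) for k in range(10)}
    ten={s:np.array([score(D[n],TR,T[k]) for k in range(10)]) for s,n in((6,"A"),(7,"d1"),(5,"d2"),(4,"d3"))}
    print(hm,"tens offset scores",[(o,round(sum(ten[b][b+o] for b in ten),2)) for o in range(-4,3)])
    un=[np.array([score(D[n],UR,T[k]) for k in range(10)]) for n in("d3","d4","d5","d6")]
    print("  units start scores",[(o,round(sum(un[i][o+i] for i in range(4)),2)) for o in range(0,7)])
E
```

```text
8 tens offset scores [(-4, np.float32(2.62)), (-3, np.float32(2.76)), (-2, np.float32(2.68)), (-1, np.float32(2.48)), (0, np.float32(2.97)), (1, np.float32(2.66)), (2, np.float32(2.78))]
  units start scores [(0, np.float32(2.73)), (1, np.float32(2.75)), (2, np.float32(2.73)), (3, np.float32(3.25)), (4, np.float32(2.8)), (5, np.float32(3.09)), (6, np.float32(2.83))]
9 tens offset scores [(-4, np.float32(2.37)), (-3, np.float32(2.53)), (-2, np.float32(2.34)), (-1, np.float32(2.15)), (0, np.float32(2.83)), (1, np.float32(2.31)), (2, np.float32(2.42))]
  units start scores [(0, np.float32(2.55)), (1, np.float32(2.58)), (2, np.float32(2.46)), (3, np.float32(3.27)), (4, np.float32(2.67)), (5, np.float32(2.93)), (6, np.float32(2.7))]
8 tens offset scores [(-4, np.float32(2.77)), (-3, np.float32(2.81)), (-2, np.float32(2.8)), (-1, np.float32(2.7)), (0, np.float32(2.99)), (1, np.float32(2.75)), (2, np.float32(2.88))]
  units start scores [(0, np.float32(2.84)), (1, np.float32(2.79)), (2, np.float32(2.87)), (3, np.float32(3.21)), (4, np.float32(2.84)), (5, np.float32(3.09)), (6, np.float32(2.85))]
9 tens offset scores [(-4, np.float32(2.49)), (-3, np.float32(2.6)), (-2, np.float32(2.48)), (-1, np.float32(2.39)), (0, np.float32(2.84)), (1, np.float32(2.47)), (2, np.float32(2.6))]
  units start scores [(0, np.float32(2.69)), (1, np.float32(2.68)), (2, np.float32(2.68)), (3, np.float32(3.29)), (4, np.float32(2.76)), (5, np.float32(3.02)), (6, np.float32(2.79))]
```

Template matching over all wheel states agrees: tens offset 0 (so 4) and units start 3 (so 5). Everything checks out, so I'm handing in.

```bash
python3 - <<'E'
from bench import ctrl
print(ctrl.hand_in())
E
```

```text
the job is handed in; nothing more can be done
None
```

The deburring run is set up and handed in at about 72 s of the 210 s allowed. The hand-in gives no verdict.

**What I did:** I put all three heat sinks in the bowl and poured in all six chips from the cup. I stood the empty cup back on the mat, set the timer to 45, opened the guard, flipped the toggle to on and closed the guard.

**What the last checks showed:**
- **Bowl:** three heat sinks and six chips are visible inside it, and no heat sinks are left on the mat.
- **Cup:** it stands upright on the mat at about (0.675, −0.060). The two cameras disagree by about 4 mm.
- **Timer:** the tens wheel reads a clear 4. A single picture of the units wheel could pass for a 5 or a 6. The sequence of clicks and a template match over all wheel positions both give 5.
- **Toggle:** it was seen leaning to the back (on) before I closed the guard.
- **Guard:** its top is level to within 0.014 rad, so it is closed.
- **Other things:** by eye in the last picture, the two adapters, the screwdriver and the look-alike blocks are where they started. The gripper is clear of everything.

The two cameras also differed by about 5 mm in y throughout, so I used values in between.

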